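Put the carver's square and calipers back in the foam of the tool tray

TASK

Put the layout tools away in the foam of the tool tray. The try square was left standing on its stock: lay it down flat on the bench without letting it topple, let go, take it again by the stock and press it fully home, down to the floor of its L-shaped cutout. Press the calipers fully home in their cutout too, nut up (either tool may go first); do not drop either tool in, and leave the carving block, the mallet and the rasp where they are.

Things in the scene. Friction and masses are not known exactly. Their poses are not given: they have to be found in the camera images.
- stock (a point): Centre of the stock of the try square (loose, about 0.26 kg). Stock: dark wooden bar 110 x 38 x 20 mm thick. Axes of the square: x along the stock (-55 to +55 mm) away from its blade end; z along the blade to its tip (stock -19 to +19 mm, blade +19 to +149 mm); y square to its flat faces. At the start it stands on the stock, z up, 168 mm tall, on a base 20 mm wide: it topples easily.
- blade_tip (a point): Middle of the free end of the square's steel blade (130 long, 36 wide, 3 mm thick, mid-thickness of the stock, at x -55 to -19 mm of stock). 168 mm up standing, 10 mm up lying flat. It can be pinched across its 36 mm width from above; the square then pivots between the pads as it is let down. It fits its cutout one face up only: y axis up, so it is laid towards its own -y side.
- stock_grip (a point): Point in the stock, 10 mm from stock along +x, same axes; 10 mm above the bench when the square lies flat. The place to grip it then, from above across the 38 mm width (closing along the blade's direction): it comes between the finger notches of the foam. Balance point: 34 mm from stock towards the blade tip, 15 mm towards -x.
- stock_seat (a point): Where stock comes when the square is home: 35 mm above the bench, 10 mm above the cutout's blue-green floor, the stock flush with the foam. Tray axes (z up). Home, the square's x points along tray +x, its blade along tray -y, its y up. The cutout has 2 mm of clearance at the stock's ends and 3 mm at all other sides.
- tray: Fixed plywood tool tray 276 (x) x 248 mm (y), rim 48 mm high, filled with dark grey foam, top 45 mm above the bench; origin under its centre. At both ends of either tool's cutout a springy lip of lighter foam slants from the wall at the top to 5 mm in, 13 mm down. A tool's own weight leaves it 5 to 12 mm too high; about 8 to 15 N in all, spread over it, presses it past the lips to the floor.
- grip_notch_square (a point): Where stock_grip comes when the square is home: between two finger notches, one either side of the stock (42 mm along the stock, 33 mm out from the cutout, floor 26 mm below the foam's top). There is no finger room beside the blade. Tray axes.
- blade_tip_seat (a point): Where blade_tip comes when the square is home, 35 mm above the bench (the foam under the blade ends 32 mm above the bench). Tray axes.
- caliper_mid (a point): Grip point of the outside calipers (loose, rigid, light metal, 0.16 kg, 173 mm long, lying flat, legs 8 mm thick): half-way up the legs, on the centre line, near the balance point, where the legs' outer edges run parallel, 56 mm apart, for 50 mm. Pinch them there from above, closing along y. Axes: x from the joint to the points, z up. Ends: 76 mm to -x, 96 mm to +x.
- caliper_boss (a point): Centre of the calipers' round joint (36 mm across; its brass nut on top reaches 16 mm over the underside), half-way up the 8 mm legs, 58 mm to -x of the grip point. Axes as caliper_mid.
- caliper_tip (a point): The calipers' points, 96 mm to +x of the grip point, half-way up the legs. Axes as caliper_mid.
- caliper_mid_seat (a point): Where caliper_mid comes when the calipers are home: 33 mm above the bench, 4 mm above the cutout's floor (leg tops 8 mm below the foam's top, nut flush with it). Tray axes; the calipers point along tray -y, joint to +y. Finger notches either side (42 mm along the calipers, 30 mm out, floor 24 mm below the foam's top). Clearance 2 mm at the ends, 4 at the sides; a foam island stands between the legs.
- caliper_boss_seat (a point): Where caliper_boss comes when the calipers are home. Tray axes.
- caliper_tip_seat (a point): Where caliper_tip comes when the calipers are home. Tray axes.
- block: Loose bystander: pale half-carved wooden block with a rounded top, 90 x 110 mm, 107 mm high; origin at the centre of its underside.
- mallet: Loose bystander: turned wooden carving mallet standing on its head, 80 mm across, 193 mm high; origin at the centre of its underside.
- rasp: Loose bystander: rasp lying flat, 210 mm long, light wooden handle with a red band; origin under its middle, x from handle to point.
Mind the look-alikes: they are no part of the job. Leave any orange look-alike of the part that bears stock alone.

How it is judged:
By the outcome, as a careful person would: the job done as asked, in the order asked, and still so for the second after the job is handed in, with the robot touching nothing.
It also fails if it takes over 72 s, if anything falls off the work surface, if the arm or the gripper's body presses on something with over 40 N, if the wrist force passes 120 N, or if a joint passes its speed limit or range.

ROBOT

A 6-joint arm with a two-finger parallel gripper is mounted at the origin on the work surface. World frame = base frame: x ahead of the robot, y to its left, z up, the work surface at z = 0. Lengths are in m, angles in rad, forces in N, time in s.
With the tool pointing down it reaches from about 0.425 to 0.95 m from the base axis. Payload 3.5 kg.
Tool frame: the origin (TCP) lies at the very end of the fingers, on their centre line; the grasp point (between the pads) lies 19 mm behind it; y points along the fingers, z is the direction in which the jaws open and shut, and the axes are right-handed (so a half turn about y gives the same grasp; the last joint's range is limited). The gripper opens to 85 mm and grips with 20 to 120 N. Pads are 22 mm wide; open, the fingers measure 114 mm over their backs; the gripper's body (76 mm by 85 mm) begins 54 mm behind the grasp point. The pads swing forward as they close: fully open they stand 13 mm farther back than shut.
Start: joints at [1.079, 0.286, 1.577, -0, 1.279, -0.15], TCP at [0.226, 0.636, 0.231] pointing down, gripper open.
Joint ranges: [-2.77, 2.77], [-0.9, 2.22], [0.21, 2.48], [-1.53, 4.67], [0.24, 2.81], [-2.84, 2.84]. Speed limits (rad/s): [2.79, 2.79, 3.14, 3.14, 3.14, 3.14].

INTERFACE

Orientations are given as a unit quaternion [x, y, z, w].
In Python, from plant import ctrl, cams gives the robot as it stands.
- The arm moves only by the tool play_rows, never from a script. Its argument "steps" is a list of rows, each an object of numbers: "claw": the finger opening in cm, from 0 to 8.54; "tx", "ty", "tz": the shift along the tool's x, y, z in cm; "ax", "ay", "az": the turn, a rotation vector about the tool's x, y, z in degrees. A call has 1 to 12 rows; each row is the pose to reach, as a shift and turn from the pose commanded when the call began, along the tool's axes at that moment; what a row does not reach only later rows make up. A row lasts 1/12 s, in which the tool goes at most 41.7 mm and 7.16 degrees, less where a joint would pass 70% of its speed; a pose out of reach is approached as far as the arm can. A call with a gripper value outside its range is refused whole. The fingers move at their own pace and stop on an object; "grip_force" is the grip in N (left out, the last holds). Time passes only in rows, so rows that repeat a pose let the fingers close. It gives the time, the measured TCP pose, the force and the opening at its end, in the units of the state.
- ctrl.get_state(): the state, without advancing time (a new reading comes with each control period).
- cams.read_camera(name): name is "scene" or "top"; returns (picture, depth): 384x512x3 uint8, blue, green, red; 384x512 float32, m along the optical axis (not along the pixel's ray), 0 where there is no reading.
- cams.camera_model(name): a dict with "intrinsics" (3x3 intrinsics, pixels), "distortion" ([k1, k2, p1, p2, k3] as OpenCV has them; the pictures are not rectified), "rvec" (rotation vector, rad) and "tvec" (3), from world to camera coordinates, as OpenCV has them. Camera axes: x right, y down, z forward; pixel columns grow to the right and rows downward; lengths in m; the calibration is good to about 2 mm. A picture is of the moment at which its call begins. camera_model takes no time and is no camera call.
- ctrl.sign_off(): hands the job in, once; it reports no verdict.
The state is a dict: "time": time; "qpos": joint angles; "dq": joint speeds; "joint_efforts": joint torques, N m; "eef_pos": TCP position; "tcp_rot": TCP orientation; "contact_force": force on the tool from outside, world axes, zero at the start; "wrist_torque": the same for the moment, N m; "opening": opening from 0.0 (shut) to 1.0 (fully open).
Only numpy, scipy, OpenCV 4.12 (cv2) and the standard library are available. Lean on these libraries where they do the work, as an engineer would, in place of code of your own. Each camera call takes 0.05 s, during which the arm holds its last target.

## Working session

There is one attempt and no reset: what is moved stays moved. The work goes in short steps, Python scripts to look and compute and a tool call to move; the robot and the scene stay as the last step left them, time stands still between calls to the robot, and variables do not carry over. Pictures are saved under pics/ and viewed, and the job is handed in when it is done.

Besides the shell and the picture viewer there is one more tool, called as name(argument=value, ...), one argument or row to a line, values as JSON. play_rows: Moves the arm, as the interface text tells. Its arguments: {"type":"object","properties":{"steps":{"type":"array","items":{"type":"object","properties":{"claw":{"type":"number"},"tx":{"type":"number"},"ty":{"type":"number"},"tz":{"type":"number"},"ax":{"type":"number"},"ay":{"type":"number"},"az":{"type":"number"}}}},"grip_force":{"type":"number"}},"required":["steps"]}

```bash
ls; mkdir -p pics; python3 - <<'E'
from plant import ctrl, cams
import cv2
s=ctrl.get_state(); print({k:s[k] for k in ('time','qpos','eef_pos','tcp_rot','contact_force','opening')})
import pickle
d={}
for n in('scene','top'):
    p,z=cams.read_camera(n); d[n]=(p,z,cams.camera_model(n)); cv2.imwrite(f'pics/a_{n}.png',p)
    m=d[n][2]; print(n,m)
pickle.dump(d,open('a.pkl','wb'))
E
```

```text
pics
{'time': 0.0, 'qpos': array([ 1.07898727e+00,  2.87181423e-01,  1.57818041e+00,  1.77131520e-05,
        1.27858755e+00, -1.49986632e-01]), 'eef_pos': array([0.22590997, 0.63537869, 0.22993482]), 'tcp_rot': array([ 0.69759239, -0.12053518,  0.11999817, -0.69601478]), 'contact_force': array([-0.59783415, -0.59871501,  0.05760691]), 'opening': 1.0017952685171447}
scene {'intrinsics': array([[477.10001076,   0.        , 250.97707718],
       [  0.        , 477.10001076, 187.62457218],
       [  0.        ,   0.        ,   1.        ]]), 'distortion': array([-0.14665672,  0.        ,  0.        ,  0.        ,  0.        ]), 'rvec': array([ 2.34964516,  1.16793112, -0.35167873]), 'tvec': array([-0.31033154, -0.29359724,  1.66362025])}
top {'intrinsics': array([[451.24962251,   0.        , 250.27577982],
       [  0.        , 451.24962251, 196.1621273 ],
       [  0.        ,   0.        ,   1.        ]]), 'distortion': array([0.0514192, 0.       , 0.       , 0.       , 0.       ]), 'rvec': array([ 2.16780414, -2.10836547,  0.16364735]), 'tvec': array([-0.0204872 ,  0.55329421,  1.35404032])}
```

View pics/a_scene.png

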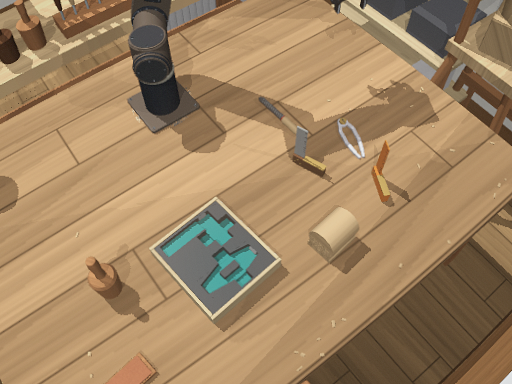

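View pics/a_top.png

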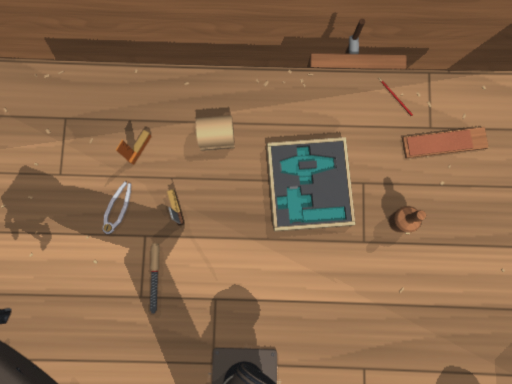

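```bash
cat > h.py <<'E'
import cv2,numpy as np,pickle
from scipy.spatial.transform import Rotation as R
def load(f='a.pkl'): return pickle.load(open(f,'rb'))
def ray(m,px):
    px=np.asarray(px,float).reshape(-1,1,2)
    u=cv2.undistortPoints(px,m['intrinsics'],m['distortion'])[:,0]
    Rm=cv2.Rodrigues(np.asarray(m['rvec']))[0]; t=np.asarray(m['tvec']).ravel()
    d=np.c_[u,np.ones(len(u))]@Rm; o=-Rm.T@t
    return o,d
def onz(m,px,z):
    o,d=ray(m,px); return o+d*((z-o[2])/d[:,2])[:,None]
def proj(m,P):
    return cv2.projectPoints(np.asarray(P,float).reshape(-1,1,3),np.asarray(m['rvec']),np.asarray(m['tvec']),m['intrinsics'],m['distortion'])[0][:,0]
def cross(m1,p1,m2,p2):
    o1,d1=ray(m1,p1);o2,d2=ray(m2,p2);d1=d1[0]/np.linalg.norm(d1[0]);d2=d2[0]/np.linalg.norm(d2[0])
    A=np.c_[d1,-d2];s=np.linalg.lstsq(A,o2-o1,rcond=None)[0]
    a=o1+s[0]*d1;b=o2+s[1]*d2
    return (a+b)/2,np.linalg.norm(a-b)
def pts(m,z):
    h,w=z.shape; v,u=np.mgrid[:h,:w]
    o,d=ray(m,np.c_[u.ravel(),v.ravel()])
    return (o+d*z.ravel()[:,None]).reshape(h,w,3)  # d has unit cam-z
def crop(p,x0,y0,x1,y1,k,fn):
    c=cv2.resize(p[y0:y1,x0:x1],None,fx=k,fy=k,interpolation=cv2.INTER_CUBIC); cv2.imwrite(fn,c)
E
python3 - <<'E'
from h import *
d=load()
p=d['scene'][0]; crop(p,255,85,405,205,5,'pics/b_scene.png')
p=d['top'][0]; crop(p,90,110,250,230,5,'pics/b_top.png')
p=d['top'][0]; crop(p,255,125,365,240,5,'pics/c_top.png')
E
```

```text
(no output)
```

View pics/b_scene.png

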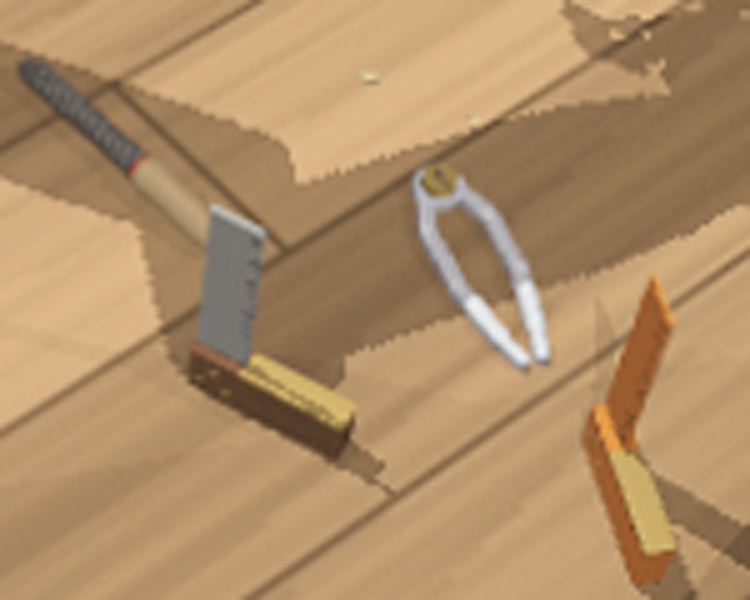

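View pics/b_top.png

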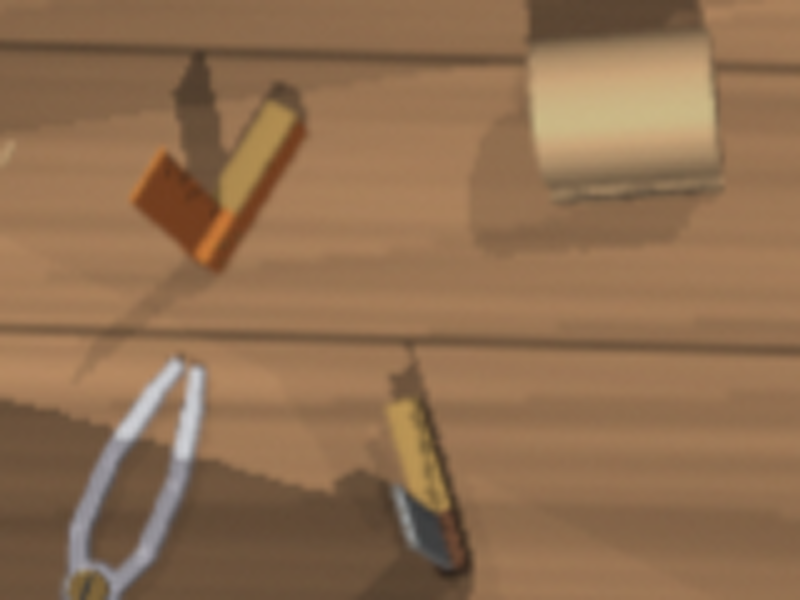

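View pics/c_top.png

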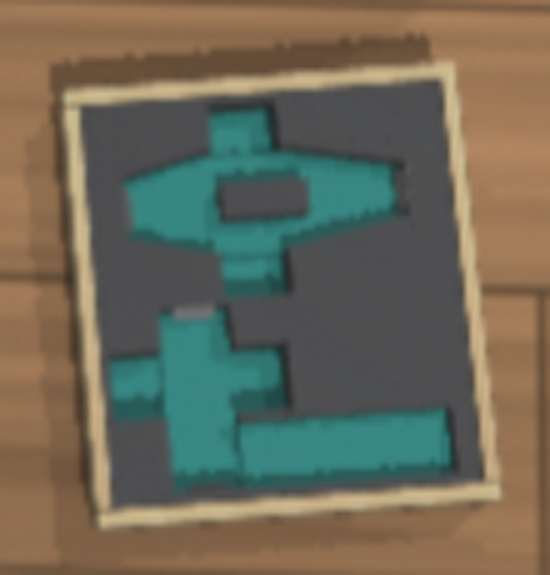

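```bash
python3 - <<'E'
from h import *
np.set_printoptions(precision=4,suppress=True)
d=load()
p,z,m=d['top']; ps,zs,ms=d['scene']
P=pts(m,z); S=pts(ms,zs)
for u,v in((300,240),(100,60),(215,130),(310,160),(118,200)): print('top',u,v,P[v,u])
for u,v in((200,120),(450,250),(232,100+140)): print('sc',u,v,S[v,u])
# tray rim mask in top: light
hsv=cv2.cvtColor(p,cv2.COLOR_BGR2HSV)
sub=hsv.copy()
print([hsv[v,u] for u,v in((269,160),(272,200),(310,228),(345,160))],hsv[180,330],hsv[190,350])
# foam dark-grey / teal mask
foam=((hsv[...,1]<60)&(hsv[...,2]<110))|((hsv[...,0]>75)&(hsv[...,0]<100)&(hsv[...,1]>90))
foam=foam.astype(np.uint8); foam[:125]=0;foam[240:]=0;foam[:,:255]=0;foam[:,365:]=0
c=max(cv2.findContours(foam,0,2)[0],key=cv2.contourArea); r=cv2.minAreaRect(c)
b=cv2.boxPoints(r); print('foam box',b, onz(m,b,0.045))
teal=((hsv[...,0]>75)&(hsv[...,0]<100)&(hsv[...,1]>90)).astype(np.uint8)*255
cv2.imwrite('pics/teal.png',cv2.resize(teal[125:240,255:365],None,fx=5,fy=5,interpolation=0))
for c in cv2.findContours(teal,0,2)[0]:
    if cv2.contourArea(c)>50: print(cv2.boundingRect(c),cv2.contourArea(c))
E
```

```text
top 300 240 [ 0.4256 -0.1652 -0.0029]
top 100 60 [ 1.3143  0.748  -0.6609]
top 215 130 [0.7441 0.107  0.1029]
top 310 160 [ 0.6769 -0.1907  0.0292]
top 118 200 [ 0.5368  0.4155 -0.0018]
sc 200 120 [0.1421 0.0636 0.0005]
sc 450 250 [ 0.9903  0.3712 -0.0001]
sc 232 240 [ 0.5935 -0.1237  0.0433]
[array([ 20,  80, 194], dtype=uint8), array([ 18,  86, 160], dtype=uint8), array([ 18,  89, 118], dtype=uint8), array([ 18,  77, 135], dtype=uint8)] [100   9  81] [ 19  84 200]
foam box [[270.4966 145.9586]
 [344.3172 139.8069]
 [351.0482 220.5793]
 [277.2276 226.7311]] [[ 0.715  -0.0642  0.045 ]
 [ 0.7409 -0.2957  0.045 ]
 [ 0.4864 -0.3152  0.045 ]
 [ 0.461  -0.0902  0.045 ]]
(277, 187, 69, 36) 1164.5
(280, 147, 54, 37) 1015.5
```

```bash
python3 - <<'E'
from h import *
np.set_printoptions(precision=4,suppress=True)
d=load()
p,z,m=d['top']; ps,zs,ms=d['scene']
print('cams',ray(m,[0,0])[0],ray(ms,[0,0])[0])
crop(ps,145,190,285,325,5,'pics/c_scene.png')
crop(p,262,128,312,168,14,'pics/c1.png')
crop(p,312,188,362,238,12,'pics/c2.png')
E
```

```text
cams [ 0.336  -0.0133  1.4237] [ 1.1011 -0.42    1.2495]
```

View pics/c_scene.png

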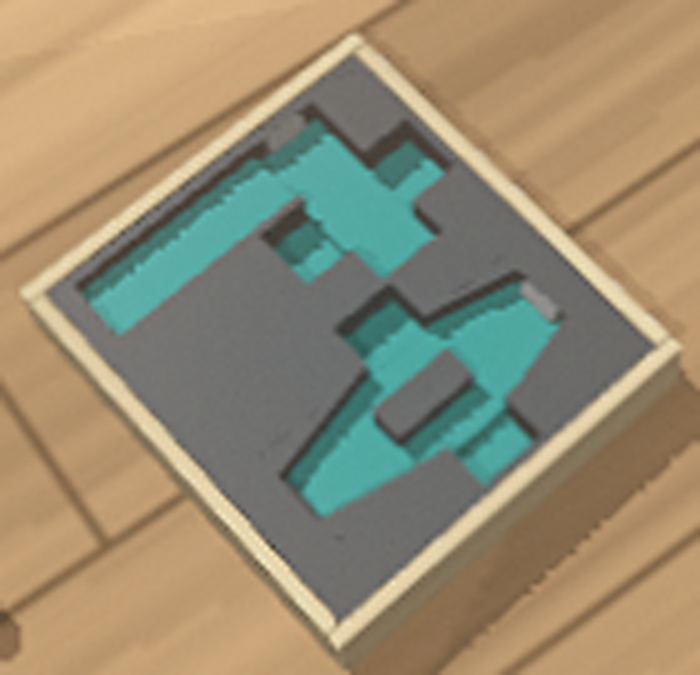

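```bash
cat >> h.py <<'E'
from scipy.ndimage import map_coordinates
def edge(g,a,b,half=3,n=60,lo=.08,hi=.92,sign=0):
    """subpixel edge near segment a-b: returns points. sign: +1 brighter toward left normal"""
    a=np.array(a,float);b=np.array(b,float);t=(b-a)/np.linalg.norm(b-a);nn=np.array([-t[1],t[0]])
    out=[];s=np.arange(-half,half+.01,.1)
    for f in np.linspace(lo,hi,n):
        c=a+(b-a)*f;q=c+s[:,None]*nn
        v=map_coordinates(g.astype(float),[q[:,1],q[:,0]],order=1)
        v=cv2.GaussianBlur(v.reshape(1,-1),(0,0),4).ravel()
        gr=np.gradient(v)*(sign if sign else 1); gr=gr if sign else abs(gr)
        i=np.argmax(gr[5:-5])+5;out.append(c+s[i]*nn)
    return np.array(out)
def rline(Q):
    """robust line through 2d points -> (point,dir)"""
    vx,vy,x,y=cv2.fitLine(Q.astype(np.float32).reshape(-1,1,2),cv2.DIST_HUBER,0,.0005,.0005).ravel()
    return np.array([x,y]),np.array([vx,vy])
def inter(l1,l2):
    A=np.c_[l1[1],-l2[1]];s=np.linalg.solve(A,l2[0]-l1[0]);return l1[0]+s[0]*l1[1]
E
python3 - <<'E'
from h import *
np.set_printoptions(precision=4,suppress=True)
d=load()
C={'top':(np.array([[63,90],[453,62],[499,492],[100,527]])/5+[255,125]),
   'scene':(np.array([[357,36],[22,293],[337,648],[681,346]])/5+[145,190])}
for n in C:
    p,z,m=d[n]; g=p.max(axis=2); c=C[n]-.4; cen=c.mean(0)
    for kind,sh in(('outer',0),('inner',1)):
        # inset by 8mm of rim in pixel
        k=c if not sh else cen+(c-cen)*(1-0.075)
        L=[]
        for i in range(4):
            a,b=k[i],k[(i+1)%4]
            # normal left = (-ty,tx); decide outward
            t=b-a;nn=np.array([-t[1],t[0]]);outw=np.sign(nn@( (a+b)/2-cen))
            E=edge(g,a,b,3,sign=outw if sh else 0)
            W=onz(m,E,0.048 )[:,:2]
            l=rline(W);L.append(l)
        K=[inter(L[i-1],L[i]) for i in range(4)]
        K=np.array(K);mid=K.mean(0)
        side=np.linalg.norm(np.roll(K,-1,0)-K,axis=1)
        ang=[np.degrees(np.arctan2(*(K[(i+1)%4]-K[i])[::-1])) for i in range(4)]
        print(n,kind,K.round(4).tolist(),'c',mid,'sides',side,'ang',np.round(ang,2))
E
```

```text
top outer [[0.7246999740600586, -0.05389999970793724], [0.7488999962806702, -0.29030001163482666], [0.4855000078678131, -0.31709998846054077], [0.45350000262260437, -0.08139999955892563]] c [ 0.6032 -0.1857] sides [0.2376 0.2647 0.2379 0.2726] ang [ -84.17 -174.19   97.72    5.77]
top inner [[0.715499997138977, -0.06340000033378601], [0.7383000254631042, -0.2903999984264374], [0.48399999737739563, -0.31690001487731934], [0.460999995470047, -0.08919999748468399]] c [ 0.5997 -0.19  ] sides [0.2281 0.2557 0.2289 0.2558] ang [ -84.27 -174.04   95.76    5.79]
scene outer [[0.4587000012397766, -0.07909999787807465], [0.48350000381469727, -0.3249000012874603], [0.7477999925613403, -0.29739999771118164], [0.7228999733924866, -0.05209999904036522]] c [ 0.6032 -0.1884] sides [0.247  0.2658 0.2466 0.2656] ang [ -84.24    5.93   95.8  -174.15]
scene inner [[0.4595000147819519, -0.08820000290870667], [0.48260000348091125, -0.3149999976158142], [0.7376000285148621, -0.2897000014781952], [0.7142999768257141, -0.06279999762773514]] c [ 0.5985 -0.1889] sides [0.228  0.2562 0.2281 0.256 ] ang [ -84.19    5.67   95.86 -174.31]
```

```bash
cat >> h.py <<'E'
TC=np.array([0.599,-0.1894]);TY=np.radians(5.8)
def tray2w(xy,z=0.045,c=TC,y=TY):
    xy=np.atleast_2d(xy);Rm=np.array([[np.cos(y),-np.sin(y)],[np.sin(y),np.cos(y)]])
    q=xy@Rm.T+c;return np.c_[q,np.full(len(q),z)]
def rect(p,m,c,z,k=2.5,hx=.14,hy=.125,yaw=TY):
    """plan view: up = +x', left=+y', k px/mm"""
    W=int(hy*2000*k);H=int(hx*2000*k)
    v,u=np.mgrid[:H,:W];X=hx-(v+.5)/k/1000;Y=hy-(u+.5)/k/1000
    q=proj(m,tray2w(np.c_[X.ravel(),Y.ravel()],z,np.array(c),yaw)).astype(np.float32).reshape(H,W,2)
    return cv2.remap(p,q[...,0],q[...,1],cv2.INTER_CUBIC)
E
python3 - <<'E'
from h import *
d=load()
for n,c in(('top',(0.5997+.0003,-.1902)),('scene',(.5979,-.1886))):
    p,z,m=d[n]; r=rect(p,m,c,.045,2.1,.14,.125)
    for i in range(-120,121,20):
        y=int((.125-i/1000)*2100); cv2.putText(r,str(i),(y-10,10),0,.35,(0,255,255),1); cv2.line(r,(y,12),(y,r.shape[0]),(0,255,255) if i==0 else (120,200,200),1) if i%40==0 else None
        x=int((.14-i/1000)*2100); cv2.putText(r,str(i),(0,x+4),0,.35,(0,255,255),1); cv2.line(r,(25,x),(r.shape[1],x),(120,200,200),1) if i%40==0 else None
    cv2.imwrite(f'pics/r_{n}.png',r)
E
```

```text
(no output)
```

View pics/r_top.png

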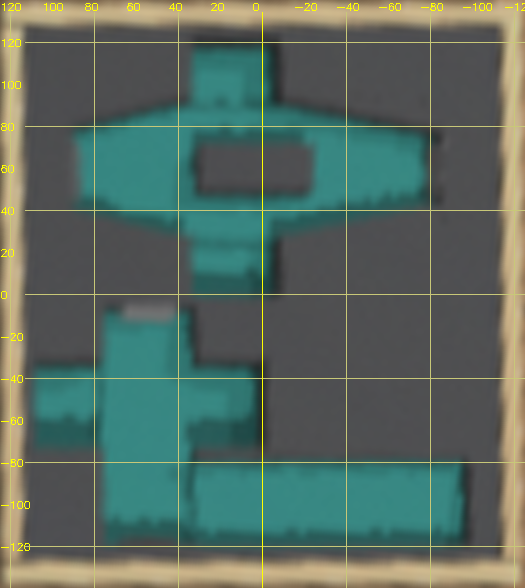

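View pics/r_scene.png

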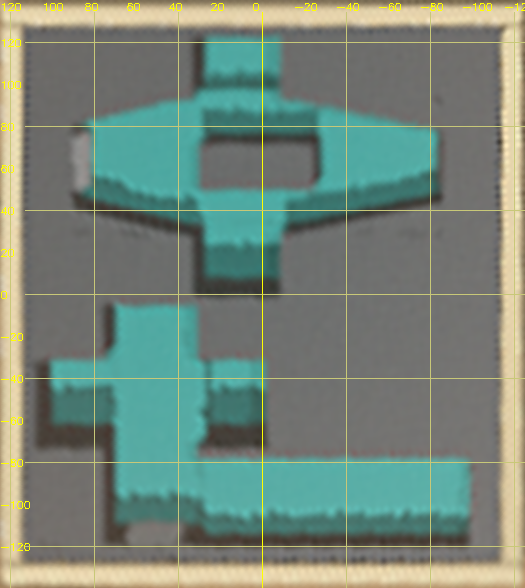

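```bash
python3 - <<'E'
from h import *
np.set_printoptions(precision=1,suppress=True)
d=load()
k=2.5
for n,c in(('top',(0.5997+.0003,-.1902)),('scene',(.5979,-.1886))):
    p,z,m=d[n]; r=rect(p,m,c,.045,k,.14,.125).astype(float)
    fc=np.median(r[int((.14-0.0)*1000*k):int((.14+.03)*1000*k),int((.125+.05)*1000*k):int((.125+.10)*1000*k)].reshape(-1,3),axis=0)
    g=np.minimum(np.abs(r-fc).max(2),40)
    def px(x,y): return [(125-y)*k-.5,(140-x)*k-.5]
    def E(lab,a,b,ax):
        Q=edge(g,px(*a),px(*b),half=6*k,lo=.05,hi=.95,n=30)
        w=np.c_[140-(Q[:,1]+.5)/k,125-(Q[:,0]+.5)/k][:,ax]
        print('  ',lab,np.percentile(w,[20,50,80]))
    print(n,fc)
    E('rim +x',(128,-100),(128,100),0);E('rim -x',(-128,-100),(-128,100),0)
    E('rim +y',(-100,114),(100,114),1);E('rim -y',(-100,-114),(100,-114),1)
    E('Sq notch +y end',(-65,107.5),(-38,107.5),1);E('Sq notch -y end',(-65,-2),(-38,-2),1)
    E('Sq notch +x side',(-31,102),(-31,80),0);E('Sq notch -x side',(-73,102),(-73,80),0)
    E('Sq notch +x side b',(-31,25),(-31,5),0);E('Sq notch -x side b',(-73,25),(-73,5),0)
    E('stock +y',(-10,75),(-26,75),1);E('stock -y',(-10,31),(-26,31),1);E('stock +y low',(-80,75),(-110,75),1)
    E('stock +x',(-5,72),(-5,34),0);E('stock -x',(-119,72),(-119,34),0)
    E('blade end',(-85,-99),(-110,-99),1);E('blade +x',(-79,20),(-79,-90),0);E('blade -x',(-119,20),(-119,-90),0)
    E('Cal notch +x end',(122,30),(122,-5),0);E('Cal notch -x end',(0,30),(0,-5),0)
    E('Cal notch +y',(118,33),(102,33),1);E('Cal notch -y',(118,-9),(102,-9),1)
    E('Cal notch +y b',(20,33),(5,33),1);E('Cal notch -y b',(20,-9),(5,-9),1)
    E('Cal joint end',(72,90),(50,90),1);E('Cal tip end',(72,-86),(50,-86),1)
E
```

```text
top [81. 79. 79.]
   rim +x [126.4 127.  127.5]
   rim -x [-126.3 -125.9 -125.3]
   rim +y [112.6 113.2 113.4]
   rim -y [-113.9 -113.5 -112.9]
   Sq notch +y end [112.5 113.1 113.2]
   Sq notch -y end [-2.4 -1.9 -1.4]
   Sq notch +x side [-32.  -31.7 -31.3]
   Sq notch -x side [-74.6 -73.2 -72.4]
   Sq notch +x side b [-32.8 -31.6 -31.3]
   Sq notch -x side b [-73.3 -72.  -71.6]
   stock +y [74.6 75.4 76.3]
   stock -y [31.  31.4 31.8]
   stock +y low [75.2 75.4 76.2]
   stock +x [-7.6 -6.1 -5.6]
   stock -x [-124.6 -124.1 -119.5]
   blade end [-99.  -98.5 -98.2]
   blade +x [-83.2 -82.  -78.8]
   blade -x [-124.7 -124.3 -119.6]
   Cal notch +x end [126.  126.6 127.2]
   Cal notch -x end [-2.1 -1.8 -0.6]
   Cal notch +y [32.6 33.1 33.9]
   Cal notch -y [-9.  -8.8 -8.6]
   Cal notch +y b [33.1 33.5 33.8]
   Cal notch -y b [-9.  -8.8 -8.6]
   Cal joint end [86.6 88.5 89. ]
   Cal tip end [-85.4 -83.7 -80.4]
scene [112. 114. 114.]
   rim +x [126.8 126.8 127.2]
   rim -x [-128.4 -128.2 -128. ]
   rim +y [113.7 113.9 114.2]
   rim -y [-113.5 -113.3 -113. ]
   Sq notch +y end [113.2 113.2 113.3]
   Sq notch -y end [-1.9 -1.8 -1.4]
   Sq notch +x side [-31.9 -31.6 -31.3]
   Sq notch -x side [-74.2 -73.6 -73.2]
   Sq notch +x side b [-31.7 -31.4 -31.2]
   Sq notch -x side b [-78.4 -78.1 -76.5]
   stock +y [75.5 75.7 75.8]
   stock -y [30.6 30.6 31.4]
   stock +y low [75.1 75.3 75.7]
   stock +x [-6.2 -5.7 -5.3]
   stock -x [-124.6 -120.  -119.1]
   blade end [-99.2 -99.  -98.6]
   blade +x [-78.4 -78.2 -78. ]
   blade -x [-120.7 -120.4 -120.1]
   Cal notch +x end [126.6 126.7 127. ]
   Cal notch -x end [-2.3 -1.5 -1.2]
   Cal notch +y [33.1 33.2 33.4]
   Cal notch -y [-8.6 -8.4 -7.9]
   Cal notch +y b [32.7 33.  33.4]
   Cal notch -y b [-8.9 -8.6 -8.2]
   Cal joint end [89.1 89.7 90.3]
   Cal tip end [-86.6 -84.7 -81.8]
```

```bash
python3 - <<'E'
from h import *
d=load()
p=d['scene'][0]; crop(p,287,120,333,180,10,'pics/d_scene.png')
p=d['top'][0]; crop(p,158,178,193,228,12,'pics/d_top.png')
a=cv2.imread('pics/d_scene.png');b=cv2.imread('pics/d_top.png')
cv2.imwrite('pics/d.png',np.hstack([a[:600],np.pad(b[:600,:330],((0,0),(0,0),(0,0)))]))
crop(d['scene'][0],332,112,370,162,12,'pics/e_scene.png')
crop(d['top'][0],98,176,138,238,9,'pics/e_top.png')
a=cv2.imread('pics/e_scene.png')[:558];b=cv2.imread('pics/e_top.png')[:558];print(a.shape,b.shape)
cv2.imwrite('pics/e.png',np.hstack([a,b])[:,:800])
E
```

```text
(558, 456, 3) (558, 360, 3)
```

View pics/d.png

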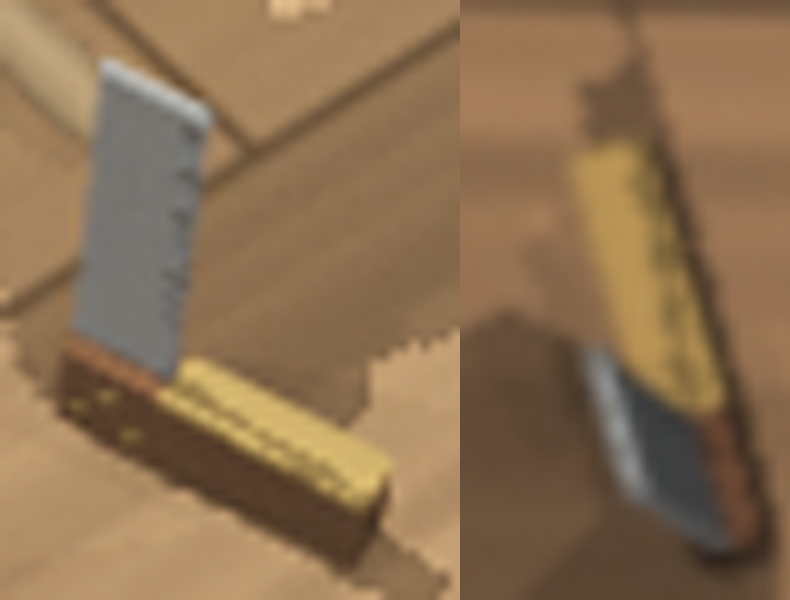

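View pics/e.png

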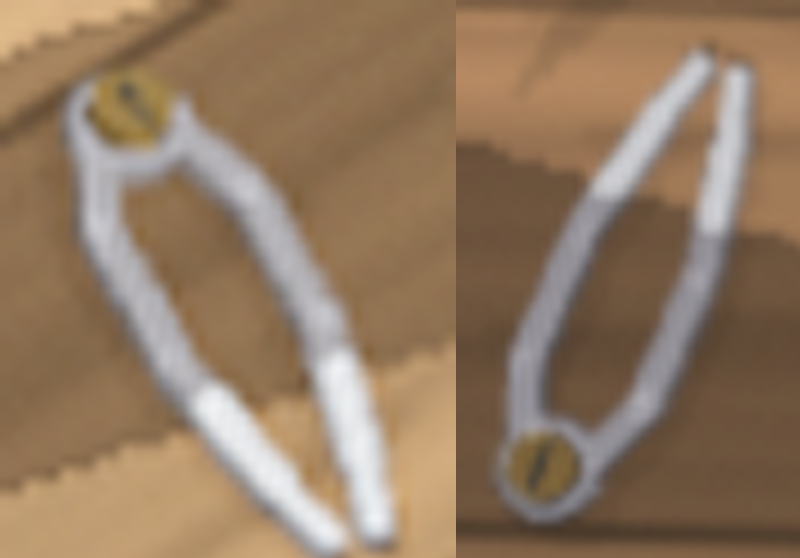

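```bash
python3 - <<'E'
from h import *
np.set_printoptions(precision=4,suppress=True)
d=load();m=d['top'][2];ms=d['scene'][2]
sp=lambda X,Y:[X/10+287-.45,Y/10+120-.45]
tp=lambda X,Y:[(X-460)/12+158-.46,Y/12+178-.46]
A=onz(ms,[sp(104,62),sp(212,112)],.168);B=onz(m,[tp(632,498),tp(590,352)],.168)
for n,q in(('scene tip',A),('top tip',B)):
    v=q[1]-q[0];print(n,q[:,:2].ravel(),q.mean(0),'w',np.linalg.norm(v),'yaw',np.degrees(np.arctan2(v[1],v[0])))
for a,b in(((104,62),(632,498)),((212,112),(590,352))): print(cross(ms,[sp(*a)],m,[tp(*b)]))
# stock corners
S=onz(ms,[sp(65,345),sp(370,508),sp(390,465)],.038);print('scene -y edge: bladeend,+xend ; +y +x corner',S[:,:2])
v=S[1]-S[0];print(np.linalg.norm(v),np.degrees(np.arctan2(v[1],v[0])))
S=onz(ms,[sp(62,412),sp(350,570)],.0);print('scene bottom',S[:,:2]);v=S[1]-S[0];print(np.linalg.norm(v),np.degrees(np.arctan2(v[1],v[0])))
T=onz(m,[tp(577,160),tp(645,142),tp(765,530)],.038);print('top +y+x,-y+x, -y blade end',T[:,:2]);v=T[1]-T[2];print(np.linalg.norm(v),np.degrees(np.arctan2(v[1],v[0])))
# calipers
se=lambda X,Y:[X/12+332-.46,Y/12+112-.46]
te=lambda X,Y:[(X-456)/9+98-.44,Y/9+176-.44]
for n,mm,f,pts_ in(('scene',ms,se,dict(nut=(130,105),tipL=(335,552),tipR=(378,543))),('top',m,te,dict(nut=(543,464),tipL=(705,52),tipR=(740,68)))):
    nut=onz(mm,[f(*pts_['nut'])],.016)[0]; t=onz(mm,[f(*pts_['tipL']),f(*pts_['tipR'])],.008)
    # ignore boss offset
    tm=t.mean(0);v=tm-nut;print(n,nut,t[:,:2],tm,'len',np.hypot(*v[:2]),'yaw',np.degrees(np.arctan2(v[1],v[0])))
E
```

```text
scene tip [0.4619 0.2116 0.4952 0.2246] [0.4786 0.2181 0.168 ] w 0.03574856209597339 yaw 21.210180483099556
top tip [0.4633 0.2111 0.4973 0.2228] [0.4803 0.2169 0.168 ] w 0.03589164638043888 yaw 18.993016976472354
(array([0.4631, 0.2106, 0.1699]), np.float64(0.00024736379147513295))
(array([0.497 , 0.2224, 0.1713]), np.float64(0.0004932273937547206))
scene -y edge: bladeend,+xend ; +y +x corner [[0.4655 0.2041]
 [0.57   0.2392]
 [0.5618 0.2549]]
0.11027165361559006 18.584041159968464
scene bottom [[0.4655 0.2059]
 [0.5672 0.2392]]
0.10705114045910656 18.121012615634047
top +y+x,-y+x, -y blade end [[0.564  0.2534]
 [0.5692 0.2361]
 [0.4692 0.1998]]
0.10638413596145158 19.91465511189288
scene [0.4465 0.4381 0.016 ] [[0.59   0.3812]
 [0.5949 0.3926]] [0.5924 0.3869 0.008 ] len 0.15468023870321876 yaw -19.340152301292292
top [0.4483 0.437  0.016 ] [[0.5959 0.3941]
 [0.5905 0.3814]] [0.5932 0.3878 0.008 ] len 0.15310475482693137 yaw -18.7419869573464
```

```bash
cat >> h.py <<'E'
def tool_rot(zyaw):
    """tool down, z axis at yaw (deg)"""
    a=np.radians(zyaw);z=np.array([np.cos(a),np.sin(a),0]);y=np.array([0,0,-1.]);x=np.cross(y,z)
    return R.from_matrix(np.c_[x,y,z])
def delta(pos,rot,P,Rt):
    """shift cm & rotvec deg in current tool axes"""
    t=rot.inv().apply(np.asarray(P)-pos)*100; a=np.degrees((rot.inv()*Rt).as_rotvec());return t.round(2),a.round(2)
def st():
    from plant import ctrl
    s=ctrl.get_state();return s,np.array(s['eef_pos']),R.from_quat(s['tcp_rot'])
def go(P,zyaw):
    s,p,r=st(); Rt=tool_rot(zyaw); t,a=delta(p,r,P,Rt)
    print('t',round(s['time'],2),'pos',p.round(4),'zyaw',np.degrees(np.arctan2(*r.as_matrix()[1::-1,2])).round(2),'down',r.as_matrix()[:,1].round(3),'q',np.round(s['qpos'],2),'F',np.round(s['contact_force'],1),'open',round(s['opening'],3))
    print('   txyz cm',t,' axyz deg',a)
E
python3 - <<'E'
from h import *
go([.4794,.2175,.24],19); go([.4794,.2175,.24],199)
d=load();m=d['top'][2]
print('rasp handle end, tip',onz(m,[[155,244],[153,311]],.012))
print(ray(d['scene'][2],[0,0])[0])
E
```

```text
t 0.1 pos [0.2259 0.6354 0.2301] zyaw 70.42 down [-0.001 -0.002 -1.   ] q [ 1.08  0.29  1.58 -0.    1.28 -0.15] F [-0.2 -0.8  0.4] open 0.998
   txyz cm [ 37.89  -0.94 -30.88]  axyz deg [1.200e-01 5.142e+01 4.000e-02]
t 0.1 pos [0.2259 0.6354 0.2301] zyaw 70.42 down [-0.001 -0.002 -1.   ] q [ 1.08  0.29  1.58 -0.    1.28 -0.15] F [-0.2 -0.8  0.4] open 0.998
   txyz cm [ 37.89  -0.94 -30.88]  axyz deg [ 4.0000e-02 -1.2858e+02 -1.5000e-01]
rasp handle end, tip [[0.39997665 0.28681742 0.012     ]
 [0.19839144 0.27982225 0.012     ]]
[ 1.10107839 -0.42004159  1.24953143]
```

```bash
python3 - <<'E'
from h import *
go([.502,.4187,.10],71)
E
```

```text
t 0.1 pos [0.2259 0.6354 0.2301] zyaw 70.42 down [-0.001 -0.002 -1.   ] q [ 1.08  0.29  1.58 -0.    1.28 -0.15] F [-0.2 -0.8  0.4] open 0.998
   txyz cm [ 33.28  13.02 -11.14]  axyz deg [ 0.12 -0.58 -0.02]
```

play_rows(
  steps=[
    {"claw":8.5,"tx":3,"ty":1.2,"tz":-1,"ay":-0.58,"ax":0.12},
    {"claw":8.5,"tx":6.5,"ty":2.5,"tz":-2.2,"ay":-0.58,"ax":0.12},
    {"claw":8.5,"tx":10,"ty":4,"tz":-3.3,"ay":-0.58,"ax":0.12},
    {"claw":8.5,"tx":13.4,"ty":5.3,"tz":-4.5,"ay":-0.58,"ax":0.12},
    {"claw":8.5,"tx":16.8,"ty":6.6,"tz":-5.6,"ay":-0.58,"ax":0.12},
    {"claw":8.5,"tx":20.2,"ty":8,"tz":-6.8,"ay":-0.58,"ax":0.12},
    {"claw":8.5,"tx":23.6,"ty":9.3,"tz":-7.9,"ay":-0.58,"ax":0.12},
    {"claw":8.5,"tx":27,"ty":10.6,"tz":-9,"ay":-0.58,"ax":0.12},
    {"claw":8.5,"tx":30.2,"ty":11.8,"tz":-10.1,"ay":-0.58,"ax":0.12},
    {"claw":8.5,"tx":32.5,"ty":12.7,"tz":-10.9,"ay":-0.58,"ax":0.12},
    {"claw":8.5,"tx":33.28,"ty":13.02,"tz":-11.14,"ay":-0.58,"ax":0.12},
    {"claw":8.5,"tx":33.28,"ty":13.02,"tz":-11.14,"ay":-0.58,"ax":0.12},
  ],
  grip_force=40,
)

```text
invalid input at $.steps[0]: expected keys claw, tx, ty, tz, ax, ay, az
```

```bash
python3 - <<'E'
from h import *
go([.502,.4187,.003],71)
E
```

```text
t 0.1 pos [0.2259 0.6354 0.2301] zyaw 70.42 down [-0.001 -0.002 -1.   ] q [ 1.08  0.29  1.58 -0.    1.28 -0.15] F [-0.2 -0.8  0.4] open 0.998
   txyz cm [ 33.28  22.72 -11.12]  axyz deg [ 0.12 -0.58 -0.02]
```

All keys are needed in every row.

play_rows(
  steps=[
    {"claw":8.5,"tx":3,"ty":1.2,"tz":-1,"ax":0.12,"ay":-0.58,"az":0},
    {"claw":8.5,"tx":6.5,"ty":2.5,"tz":-2.2,"ax":0.12,"ay":-0.58,"az":0},
    {"claw":8.5,"tx":10,"ty":4,"tz":-3.3,"ax":0.12,"ay":-0.58,"az":0},
    {"claw":8.5,"tx":13.4,"ty":5.3,"tz":-4.5,"ax":0.12,"ay":-0.58,"az":0},
    {"claw":8.5,"tx":16.8,"ty":6.6,"tz":-5.6,"ax":0.12,"ay":-0.58,"az":0},
    {"claw":8.5,"tx":20.2,"ty":8,"tz":-6.8,"ax":0.12,"ay":-0.58,"az":0},
    {"claw":8.5,"tx":23.6,"ty":9.3,"tz":-7.9,"ax":0.12,"ay":-0.58,"az":0},
    {"claw":8.5,"tx":27,"ty":10.6,"tz":-9,"ax":0.12,"ay":-0.58,"az":0},
    {"claw":8.5,"tx":30.2,"ty":11.8,"tz":-10.1,"ax":0.12,"ay":-0.58,"az":0},
    {"claw":8.5,"tx":32.5,"ty":12.7,"tz":-10.9,"ax":0.12,"ay":-0.58,"az":0},
    {"claw":8.5,"tx":33.28,"ty":13.02,"tz":-11.14,"ax":0.12,"ay":-0.58,"az":0},
    {"claw":8.5,"tx":33.28,"ty":13.02,"tz":-11.14,"ax":0.12,"ay":-0.58,"az":0},
  ],
  grip_force=40,
)

```text
time: 1.1
eef_pos: [0.503, 0.4175, 0.0993]
tcp_rot: [-0.697, 0.119, -0.117, 0.697]
contact_force: [-0.4, -0.0, 0.2]
opening: 0.997
```

```bash
python3 - <<'E'
from h import *
go([.502,.4187,.003],71)
from plant import cams
p,z=cams.read_camera('scene');p2,z2=cams.read_camera('top');crop(p,290,60,410,180,5,'pics/f1.png');
crop(p2,80,150,200,270,5,'pics/f2.png')
E
```

```text
t 1.1 pos [0.503  0.4175 0.0993] zyaw 70.81 down [-0.002  0.    -1.   ] q [ 0.54  0.37  1.72  0.    1.05 -0.7 ] F [-0.4 -0.   0.2] open 0.997
   txyz cm [-0.12  9.63  0.08]  axyz deg [ 0.02 -0.19 -0.11]
```

View pics/f1.png

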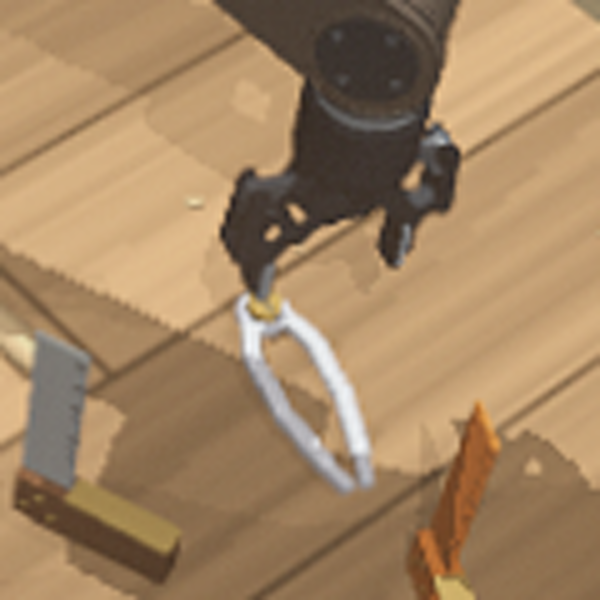

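play_rows(
  steps=[
    {"claw":8.5,"tx":-0.12,"ty":1.5,"tz":0.08,"ax":0,"ay":0,"az":0},
    {"claw":8.5,"tx":-0.12,"ty":3,"tz":0.08,"ax":0,"ay":0,"az":0},
    {"claw":8.5,"tx":-0.12,"ty":4.8,"tz":0.08,"ax":0,"ay":0,"az":0},
    {"claw":8.5,"tx":-0.12,"ty":6.5,"tz":0.08,"ax":0,"ay":0,"az":0},
    {"claw":7.5,"tx":-0.12,"ty":8,"tz":0.08,"ax":0,"ay":0,"az":0},
    {"claw":6.8,"tx":-0.12,"ty":9,"tz":0.08,"ax":0,"ay":0,"az":0},
    {"claw":6.8,"tx":-0.12,"ty":9.5,"tz":0.08,"ax":0,"ay":0,"az":0},
    {"claw":6.8,"tx":-0.12,"ty":9.7,"tz":0.08,"ax":0,"ay":0,"az":0},
  ],
)

```text
time: 1.87
eef_pos: [0.5006, 0.4207, 0.0025]
tcp_rot: [-0.697, 0.117, -0.116, 0.698]
contact_force: [-0.0, -0.6, 0.5]
opening: 0.795
```

```bash
python3 - <<'E'
from h import *
go([.502,.4187,.003],71)
from plant import cams
p,z=cams.read_camera('scene');crop(p,310,90,390,170,8,'pics/g1.png');
p,z=cams.read_camera('top');crop(p,85,165,155,245,8,'pics/g2.png');
E
```

```text
t 1.87 pos [0.5006 0.4207 0.0025] zyaw 71.03 down [-0.001  0.001 -1.   ] q [ 0.54  0.5   1.75  0.    0.89 -0.7 ] F [-0.  -0.6  0.5] open 0.795
   txyz cm [ 0.2  -0.05 -0.14]  axyz deg [-0.02  0.03 -0.08]
```

View pics/g1.png

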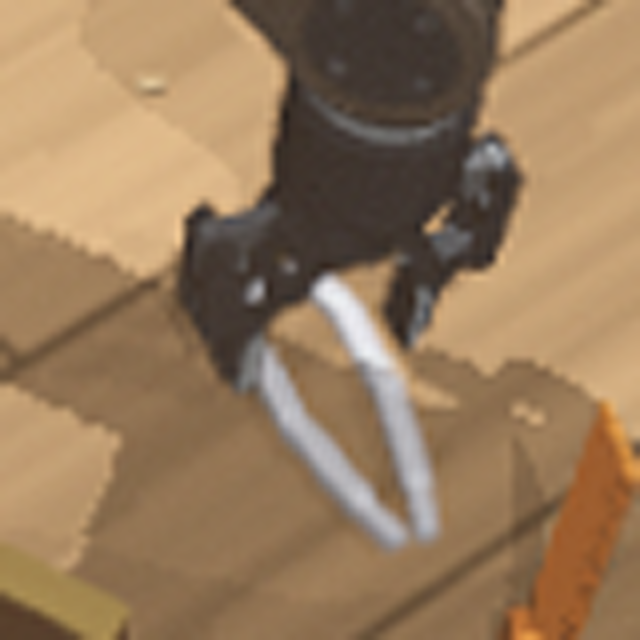

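View pics/g2.png

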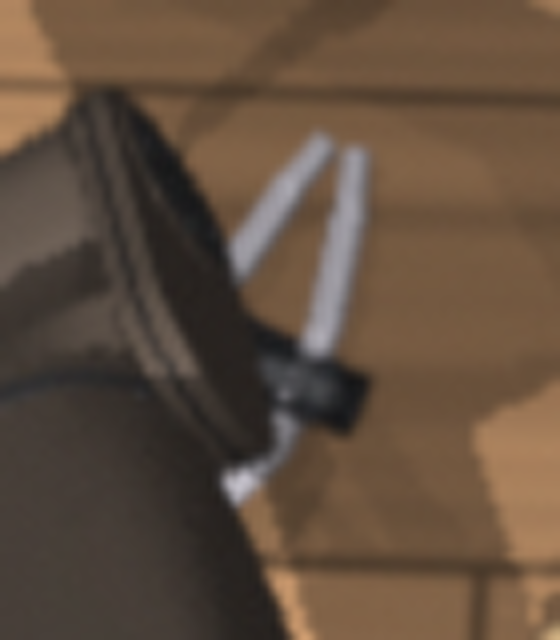

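play_rows(
  steps=[
    {"claw":6.4,"tx":0.15,"ty":0.0,"tz":-0.1,"ax":0,"ay":0,"az":0},
    {"claw":6.4,"tx":0.15,"ty":0.2,"tz":-0.1,"ax":0,"ay":0,"az":0},
    {"claw":6.4,"tx":0.15,"ty":0.4,"tz":-0.1,"ax":0,"ay":0,"az":0},
    {"claw":6.4,"tx":0.15,"ty":0.4,"tz":-0.1,"ax":0,"ay":0,"az":0},
  ],
)

```text
time: 2.3
eef_pos: [0.5028, 0.4193, 0.0003]
tcp_rot: [-0.697, 0.117, -0.117, 0.698]
contact_force: [0.3, 0.9, -0.1]
opening: 0.747
```

```bash
python3 - <<'E'
from h import *
go([.502,.4187,-.003],71)
from plant import cams
cams.read_camera('top');go([.502,.4187,-.003],71)
E
```

```text
t 2.3 pos [5.028e-01 4.193e-01 3.000e-04] zyaw 70.98 down [ 0.001  0.002 -1.   ] q [ 0.54  0.51  1.75  0.    0.88 -0.7 ] F [ 0.3  0.9 -0.1] open 0.747
   txyz cm [-0.06  0.33 -0.08]  axyz deg [-0.13 -0.02  0.01]
t 2.35 pos [5.028e-01 4.193e-01 2.000e-04] zyaw 70.99 down [ 0.001  0.002 -1.   ] q [ 0.54  0.51  1.75  0.    0.89 -0.7 ] F [ 0.3 -0.3 -0.2] open 0.746
   txyz cm [-0.06  0.32 -0.08]  axyz deg [-0.13 -0.01  0.01]
```

play_rows(
  steps=[
    {"claw":6.4,"tx":-0.05,"ty":0.15,"tz":-0.05,"ax":0,"ay":0,"az":0},
    {"claw":6.4,"tx":-0.05,"ty":0.3,"tz":-0.05,"ax":0,"ay":0,"az":0},
    {"claw":6.4,"tx":-0.05,"ty":0.3,"tz":-0.05,"ax":0,"ay":0,"az":0},
    {"claw":6.4,"tx":-0.05,"ty":0.3,"tz":-0.05,"ax":0,"ay":0,"az":0},
  ],
)

```text
time: 2.68
eef_pos: [0.5019, 0.419, -0.0031]
tcp_rot: [-0.697, 0.117, -0.117, 0.698]
contact_force: [-0.1, 0.0, 0.6]
opening: 0.747
```

```bash
python3 - <<'E'
from h import *
go([.502,.4187,-.003],71)
E
```

```text
t 2.68 pos [ 0.5019  0.419  -0.0031] zyaw 71.0 down [ 0.     0.002 -1.   ] q [ 0.54  0.51  1.75  0.    0.88 -0.7 ] F [-0.1  0.   0.6] open 0.747
   txyz cm [ 0.02 -0.01 -0.02]  axyz deg [-0.1  -0.   -0.01]
```

play_rows(
  steps=[
    {"claw":5.9,"tx":0,"ty":0,"tz":0,"ax":0,"ay":0,"az":0},
    {"claw":5.4,"tx":0,"ty":0,"tz":0,"ax":0,"ay":0,"az":0},
    {"claw":4.5,"tx":0,"ty":0,"tz":0,"ax":0,"ay":0,"az":0},
    {"claw":4.5,"tx":0,"ty":0,"tz":0,"ax":0,"ay":0,"az":0},
    {"claw":4.5,"tx":0,"ty":0,"tz":0,"ax":0,"ay":0,"az":0},
  ],
  grip_force=40,
)

```text
time: 3.1
eef_pos: [0.5024, 0.4194, -0.0024]
tcp_rot: [-0.696, 0.116, -0.117, 0.698]
contact_force: [-0.5, 0.5, 2.6]
opening: 0.641
```

```bash
python3 - <<'E'
from h import *
go([.502,.4187,.15],71)
E
```

```text
t 3.1 pos [ 0.5024  0.4194 -0.0024] zyaw 70.99 down [ 0.001  0.003 -1.   ] q [ 0.54  0.51  1.75  0.    0.88 -0.7 ] F [-0.5  0.5  2.6] open 0.641
   txyz cm [-1.000e-02 -1.524e+01 -3.000e-02]  axyz deg [-0.17 -0.01  0.03]
```

play_rows(
  steps=[
    {"claw":4.5,"tx":0,"ty":0,"tz":0,"ax":0,"ay":0,"az":0},
    {"claw":4.5,"tx":0,"ty":-0.5,"tz":0,"ax":0,"ay":0,"az":0},
    {"claw":4.5,"tx":0,"ty":-1.5,"tz":0,"ax":0,"ay":0,"az":0},
    {"claw":4.5,"tx":0,"ty":-3,"tz":0,"ax":0,"ay":0,"az":0},
    {"claw":4.5,"tx":0,"ty":-4,"tz":0,"ax":0,"ay":0,"az":0},
    {"claw":4.5,"tx":0,"ty":-4.5,"tz":0,"ax":0,"ay":0,"az":0},
  ],
)

```text
time: 3.6
eef_pos: [0.5034, 0.4198, 0.0453]
tcp_rot: [-0.696, 0.115, -0.118, 0.699]
contact_force: [0.5, 0.4, -1.8]
opening: 0.639
```

```bash
python3 - <<'E'
from h import *
go([.502,.4187,.26],71)
from plant import cams
p,z=cams.read_camera('scene');crop(p,310,80,390,160,8,'pics/h1.png');
E
```

```text
t 3.6 pos [0.5034 0.4198 0.0453] zyaw 71.0 down [ 0.004  0.004 -1.   ] q [ 0.54  0.44  1.74  0.    0.95 -0.7 ] F [ 0.5  0.4 -1.8] open 0.639
   txyz cm [ -0.04 -21.48  -0.03]  axyz deg [-0.31  0.    0.16]
```

View pics/h1.png

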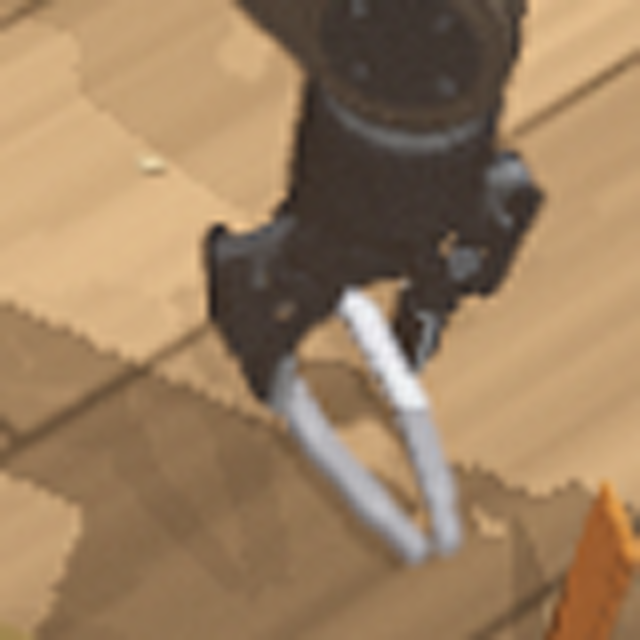

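```bash
python3 - <<'E'
from h import *
w=tray2w([[.0606,.0121]],.11)[0];print(w)
go([w[0],w[1],.24],5.8)
E
```

```text
[ 0.65806699 -0.17123793  0.11      ]
t 3.65 pos [0.5037 0.42   0.0457] zyaw 71.0 down [ 0.005  0.005 -1.   ] q [ 0.54  0.44  1.74  0.    0.95 -0.7 ] F [ 0.3  0.2 -1.5] open 0.64
   txyz cm [ 33.91 -19.62 -50.76]  axyz deg [-4.20e-01  6.52e+01 -2.00e-02]
```

play_rows(
  steps=[
    {"claw":4.5,"tx":0,"ty":-2,"tz":0,"ax":0,"ay":0,"az":0},
    {"claw":4.5,"tx":0,"ty":-5,"tz":0,"ax":0,"ay":0,"az":0},
    {"claw":4.5,"tx":0,"ty":-8.5,"tz":0,"ax":0,"ay":0,"az":0},
    {"claw":4.5,"tx":0,"ty":-12,"tz":0,"ax":0,"ay":0,"az":0},
    {"claw":4.5,"tx":0,"ty":-15.5,"tz":0,"ax":0,"ay":0,"az":0},
    {"claw":4.5,"tx":1,"ty":-18,"tz":-1,"ax":0,"ay":2,"az":0},
    {"claw":4.5,"tx":2.5,"ty":-19.6,"tz":-3.5,"ax":0,"ay":6,"az":0},
    {"claw":4.5,"tx":4.5,"ty":-19.6,"tz":-6.5,"ax":0,"ay":11,"az":0},
    {"claw":4.5,"tx":6.5,"ty":-19.6,"tz":-9.6,"ax":0,"ay":16,"az":0},
    {"claw":4.5,"tx":8.5,"ty":-19.6,"tz":-12.7,"ax":0,"ay":21,"az":0},
    {"claw":4.5,"tx":10.5,"ty":-19.6,"tz":-15.7,"ax":0,"ay":26,"az":0},
    {"claw":4.5,"tx":12.5,"ty":-19.6,"tz":-18.7,"ax":0,"ay":31,"az":0},
  ],
)

```text
time: 4.65
eef_pos: [0.559, 0.1993, 0.2378]
tcp_rot: [-0.64, 0.3, -0.3, 0.641]
contact_force: [1.1, 0.2, -1.9]
opening: 0.639
```

```bash
python3 - <<'E'
from h import *
w=tray2w([[.0606,.0121]],.11)[0];print(w)
go([w[0],w[1],.24],5.8)
E
```

```text
[ 0.65806699 -0.17123793  0.11      ]
t 4.65 pos [0.559  0.1993 0.2378] zyaw 39.76 down [ 0.001  0.002 -1.   ] q [ 0.17  0.1   1.78  0.    1.26 -0.52] F [ 1.1  0.2 -1.9] open 0.639
   txyz cm [ 34.82  -0.28 -16.09]  axyz deg [-0.08 33.96 -0.08]
```

play_rows(
  steps=[
    {"claw":4.5,"tx":3,"ty":0,"tz":-1.4,"ax":0,"ay":4,"az":0},
    {"claw":4.5,"tx":6.4,"ty":0,"tz":-3,"ax":0,"ay":8,"az":0},
    {"claw":4.5,"tx":9.8,"ty":0,"tz":-4.6,"ax":0,"ay":12,"az":0},
    {"claw":4.5,"tx":13.2,"ty":0,"tz":-6.1,"ax":0,"ay":16,"az":0},
    {"claw":4.5,"tx":16.6,"ty":0,"tz":-7.7,"ax":0,"ay":20,"az":0},
    {"claw":4.5,"tx":20,"ty":0,"tz":-9.3,"ax":0,"ay":24,"az":0},
    {"claw":4.5,"tx":23.4,"ty":0,"tz":-10.8,"ax":0,"ay":27,"az":0},
    {"claw":4.5,"tx":26.8,"ty":0,"tz":-12.4,"ax":0,"ay":30,"az":0},
    {"claw":4.5,"tx":30,"ty":0,"tz":-13.9,"ax":0,"ay":32.5,"az":0},
    {"claw":4.5,"tx":33,"ty":0,"tz":-15.3,"ax":0,"ay":33.96,"az":0},
    {"claw":4.5,"tx":34.5,"ty":0,"tz":-16,"ax":0,"ay":33.96,"az":0},
    {"claw":4.5,"tx":34.8,"ty":0,"tz":-16.1,"ax":0,"ay":33.96,"az":0},
  ],
)

```text
time: 5.65
eef_pos: [0.6595, -0.1724, 0.2366]
tcp_rot: [-0.524, 0.474, -0.474, 0.525]
contact_force: [0.4, 0.5, -2.2]
opening: 0.638
```

```bash
python3 - <<'E'
from h import *
from plant import cams
cams.read_camera('top'); cams.read_camera('top');
w=tray2w([[.0606,.0121]],.09)[0];print(w)
go([w[0],w[1],.085],5.8)
E
```

```text
[ 0.65806699 -0.17123793  0.09      ]
t 5.75 pos [ 0.6593 -0.1692  0.2366] zyaw 5.99 down [-0.     0.003 -1.   ] q [-0.4   0.3   1.56  0.    1.29 -0.51] F [-0.   0.1 -1.8] open 0.641
   txyz cm [ 0.24 15.16 -0.14]  axyz deg [-0.01  0.19 -0.18]
```

play_rows(
  steps=[
    {"claw":4.5,"tx":0.1,"ty":1.5,"tz":-0.1,"ax":0,"ay":0.15,"az":0},
    {"claw":4.5,"tx":0.2,"ty":4,"tz":-0.14,"ax":0,"ay":0.15,"az":0},
    {"claw":4.5,"tx":0.24,"ty":7,"tz":-0.14,"ax":0,"ay":0.15,"az":0},
    {"claw":4.5,"tx":0.24,"ty":10,"tz":-0.14,"ax":0,"ay":0.15,"az":0},
    {"claw":4.5,"tx":0.24,"ty":13,"tz":-0.14,"ax":0,"ay":0.15,"az":0},
    {"claw":4.5,"tx":0.24,"ty":14.8,"tz":-0.14,"ax":0,"ay":0.15,"az":0},
    {"claw":4.5,"tx":0.24,"ty":15.2,"tz":-0.14,"ax":0,"ay":0.15,"az":0},
    {"claw":4.5,"tx":0.24,"ty":15.2,"tz":-0.14,"ax":0,"ay":0.15,"az":0},
    {"claw":4.5,"tx":0.24,"ty":15.2,"tz":-0.14,"ax":0,"ay":0.15,"az":0},
  ],
)

```text
time: 6.5
eef_pos: [0.6593, -0.1703, 0.0866]
tcp_rot: [-0.524, 0.473, -0.474, 0.526]
contact_force: [-0.6, 0.2, -1.7]
opening: 0.639
```

```bash
python3 - <<'E'
from h import *
from plant import cams
d={}
for n in('scene','top'):
    p,z=cams.read_camera(n);d[n]=(p,z,cams.camera_model(n))
pickle.dump(d,open('b.pkl','wb'))
w=tray2w([[.0606,.0121]],.09)[0];print(w)
go([w[0],w[1],.085],5.8)
crop(d['scene'][0],145,160,285,290,5,'pics/i_s.png');crop(d['top'][0],255,115,365,240,5,'pics/i_t.png')
E
```

```text
[ 0.65806699 -0.17123793  0.09      ]
t 6.6 pos [ 0.6602 -0.1712  0.088 ] zyaw 5.93 down [ 0.005  0.    -1.   ] q [-0.4   0.44  1.66  0.    1.04 -0.51] F [-0.1 -0.4 -0.7] open 0.64
   txyz cm [-0.02  0.3  -0.21]  axyz deg [-0.29  0.13  0.01]
```

View pics/i_s.png

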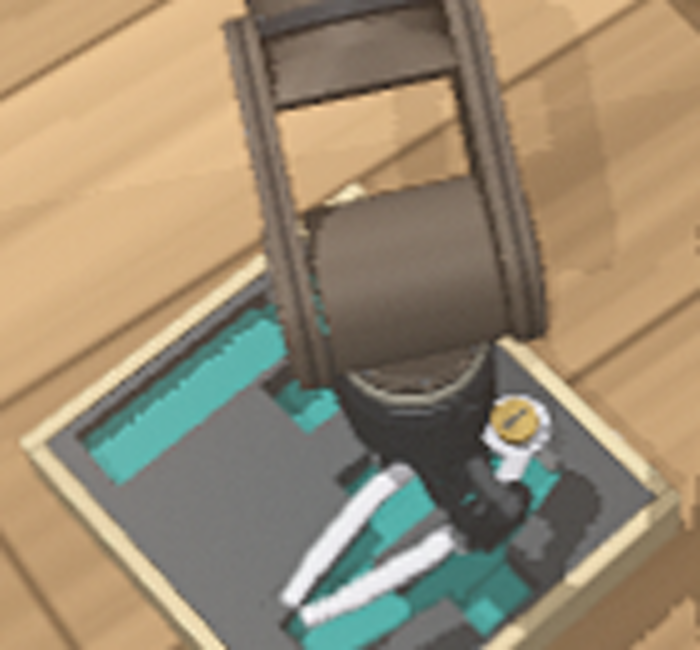

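View pics/i_t.png

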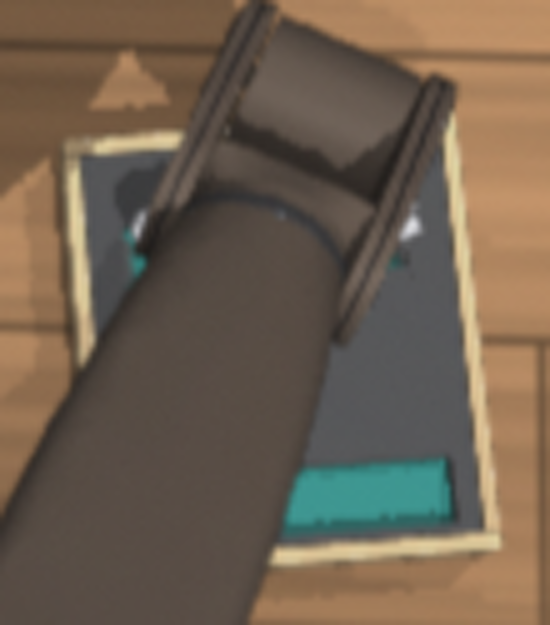

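```bash
python3 - <<'E'
from h import *
np.set_printoptions(precision=4,suppress=True)
d=load('b.pkl');p,z,ms=d['scene']
crop(p,195,235,270,290,10,'pics/j.png')
f=lambda X,Y:[X/5+145-.4,Y/5+160-.4]
nut=onz(ms,[f(518,421)],.106)[0];t=onz(ms,[f(287,605),f(305,624)],.098).mean(0)
v=t-nut;print(nut,t,np.hypot(*v[:2]),np.degrees(np.arctan2(v[1],v[0])))
u=v[:2]/np.hypot(*v[:2]);print('mid',nut[:2]+58e-3*u,t[:2]-96e-3*u)
S=pts(ms,z);
for X,Y in((518,421),(345,540),(390,590)):
    a=f(X,Y);print(S[round(a[1]),round(a[0])])
E
```

```text
[ 0.6548 -0.1115  0.106 ] [ 0.6707 -0.2651  0.098 ] 0.1543996484763159 -84.10730991966504
mid [ 0.6608 -0.1692] [ 0.6608 -0.1696]
[ 0.6553 -0.1125  0.1068]
[ 0.6529 -0.2211  0.0962]
[ 0.6864 -0.2169  0.0873]
```

View pics/j.png

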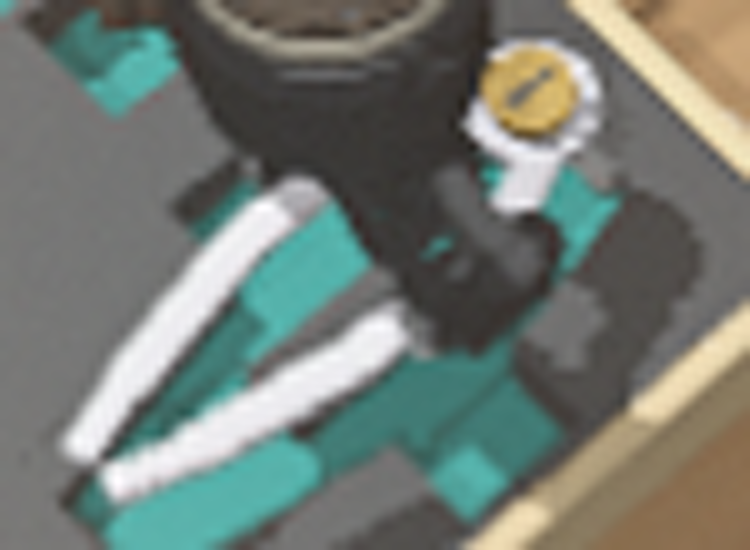

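play_rows(
  steps=[
    {"claw":4.5,"tx":0.05,"ty":0.5,"tz":-0.15,"ax":0,"ay":0.1,"az":0},
    {"claw":4.5,"tx":0.05,"ty":1.5,"tz":-0.32,"ax":0,"ay":0.1,"az":0},
    {"claw":4.5,"tx":0.05,"ty":2.5,"tz":-0.32,"ax":0,"ay":0.1,"az":0},
    {"claw":4.5,"tx":0.05,"ty":3.5,"tz":-0.32,"ax":0,"ay":0.1,"az":0},
    {"claw":4.5,"tx":0.05,"ty":4,"tz":-0.32,"ax":0,"ay":0.1,"az":0},
    {"claw":4.5,"tx":0.05,"ty":4,"tz":-0.32,"ax":0,"ay":0.1,"az":0},
    {"claw":4.5,"tx":0.05,"ty":4,"tz":-0.32,"ax":0,"ay":0.1,"az":0},
  ],
)

```text
time: 7.18
eef_pos: [0.655, -0.1719, 0.0442]
tcp_rot: [-0.524, 0.475, -0.473, 0.525]
contact_force: [-0.1, -0.5, -1.0]
opening: 0.642
```

```bash
python3 - <<'E'
from h import *
from plant import cams
d={}
for n in('scene',):
    p,z=cams.read_camera(n);d[n]=(p,z,cams.camera_model(n))
pickle.dump(d,open('c.pkl','wb'))
go([.657,-.172,.030],5.8)
crop(d['scene'][0],190,240,270,300,10,'pics/k_s.png')
E
```

```text
t 7.23 pos [ 0.6554 -0.172   0.0448] zyaw 5.78 down [ 0.     0.002 -1.   ] q [-0.41  0.49  1.68  0.    0.98 -0.51] F [-0.2 -0.5 -1.5] open 0.643
   txyz cm [0.02 1.48 0.16]  axyz deg [-0.04 -0.02 -0.12]
```

View pics/k_s.png

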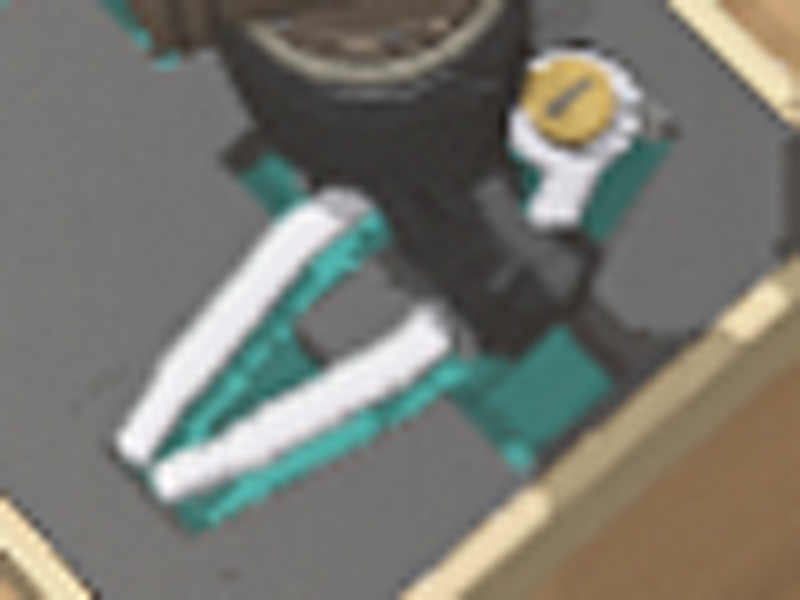

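```bash
python3 - <<'E'
from h import *
np.set_printoptions(precision=4,suppress=True)
d=load('c.pkl');p,z,ms=d['scene']
f=lambda X,Y:[X/10+190-.45,Y/10+240-.45]
nut=onz(ms,[f(568,98)],.063)[0];t=onz(ms,[f(130,450),f(162,491)],.055).mean(0)
v=t-nut;print(nut,t,np.hypot(*v[:2]),np.degrees(np.arctan2(v[1],v[0])))
u=v[:2]/np.hypot(*v[:2]);mid=(nut[:2]+58e-3*u+t[:2]-96e-3*u)/2;print('mid',mid)
c=np.array([.5979,-.1886])
print('seat scene',tray2w([[.0606,.0121]],.03,c)[0],'seat in tray',(np.array([[np.cos(TY),np.sin(TY)],[-np.sin(TY),np.cos(TY)]])@(mid-c)))
# visible edges in this image: cutout point near tips, foam at .045
for X,Y in((205,530),(120,455),(665,145)):
    w=onz(ms,[f(X,Y)],.045)[0,:2]-c;print((np.array([[np.cos(TY),np.sin(TY)],[-np.sin(TY),np.cos(TY)]])@w))
S=pts(ms,z)
for X,Y in((568,98),(555,110),(210,380),(300,440)):
    a=f(X,Y);print(S[round(a[1]),round(a[0])])
E
```

```text
[ 0.6483 -0.1139  0.063 ] [ 0.6647 -0.265   0.055 ] 0.15200829517461464 -83.84153415958964
mid [ 0.6545 -0.1706]
seat scene [ 0.657  -0.1704  0.03  ] seat in tray [0.0581 0.0122]
[ 0.0785 -0.0803]
[ 0.0471 -0.0834]
[0.08   0.0844]
[ 0.6478 -0.1146  0.0653]
[ 0.6488 -0.1189  0.0598]
[ 0.6528 -0.2356  0.0473]
[ 0.6749 -0.2232  0.0292]
```

play_rows(
  steps=[
    {"claw":4.5,"tx":0.02,"ty":0,"tz":0.2,"ax":0,"ay":0,"az":0},
    {"claw":4.5,"tx":0.02,"ty":0,"tz":0.23,"ax":0,"ay":0,"az":0},
    {"claw":4.5,"tx":0.02,"ty":0.2,"tz":0.23,"ax":0,"ay":0,"az":0},
    {"claw":4.5,"tx":0.02,"ty":0.5,"tz":0.23,"ax":0,"ay":0,"az":0},
    {"claw":4.5,"tx":0.02,"ty":0.7,"tz":0.23,"ax":0,"ay":0,"az":0},
    {"claw":4.5,"tx":0.02,"ty":0.7,"tz":0.23,"ax":0,"ay":0,"az":0},
  ],
)

```text
time: 7.73
eef_pos: [0.6571, -0.1717, 0.0372]
tcp_rot: [-0.524, 0.475, -0.473, 0.525]
contact_force: [-0.0, 0.4, -1.3]
opening: 0.64
```

```bash
python3 - <<'E'
from h import *
from plant import cams
d={}
for n in('scene',):
    p,z=cams.read_camera(n);d[n]=(p,z,cams.camera_model(n))
pickle.dump(d,open('c.pkl','wb'))
go([.657,-.172,.0265],5.8)
crop(d['scene'][0],190,240,270,300,10,'pics/l_s.png')
E
```

```text
t 7.78 pos [ 0.6573 -0.1717  0.0374] zyaw 5.79 down [-0.     0.002 -1.   ] q [-0.41  0.5   1.67  0.    0.97 -0.51] F [-0.4  0.4 -1.4] open 0.643
   txyz cm [ 0.03  1.09 -0.03]  axyz deg [ 0.01 -0.01 -0.14]
```

View pics/l_s.png

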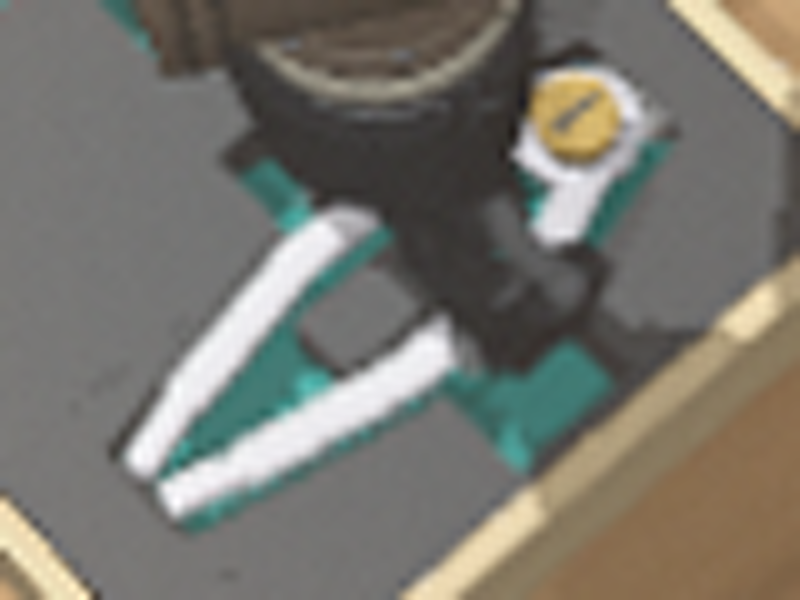

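play_rows(
  steps=[
    {"claw":4.5,"tx":0.02,"ty":0.2,"tz":0,"ax":0,"ay":0,"az":0},
    {"claw":4.5,"tx":0.02,"ty":0.4,"tz":0,"ax":0,"ay":0,"az":0},
    {"claw":4.5,"tx":0.02,"ty":0.6,"tz":0,"ax":0,"ay":0,"az":0},
    {"claw":4.5,"tx":0.02,"ty":0.7,"tz":0,"ax":0,"ay":0,"az":0},
    {"claw":4.5,"tx":0.02,"ty":0.7,"tz":0,"ax":0,"ay":0,"az":0},
  ],
  grip_force=60,
)

```text
time: 8.2
eef_pos: [0.6587, -0.1725, 0.0323]
tcp_rot: [-0.524, 0.474, -0.475, 0.526]
contact_force: [-0.5, 0.3, 4.9]
opening: 0.63
```

```bash
python3 - <<'E'
from h import *
go([.657,-.172,.0265],5.8)
E
```

```text
t 8.2 pos [ 0.6587 -0.1725  0.0323] zyaw 5.79 down [ 0.003  0.001 -1.   ] q [-0.41  0.51  1.67  0.    0.96 -0.51] F [-0.5  0.3  4.9] open 0.63
   txyz cm [-0.07  0.58 -0.16]  axyz deg [-0.17 -0.01 -0.04]
```

play_rows(
  steps=[
    {"claw":4.5,"tx":0,"ty":0.15,"tz":0,"ax":0,"ay":0,"az":0},
    {"claw":4.5,"tx":0,"ty":0.3,"tz":0,"ax":0,"ay":0,"az":0},
    {"claw":4.5,"tx":0,"ty":0.45,"tz":0,"ax":0,"ay":0,"az":0},
    {"claw":4.5,"tx":0,"ty":0.5,"tz":0,"ax":0,"ay":0,"az":0},
    {"claw":4.5,"tx":0,"ty":0.5,"tz":0,"ax":0,"ay":0,"az":0},
  ],
)

```text
time: 8.62
eef_pos: [0.6591, -0.1727, 0.0277]
tcp_rot: [-0.524, 0.473, -0.475, 0.526]
contact_force: [0.9, 0.2, 2.8]
opening: 0.63
```

```bash
python3 - <<'E'
from h import *
go([.657,-.172,.0265],5.8)
E
```

```text
t 8.62 pos [ 0.6591 -0.1727  0.0277] zyaw 5.8 down [ 0.004  0.001 -1.   ] q [-0.41  0.52  1.67  0.    0.95 -0.51] F [0.9 0.2 2.8] open 0.63
   txyz cm [-0.09  0.12 -0.2 ]  axyz deg [-0.22  0.   -0.01]
```

play_rows(
  steps=[
    {"claw":4.5,"tx":0,"ty":0.1,"tz":0,"ax":0,"ay":0,"az":0},
    {"claw":4.5,"tx":0,"ty":0.2,"tz":0,"ax":0,"ay":0,"az":0},
    {"claw":4.5,"tx":0,"ty":0.3,"tz":0,"ax":0,"ay":0,"az":0},
    {"claw":4.5,"tx":0,"ty":0.3,"tz":0,"ax":0,"ay":0,"az":0},
    {"claw":4.5,"tx":0,"ty":0.3,"tz":0,"ax":0,"ay":0,"az":0},
  ],
)

```text
time: 9.03
eef_pos: [0.6591, -0.1727, 0.0268]
tcp_rot: [-0.524, 0.474, -0.475, 0.526]
contact_force: [-4.1, 1.3, 14.9]
opening: 0.629
```

```bash
python3 - <<'E'
from h import *
from plant import cams
go([.657,-.172,.0265],5.8)
p,z=cams.read_camera('scene');crop(p,190,240,270,300,10,'pics/m_s.png')
E
```

```text
t 9.03 pos [ 0.6591 -0.1727  0.0268] zyaw 5.8 down [ 0.003  0.001 -1.   ] q [-0.41  0.52  1.67  0.    0.95 -0.51] F [-4.1  1.3 14.9] open 0.629
   txyz cm [-0.09  0.03 -0.2 ]  axyz deg [-0.16  0.   -0.03]
```

View pics/m_s.png

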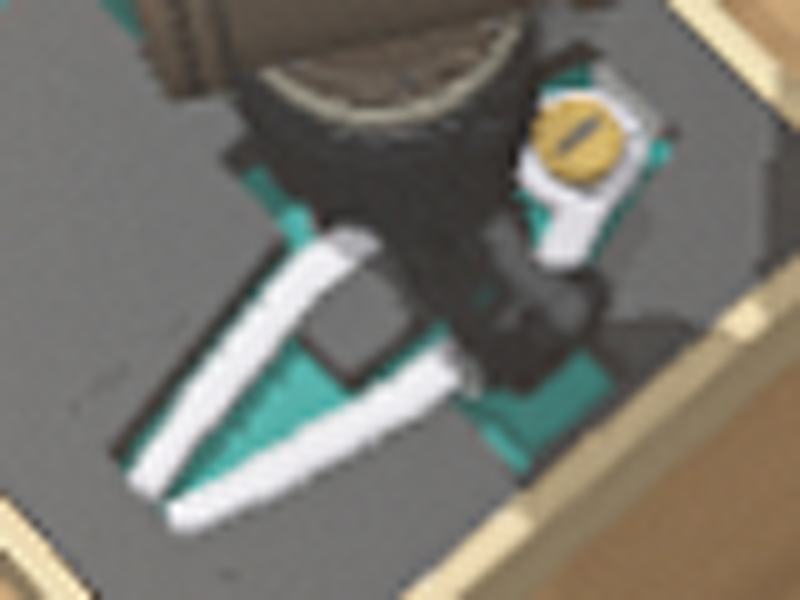

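play_rows(
  steps=[
    {"claw":4.5,"tx":0,"ty":0.1,"tz":0,"ax":0,"ay":0,"az":0},
    {"claw":4.5,"tx":0,"ty":0.2,"tz":0,"ax":0,"ay":0,"az":0},
    {"claw":4.5,"tx":0,"ty":0.2,"tz":0,"ax":0,"ay":0,"az":0},
    {"claw":4.5,"tx":0,"ty":0.2,"tz":0,"ax":0,"ay":0,"az":0},
  ],
)

```text
time: 9.42
eef_pos: [0.6591, -0.1727, 0.0267]
tcp_rot: [-0.524, 0.474, -0.474, 0.525]
contact_force: [-8.1, 3.1, 22.6]
opening: 0.631
```

```bash
python3 - <<'E'
from h import *
go([.657,-.172,.0265],5.8)
E
```

```text
t 9.42 pos [ 0.6591 -0.1727  0.0267] zyaw 5.81 down [ 0.002  0.001 -1.   ] q [-0.41  0.52  1.67  0.    0.95 -0.51] F [-8.1  3.1 22.6] open 0.631
   txyz cm [-0.09  0.02 -0.21]  axyz deg [-0.11  0.01 -0.05]
```

play_rows(
  steps=[
    {"claw":4.5,"tx":0,"ty":-0.2,"tz":0,"ax":0,"ay":0,"az":0},
    {"claw":5.5,"tx":0,"ty":-0.35,"tz":0,"ax":0,"ay":0,"az":0},
    {"claw":6.2,"tx":0,"ty":-0.35,"tz":0,"ax":0,"ay":0,"az":0},
    {"claw":7,"tx":0,"ty":-0.35,"tz":0,"ax":0,"ay":0,"az":0},
    {"claw":7,"tx":0,"ty":-0.35,"tz":0,"ax":0,"ay":0,"az":0},
    {"claw":7,"tx":0,"ty":-2,"tz":0,"ax":0,"ay":0,"az":0},
    {"claw":7,"tx":0,"ty":-5,"tz":0,"ax":0,"ay":0,"az":0},
    {"claw":7,"tx":0,"ty":-9,"tz":0,"ax":0,"ay":0,"az":0},
    {"claw":7,"tx":0,"ty":-13,"tz":0,"ax":0,"ay":0,"az":0},
    {"claw":7,"tx":0,"ty":-17,"tz":0,"ax":0,"ay":0,"az":0},
    {"claw":7,"tx":0,"ty":-20,"tz":0,"ax":0,"ay":0,"az":0},
  ],
)

```text
time: 10.33
eef_pos: [0.6581, -0.1727, 0.2241]
tcp_rot: [-0.524, 0.474, -0.475, 0.526]
contact_force: [1.1, -0.4, 0.5]
opening: 0.819
```

```bash
python3 - <<'E'
from h import *
from plant import cams
go([.4794,.2175,.27],19)
p,z=cams.read_camera('scene');crop(p,180,215,280,315,6,'pics/n_s.png')
pickle.dump((p,z,cams.camera_model('scene')),open('n.pkl','wb'))
E
```

```text
t 10.33 pos [ 0.6581 -0.1727  0.2241] zyaw 5.79 down [ 0.003  0.001 -1.   ] q [-0.41  0.3   1.57  0.    1.27 -0.51] F [ 1.1 -0.4  0.5] open 0.819
   txyz cm [-40.63  -4.6  -13.83]  axyz deg [ -0.17 -13.21  -0.02]
```

View pics/n_s.png

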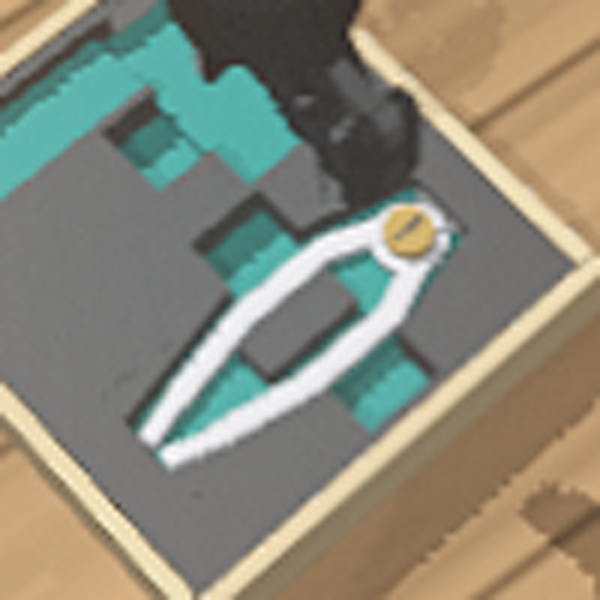

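play_rows(
  steps=[
    {"claw":7,"tx":-3,"ty":-1,"tz":-1,"ax":0,"ay":-1.5,"az":0},
    {"claw":7,"tx":-6.7,"ty":-1.6,"tz":-2.3,"ax":0,"ay":-3,"az":0},
    {"claw":7,"tx":-10.5,"ty":-1.6,"tz":-3.6,"ax":0,"ay":-4.5,"az":0},
    {"claw":7,"tx":-14.3,"ty":-1.6,"tz":-4.9,"ax":0,"ay":-6,"az":0},
    {"claw":7,"tx":-18.1,"ty":-1.6,"tz":-6.2,"ax":0,"ay":-7.5,"az":0},
    {"claw":7,"tx":-21.9,"ty":-1.6,"tz":-7.5,"ax":0,"ay":-9,"az":0},
    {"claw":7,"tx":-25.7,"ty":-1.6,"tz":-8.8,"ax":0,"ay":-10.5,"az":0},
    {"claw":7,"tx":-29.5,"ty":-1.6,"tz":-10.1,"ax":0,"ay":-12,"az":0},
    {"claw":7,"tx":-33.2,"ty":-1.6,"tz":-11.4,"ax":0,"ay":-13.21,"az":0},
    {"claw":7,"tx":-36.8,"ty":-1.6,"tz":-12.6,"ax":0,"ay":-13.21,"az":0},
    {"claw":7,"tx":-39.5,"ty":-1.6,"tz":-13.5,"ax":0,"ay":-13.21,"az":0},
    {"claw":7,"tx":-40.63,"ty":-1.6,"tz":-13.83,"ax":0,"ay":-13.21,"az":0},
  ],
)

```text
time: 11.38
eef_pos: [0.4767, 0.2205, 0.2364]
tcp_rot: [-0.576, 0.411, -0.409, 0.577]
contact_force: [0.3, 0.2, 1.0]
opening: 0.819
```

```bash
python3 - <<'E'
from h import *
from plant import cams
d={}
for n in('top','scene'):
    p,z=cams.read_camera(n);d[n]=(p,z,cams.camera_model(n))
pickle.dump(d,open('o.pkl','wb'))
go([.4794,.2175,.153],19)
p=d['scene'][0];crop(p,262,80,342,180,6,'pics/o_s.png')
crop(d['scene'][0],190,225,270,300,8,'pics/o_c.png')
S=pts(d['scene'][2],d['scene'][1]);f=lambda X,Y:(round(Y/6+215-.4),round(X/6+180-.4))
for n,(X,Y) in dict(nut=(405,230),leg1=(240,305),leg2=(330,370),tip1=(155,435),tip2=(175,455),foam=(250,500),foam2=(80,300),isl=(300,320)).items():
    v,u=f(X,Y);print(n,np.median(S[v-1:v+2,u-1:u+2].reshape(-1,3),axis=0).round(4))
crop(d['top'][0],255,125,365,240,5,'pics/o_t.png')
E
```

```text
t 11.48 pos [0.478  0.219  0.2367] zyaw 19.19 down [-0.001  0.001 -1.   ] q [ 0.24 -0.05  1.94  0.    1.26 -0.1 ] F [ 0.3 -0.2 -0.6] open 0.817
   txyz cm [0.2  8.37 0.08]  axyz deg [ 0.01  0.19 -0.09]
nut [ 0.6518 -0.1148  0.0453]
leg1 [ 0.6294 -0.1912  0.029 ]
leg2 [ 0.6827 -0.1781  0.0356]
tip1 [ 0.6601 -0.2617  0.038 ]
tip2 [ 0.6732 -0.2577  0.0365]
foam [ 0.7131 -0.2457  0.0427]
foam2 [ 0.5917 -0.2533  0.0449]
isl [ 0.6589 -0.1777  0.0433]
```

View pics/o_s.png

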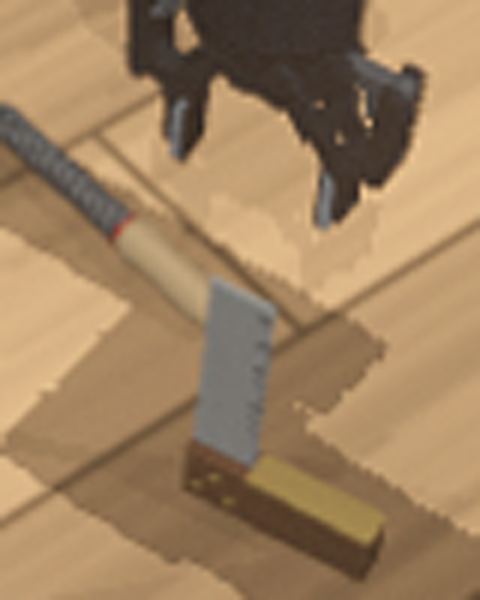

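View pics/o_c.png

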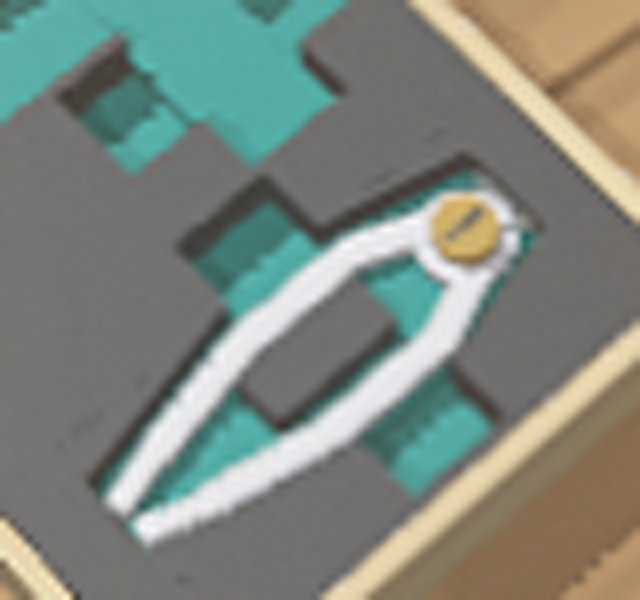

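View pics/o_t.png

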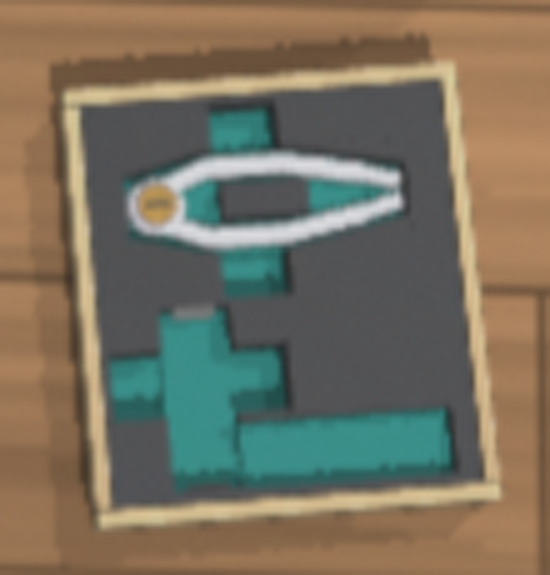

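play_rows(
  steps=[
    {"claw":7,"tx":0.1,"ty":1.5,"tz":0.08,"ax":0,"ay":0,"az":0},
    {"claw":6,"tx":0.15,"ty":3.5,"tz":0.08,"ax":0,"ay":0,"az":0},
    {"claw":5.4,"tx":0.15,"ty":5.5,"tz":0.08,"ax":0,"ay":0,"az":0},
    {"claw":5.4,"tx":0.15,"ty":7,"tz":0.08,"ax":0,"ay":0,"az":0},
    {"claw":5.4,"tx":0.15,"ty":7.8,"tz":0.08,"ax":0,"ay":0,"az":0},
    {"claw":5.4,"tx":0.15,"ty":8,"tz":0.08,"ax":0,"ay":0,"az":0},
    {"claw":5.4,"tx":0.15,"ty":8,"tz":0.08,"ax":0,"ay":0,"az":0},
  ],
  grip_force=20,
)

```text
time: 12.07
eef_pos: [0.4807, 0.2157, 0.1571]
tcp_rot: [-0.575, 0.411, -0.411, 0.576]
contact_force: [1.0, -0.7, 0.3]
opening: 0.636
```

```bash
python3 - <<'E'
from h import *
from plant import cams
d={}
for n in('top','scene'):
    p,z=cams.read_camera(n);d[n]=(p,z,cams.camera_model(n))
pickle.dump(d,open('q.pkl','wb'))
go([.4794,.2175,.151],19)
p=d['scene'][0];crop(p,270,100,330,175,10,'pics/q_s.png')
p=d['top'][0];crop(p,140,170,210,240,8,'pics/q_t.png')
print(proj(d['scene'][2],[[.4794,.2175,.168]]))
E
```

```text
t 12.17 pos [0.4814 0.2164 0.1587] zyaw 18.95 down [ 0.002  0.002 -1.   ] q [ 0.23  0.03  2.    0.    1.1  -0.1 ] F [ 0.7 -0.1 -0.4] open 0.634
   txyz cm [-0.17  0.77 -0.15]  axyz deg [-0.18 -0.05 -0.07]
[[302.36076039 128.50760982]]
```

View pics/q_s.png

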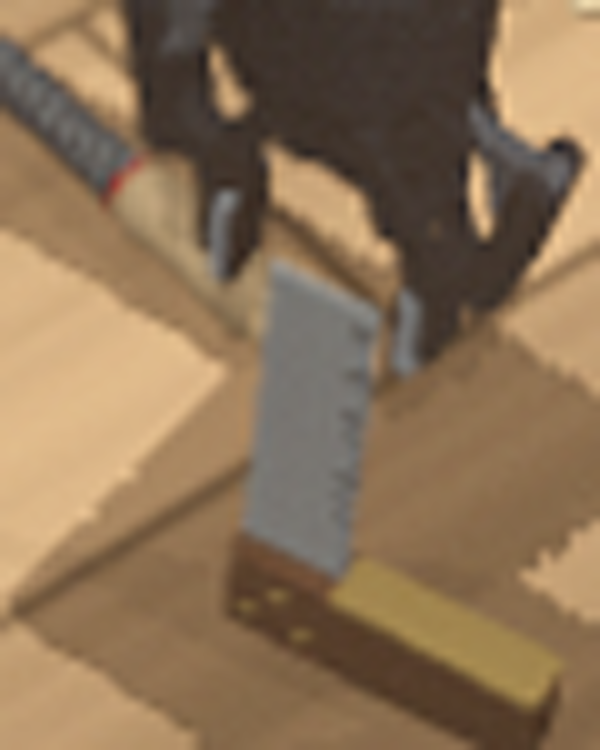

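View pics/q_t.png

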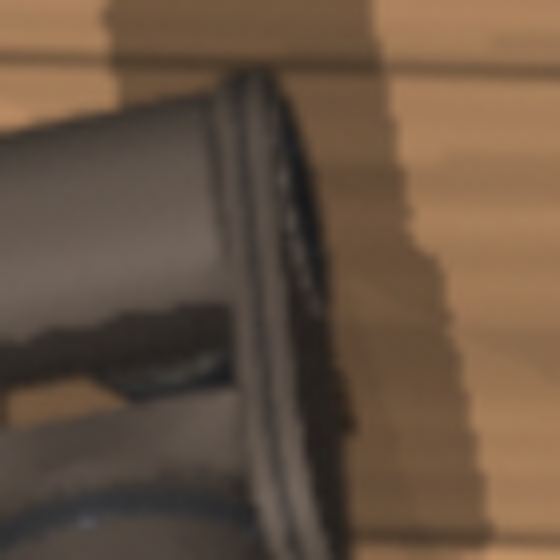

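play_rows(
  steps=[
    {"claw":5.4,"tx":0,"ty":0.1,"tz":-0.1,"ax":0,"ay":0,"az":0},
    {"claw":5.4,"tx":-0.1,"ty":0.3,"tz":-0.15,"ax":0,"ay":0,"az":0},
    {"claw":5.0,"tx":-0.1,"ty":0.5,"tz":-0.15,"ax":0,"ay":0,"az":0},
    {"claw":4.6,"tx":-0.1,"ty":0.6,"tz":-0.15,"ax":0,"ay":0,"az":0},
    {"claw":4.6,"tx":-0.1,"ty":0.6,"tz":-0.15,"ax":0,"ay":0,"az":0},
  ],
)

```text
time: 12.58
eef_pos: [0.4784, 0.2173, 0.1515]
tcp_rot: [-0.575, 0.411, -0.41, 0.576]
contact_force: [0.0, 1.0, -0.8]
opening: 0.542
```

```bash
python3 - <<'E'
from h import *
from plant import cams
go([.4794,.2175,.151],19)
p,z=cams.read_camera('scene');crop(p,270,100,330,175,10,'pics/r_s.png')
go([.4794,.2175,.151],19)
E
```

```text
t 12.58 pos [0.4784 0.2173 0.1515] zyaw 19.01 down [ 0.     0.002 -1.   ] q [ 0.23  0.04  2.01  0.    1.09 -0.1 ] F [ 0.   1.  -0.8] open 0.542
   txyz cm [0.01 0.05 0.11]  axyz deg [-0.06  0.01 -0.1 ]
t 12.63 pos [0.4784 0.2173 0.1516] zyaw 19.01 down [ 0.     0.002 -1.   ] q [ 0.23  0.04  2.01  0.    1.09 -0.1 ] F [0.3 0.4 0.2] open 0.538
   txyz cm [0.01 0.06 0.1 ]  axyz deg [-0.06  0.01 -0.09]
```

View pics/r_s.png

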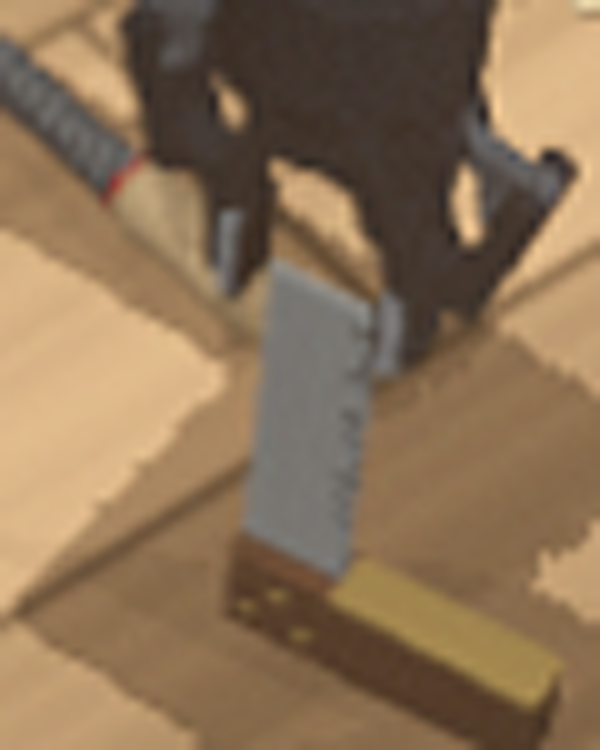

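play_rows(
  steps=[
    {"claw":4.2,"tx":0,"ty":0,"tz":0,"ax":0,"ay":0,"az":0},
    {"claw":3.9,"tx":0,"ty":0,"tz":0,"ax":0,"ay":0,"az":0},
    {"claw":3.7,"tx":0,"ty":0,"tz":0,"ax":0,"ay":0,"az":0},
    {"claw":3.5,"tx":0,"ty":0,"tz":0,"ax":0,"ay":0,"az":0},
    {"claw":3.3,"tx":0,"ty":0,"tz":0,"ax":0,"ay":0,"az":0},
    {"claw":3.0,"tx":0,"ty":0,"tz":0,"ax":0,"ay":0,"az":0},
    {"claw":3.0,"tx":0,"ty":0,"tz":0,"ax":0,"ay":0,"az":0},
  ],
  grip_force=20,
)

```text
time: 13.22
eef_pos: [0.4789, 0.2173, 0.152]
tcp_rot: [-0.575, 0.411, -0.411, 0.577]
contact_force: [0.0, 0.6, 1.3]
opening: 0.41
```

```bash
python3 - <<'E'
from h import *
from plant import cams
go([.4794,.2175,.151],19)
p,z=cams.read_camera('scene');crop(p,270,100,330,175,10,'pics/s_s.png')
E
```

```text
t 13.22 pos [0.4789 0.2173 0.152 ] zyaw 18.99 down [ 0.002  0.002 -1.   ] q [ 0.23  0.04  2.01  0.    1.09 -0.1 ] F [0.  0.6 1.3] open 0.41
   txyz cm [-0.    0.1   0.05]  axyz deg [-0.13 -0.01 -0.09]
```

View pics/s_s.png

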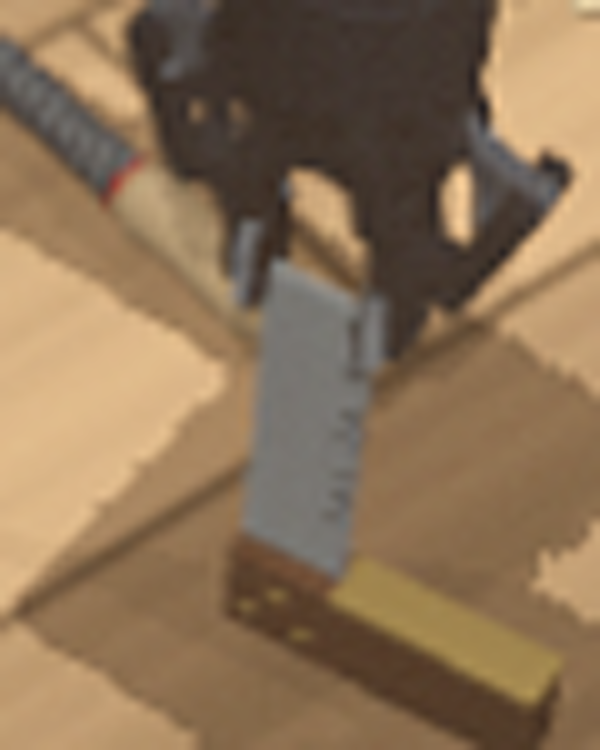

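```bash
python3 - <<'E'
import numpy as np
for f in list(range(0,91,2)):
    a=np.radians(f);print(f,round((10-10*np.cos(a)+161*np.sin(a))/10,2),round(-(161*np.cos(a)+10*np.sin(a)-161)/10,2),end=' | ')
E
```

```text
0 0.0 -0.0 | 2 0.56 -0.03 | 4 1.13 -0.03 | 6 1.69 -0.02 | 8 2.25 0.02 | 10 2.81 0.07 | 12 3.37 0.14 | 14 3.92 0.24 | 16 4.48 0.35 | 18 5.02 0.48 | 20 5.57 0.63 | 22 6.1 0.8 | 24 6.63 0.99 | 26 7.16 1.19 | 28 7.68 1.42 | 30 8.18 1.66 | 32 8.68 1.92 | 34 9.17 2.19 | 36 9.65 2.49 | 38 10.12 2.8 | 40 10.58 3.12 | 42 11.03 3.47 | 44 11.46 3.82 | 46 11.89 4.2 | 48 12.3 4.58 | 50 12.69 4.99 | 52 13.07 5.4 | 54 13.44 5.83 | 56 13.79 6.27 | 58 14.12 6.72 | 60 14.44 7.18 | 62 14.75 7.66 | 64 15.03 8.14 | 66 15.3 8.64 | 68 15.55 9.14 | 70 15.79 9.65 | 72 16.0 10.17 | 74 16.2 10.7 | 76 16.38 11.23 | 78 16.54 11.77 | 80 16.68 12.32 | 82 16.8 12.87 | 84 16.91 13.42 | 86 16.99 13.98 | 88 17.06 14.54 | 90 17.1 15.1 |
```

play_rows(
  steps=[
    {"claw":3.0,"tx":0.28,"ty":0,"tz":0,"ax":0,"ay":0,"az":0},
    {"claw":3.0,"tx":0.84,"ty":0,"tz":0,"ax":0,"ay":0,"az":0},
    {"claw":3.0,"tx":1.41,"ty":0,"tz":0,"ax":0,"ay":0,"az":0},
    {"claw":3.0,"tx":1.97,"ty":0.02,"tz":0,"ax":0,"ay":0,"az":0},
    {"claw":3.0,"tx":2.53,"ty":0.06,"tz":0,"ax":0,"ay":0,"az":0},
    {"claw":3.0,"tx":3.09,"ty":0.12,"tz":0,"ax":0,"ay":0,"az":0},
    {"claw":3.0,"tx":3.65,"ty":0.2,"tz":0,"ax":0,"ay":0,"az":0},
    {"claw":3.0,"tx":3.92,"ty":0.25,"tz":0,"ax":0,"ay":0,"az":0},
  ],
)

```text
time: 13.93
eef_pos: [0.4917, 0.1792, 0.1491]
tcp_rot: [-0.575, 0.411, -0.411, 0.576]
contact_force: [0.5, 0.4, 3.0]
opening: 0.412
```

```bash
python3 - <<'E'
from h import *
from plant import cams
p,z=cams.read_camera('scene');crop(p,260,100,340,180,8,'pics/t_s.png')
go([.4794,.2175,.151],19)
E
```

```text
t 13.98 pos [0.4918 0.1791 0.1491] zyaw 18.94 down [ 0.001  0.002 -1.   ] q [ 0.15  0.04  2.02  0.    1.09 -0.18] F [ 0.6 -0.3  3.2] open 0.409
   txyz cm [-4.04 -0.19  0.07]  axyz deg [-0.08 -0.06 -0.07]
```

View pics/t_s.png

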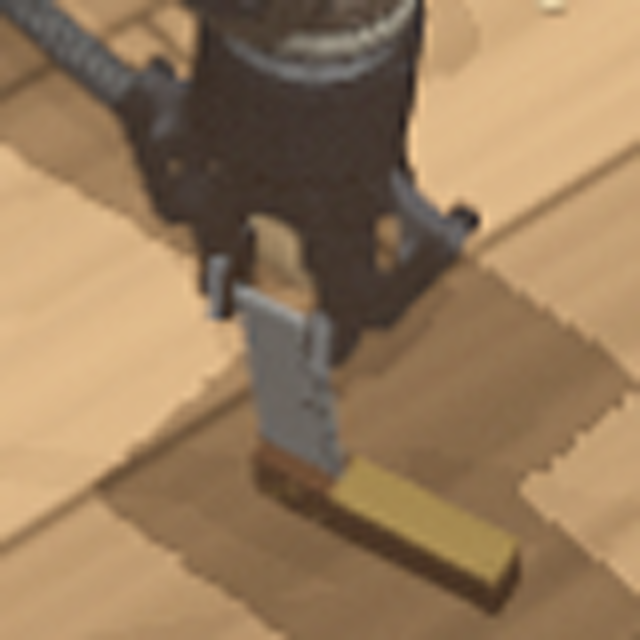

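play_rows(
  steps=[
    {"claw":3.0,"tx":0.5,"ty":0.1,"tz":0,"ax":0,"ay":0,"az":0},
    {"claw":3.0,"tx":1.24,"ty":0.28,"tz":0,"ax":0,"ay":0,"az":0},
    {"claw":3.0,"tx":2.05,"ty":0.52,"tz":0,"ax":0,"ay":0,"az":0},
    {"claw":3.0,"tx":2.85,"ty":0.8,"tz":0,"ax":0,"ay":0,"az":0},
    {"claw":3.0,"tx":3.63,"ty":1.12,"tz":0,"ax":0,"ay":0,"az":0},
    {"claw":3.0,"tx":4.39,"ty":1.49,"tz":0,"ax":0,"ay":0,"az":0},
    {"claw":3.0,"tx":5.13,"ty":1.89,"tz":0,"ax":0,"ay":0,"az":0},
    {"claw":3.0,"tx":5.85,"ty":2.33,"tz":0,"ax":0,"ay":0,"az":0},
    {"claw":3.0,"tx":6.54,"ty":2.8,"tz":0,"ax":0,"ay":0,"az":0},
    {"claw":3.0,"tx":7.21,"ty":3.31,"tz":0,"ax":0,"ay":0,"az":0},
    {"claw":3.0,"tx":7.76,"ty":3.77,"tz":0,"ax":0,"ay":0,"az":0},
    {"claw":3.0,"tx":7.97,"ty":3.96,"tz":0,"ax":0,"ay":0,"az":0},
  ],
)

```text
time: 14.98
eef_pos: [0.5176, 0.1037, 0.1087]
tcp_rot: [-0.575, 0.411, -0.411, 0.576]
contact_force: [1.8, -3.5, 3.1]
opening: 0.407
```

```bash
python3 - <<'E'
from h import *
from plant import cams
p,z=cams.read_camera('scene');crop(p,260,100,340,180,8,'pics/u_s.png')
go([.4794,.2175,.151],19)
E
```

```text
t 15.03 pos [0.5175 0.1037 0.1087] zyaw 18.96 down [ 0.     0.001 -1.   ] q [ 0.    0.1   2.03  0.    1.01 -0.33] F [ 2.2 -2.8  3.6] open 0.409
   txyz cm [-12.01  -4.22   0.09]  axyz deg [-0.04 -0.04 -0.05]
```

View pics/u_s.png

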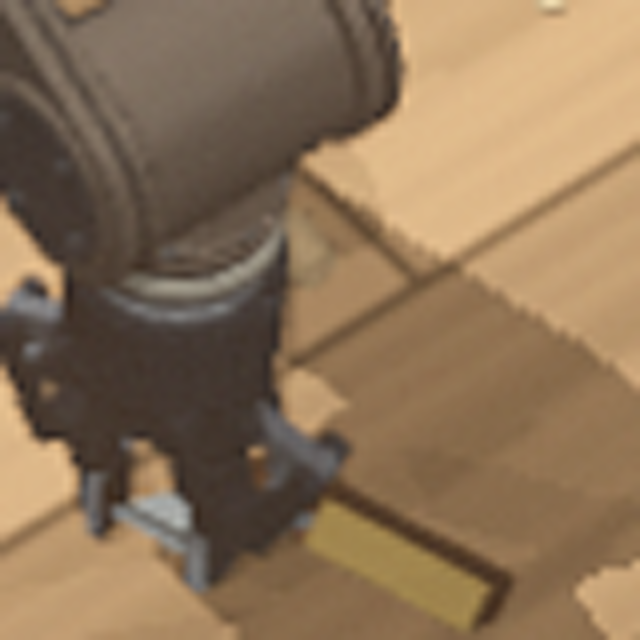

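play_rows(
  steps=[
    {"claw":3.0,"tx":0.35,"ty":0.3,"tz":0,"ax":0,"ay":0,"az":0},
    {"claw":3.0,"tx":0.9,"ty":0.88,"tz":0,"ax":0,"ay":0,"az":0},
    {"claw":3.0,"tx":1.46,"ty":1.52,"tz":0,"ax":0,"ay":0,"az":0},
    {"claw":3.0,"tx":1.98,"ty":2.18,"tz":0,"ax":0,"ay":0,"az":0},
    {"claw":3.0,"tx":2.48,"ty":2.87,"tz":0,"ax":0,"ay":0,"az":0},
    {"claw":3.0,"tx":2.93,"ty":3.58,"tz":0,"ax":0,"ay":0,"az":0},
    {"claw":3.0,"tx":3.35,"ty":4.32,"tz":0,"ax":0,"ay":0,"az":0},
    {"claw":3.0,"tx":3.73,"ty":5.07,"tz":0,"ax":0,"ay":0,"az":0},
    {"claw":3.0,"tx":4.06,"ty":5.84,"tz":0,"ax":0,"ay":0,"az":0},
    {"claw":3.0,"tx":4.36,"ty":6.63,"tz":0,"ax":0,"ay":0,"az":0},
    {"claw":3.0,"tx":4.58,"ty":7.3,"tz":0,"ax":0,"ay":0,"az":0},
    {"claw":3.0,"tx":4.65,"ty":7.57,"tz":0,"ax":0,"ay":0,"az":0},
  ],
)

```text
time: 16.03
eef_pos: [0.5316, 0.061, 0.0319]
tcp_rot: [-0.575, 0.412, -0.41, 0.576]
contact_force: [1.1, -1.4, 0.2]
opening: 0.411
```

```bash
python3 - <<'E'
from h import *
from plant import cams
p,z=cams.read_camera('scene');crop(p,240,100,340,200,7,'pics/v_s.png')
go([.4794,.2175,.151],19)
E
```

```text
t 16.08 pos [0.5315 0.061  0.0319] zyaw 18.97 down [-0.002  0.002 -1.   ] q [-0.08  0.24  2.04  0.    0.86 -0.41] F [-0.2 -2.2  0.2] open 0.408
   txyz cm [-16.53 -11.86   0.15]  axyz deg [ 0.07 -0.03 -0.17]
```

View pics/v_s.png

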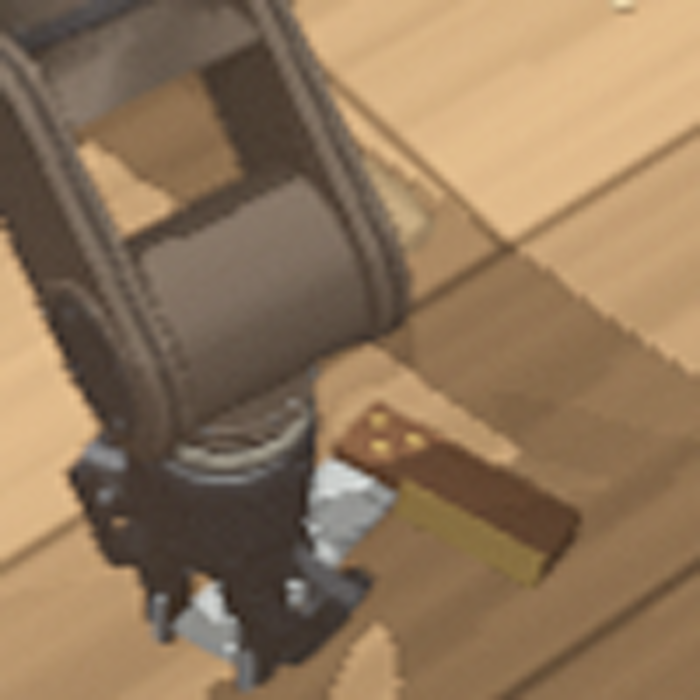

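play_rows(
  steps=[
    {"claw":3.0,"tx":0.08,"ty":0.3,"tz":0,"ax":0,"ay":0,"az":0},
    {"claw":3.0,"tx":0.2,"ty":0.8,"tz":0,"ax":0,"ay":0,"az":0},
    {"claw":3.0,"tx":0.32,"ty":1.35,"tz":0,"ax":0,"ay":0,"az":0},
    {"claw":3.0,"tx":0.41,"ty":1.9,"tz":0,"ax":0,"ay":0,"az":0},
    {"claw":3.0,"tx":0.48,"ty":2.45,"tz":0,"ax":0,"ay":0,"az":0},
    {"claw":3.0,"tx":0.53,"ty":2.85,"tz":0,"ax":0,"ay":0,"az":0},
    {"claw":3.0,"tx":0.55,"ty":3.05,"tz":0,"ax":0,"ay":0,"az":0},
    {"claw":3.0,"tx":0.55,"ty":3.05,"tz":0,"ax":0,"ay":0,"az":0},
    {"claw":3.0,"tx":0.55,"ty":3.05,"tz":0,"ax":0,"ay":0,"az":0},
  ],
)

```text
time: 16.83
eef_pos: [0.5342, 0.0559, 0.003]
tcp_rot: [-0.575, 0.411, -0.41, 0.576]
contact_force: [-0.5, -0.1, -0.7]
opening: 0.41
```

```bash
python3 - <<'E'
from h import *
from plant import cams
p,z=cams.read_camera('scene');crop(p,240,120,320,200,8,'pics/w_s.png')
go([.4794,.2175,.151],19)
m=cams.camera_model('scene');S=pts(m,z)
f=lambda X,Y:(round(Y/7+100-.4),round(X/7+240-.4))
E
```

```text
t 16.88 pos [0.5342 0.056  0.0032] zyaw 19.0 down [ 0.     0.002 -1.   ] q [-0.09  0.3   2.04  0.    0.8  -0.42] F [ 0.3 -1.4 -0.1] open 0.409
   txyz cm [-17.09 -14.75   0.09]  axyz deg [-0.06  0.   -0.1 ]
```

View pics/w_s.png

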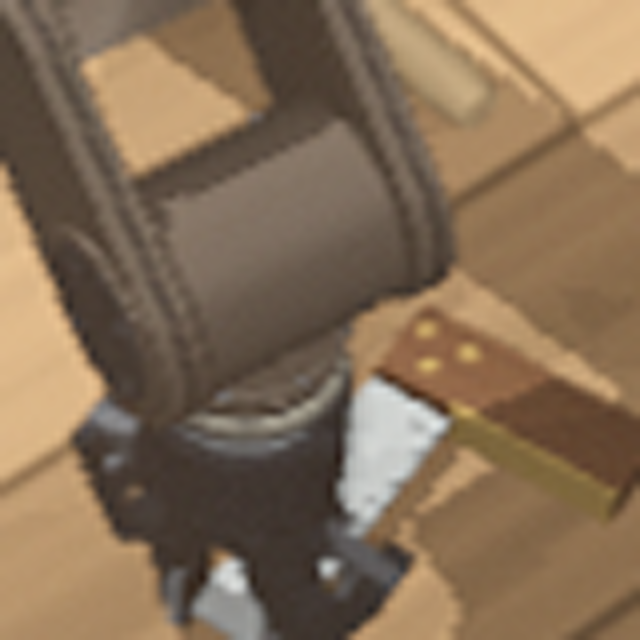

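play_rows(
  steps=[
    {"claw":3.0,"tx":0.0,"ty":0.15,"tz":0,"ax":0,"ay":0,"az":0},
    {"claw":3.0,"tx":0.0,"ty":0.3,"tz":0,"ax":0,"ay":0,"az":0},
    {"claw":3.0,"tx":0.0,"ty":0.4,"tz":0,"ax":0,"ay":0,"az":0},
    {"claw":3.0,"tx":0.0,"ty":0.4,"tz":0,"ax":0,"ay":0,"az":0},
    {"claw":3.0,"tx":0.0,"ty":0.4,"tz":0,"ax":0,"ay":0,"az":0},
  ],
)

```text
time: 17.3
eef_pos: [0.5346, 0.0558, -0.0007]
tcp_rot: [-0.575, 0.411, -0.411, 0.576]
contact_force: [0.7, -1.2, -0.9]
opening: 0.408
```

```bash
python3 - <<'E'
from h import *
go([.4794,.2175,.151],19)
E
```

```text
t 17.3 pos [ 0.5346  0.0558 -0.0007] zyaw 19.0 down [ 0.001  0.002 -1.   ] q [-0.09  0.3   2.04  0.    0.8  -0.42] F [ 0.7 -1.2 -0.9] open 0.408
   txyz cm [-17.1  -15.14   0.07]  axyz deg [-0.1  -0.   -0.07]
```

play_rows(
  steps=[
    {"claw":3.0,"tx":0.0,"ty":0.1,"tz":0,"ax":0,"ay":0,"az":0},
    {"claw":3.0,"tx":0.0,"ty":0.2,"tz":0,"ax":0,"ay":0,"az":0},
    {"claw":3.0,"tx":0.0,"ty":0.2,"tz":0,"ax":0,"ay":0,"az":0},
    {"claw":3.0,"tx":0.0,"ty":0.2,"tz":0,"ax":0,"ay":0,"az":0},
  ],
)

```text
time: 17.63
eef_pos: [0.5347, 0.0558, -0.0008]
tcp_rot: [-0.575, 0.411, -0.41, 0.576]
contact_force: [-4.1, -3.4, 12.9]
opening: 0.406
```

```bash
python3 - <<'E'
from h import *
from plant import cams
go([.4794,.2175,.151],19)
p,z=cams.read_camera('scene');crop(p,250,130,330,200,8,'pics/x_s.png')
m=cams.camera_model('scene');S=pts(m,z)
hsv=cv2.cvtColor(p,cv2.COLOR_BGR2HSV)
for v in range(160,185,3):
    print([int(1000*S[v,u,2]) for u in range(284,330,3)])
E
```

```text
t 17.63 pos [ 0.5347  0.0558 -0.0008] zyaw 19.02 down [-0.     0.002 -1.   ] q [-0.09  0.3   2.04  0.    0.8  -0.42] F [-4.1 -3.4 12.9] open 0.406
   txyz cm [-17.11 -15.16   0.04]  axyz deg [-0.02  0.02 -0.1 ]
[0, 1, 17, 19, 18, -3, 0, 1, -3, 0, 0, 0, 0, -2, 0, 1]
[-3, 0, 17, 25, 23, 17, 12, -2, 2, 0, 0, 0, -2, 1, 1, -2]
[-1, 21, 15, 17, 20, 20, 22, 17, 20, -8, -1, 0, 1, 0, -4, 3]
[16, 10, 7, 19, 17, 17, 18, 22, 21, 17, 20, -3, 0, 3, 0, -1]
[14, 14, 12, 13, 10, 18, 21, 20, 20, 24, 19, 22, 1, 5, 0, -1]
[13, 7, 15, 10, 2, 4, 12, 17, 22, 19, 14, 22, 18, 3, 4, 4]
[5, 11, 14, -1, 0, 1, 4, 10, 16, 16, 16, 21, 9, 2, 0, -2]
[12, 9, 0, 1, -2, -1, 1, -1, 0, 11, 17, 15, -3, 0, -3, -4]
[10, 1, 0, 0, 0, -1, -5, -2, -3, 0, 2, 0, 1, 2, 0, 0]
```

View pics/x_s.png

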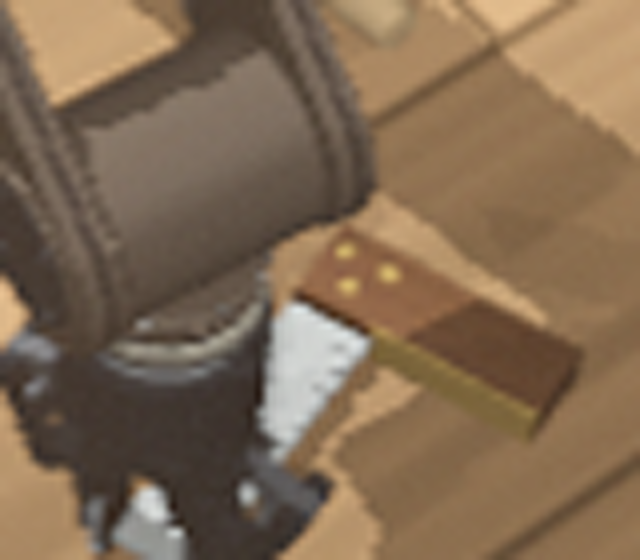

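play_rows(
  steps=[
    {"claw":3.0,"tx":0.0,"ty":-0.2,"tz":0,"ax":0,"ay":0,"az":0},
    {"claw":3.4,"tx":0.0,"ty":-0.2,"tz":0,"ax":0,"ay":0,"az":0},
    {"claw":3.7,"tx":0.0,"ty":-0.2,"tz":0,"ax":0,"ay":0,"az":0},
    {"claw":4.2,"tx":0.0,"ty":-0.2,"tz":0,"ax":0,"ay":0,"az":0},
    {"claw":5,"tx":0.0,"ty":-0.3,"tz":0,"ax":0,"ay":0,"az":0},
    {"claw":5.8,"tx":0.0,"ty":-0.3,"tz":0,"ax":0,"ay":0,"az":0},
    {"claw":6.4,"tx":0.0,"ty":-1,"tz":0,"ax":0,"ay":0,"az":0},
    {"claw":7,"tx":0.0,"ty":-3,"tz":0,"ax":0,"ay":0,"az":0},
    {"claw":7,"tx":0.0,"ty":-6,"tz":0,"ax":0,"ay":0,"az":0},
    {"claw":7,"tx":0.0,"ty":-10,"tz":0,"ax":0,"ay":0,"az":0},
    {"claw":7,"tx":0.0,"ty":-14,"tz":0,"ax":0,"ay":0,"az":0},
    {"claw":7,"tx":0.0,"ty":-17,"tz":0,"ax":0,"ay":0,"az":0},
  ],
)

```text
time: 18.68
eef_pos: [0.5351, 0.0556, 0.1711]
tcp_rot: [-0.574, 0.41, -0.412, 0.577]
contact_force: [0.3, 0.1, -0.2]
opening: 0.819
```

```bash
python3 - <<'E'
from h import *
from plant import cams
d={}
for n in('top','scene'):
    p,z=cams.read_camera(n);d[n]=(p,z,cams.camera_model(n))
pickle.dump(d,open('y.pkl','wb'))
go([.4794,.2175,.151],19)
crop(d['scene'][0],235,130,325,205,8,'pics/y_s.png')
crop(d['top'][0],150,160,250,240,8,'pics/y_t.png')
E
```

```text
t 18.78 pos [0.5384 0.0554 0.175 ] zyaw 19.01 down [ 0.015  0.001 -1.   ] q [-0.09  0.04  1.97  0.    1.12 -0.42] F [0.9 0.3 0.7] open 0.82
   txyz cm [-17.26   2.33  -0.34]  axyz deg [-0.82  0.01  0.23]
```

View pics/y_s.png

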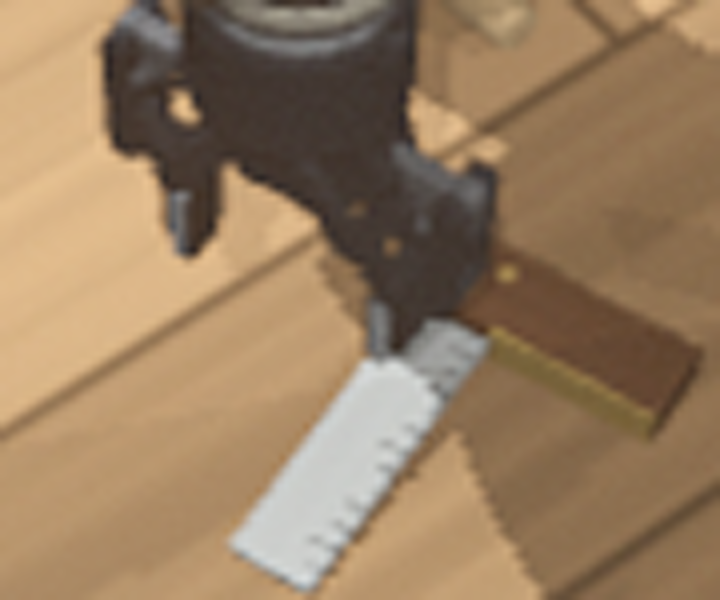

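View pics/y_t.png

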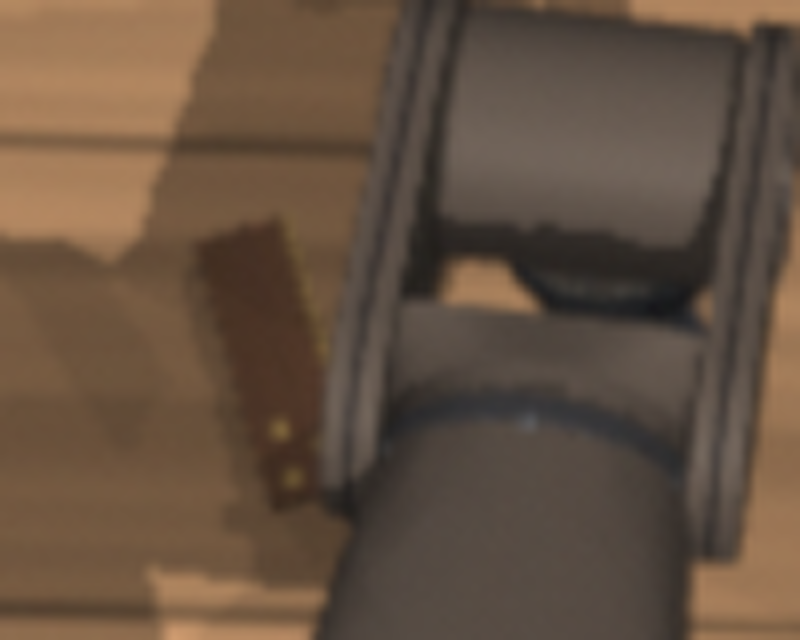

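```bash
cat > sq.py <<'E'
from h import *
E
python3 - <<'E'
from h import *
np.set_printoptions(precision=4,suppress=True)
d=load('y.pkl');ms=d['scene'][2];m=d['top'][2]
sp=lambda X,Y:[X/8+235-.44,Y/8+130-.44]
tp=lambda X,Y:[X/8+150-.44,Y/8+160-.44]
tip=onz(ms,[sp(232,545),sp(310,590)],.0115);v=tip[1]-tip[0]
print('tip',tip[:,:2],tip.mean(0)[:2],np.linalg.norm(v),np.degrees(np.arctan2(v[1],v[0])))
a=onz(ms,[sp(700,350),sp(658,412),sp(490,328)],.020);v=a[0]-a[1];w=a[1]-a[2]
print('stock +x: far,near; inner near at blade',a[:,:2],'w',np.linalg.norm(v),np.degrees(np.arctan2(v[1],v[0]))-90,'len(74)',np.linalg.norm(w),np.degrees(np.arctan2(w[1],w[0])))
b=onz(m,[tp(197,246),tp(279,222),tp(278,510)],.020);v=b[0]-b[1];w=b[0]-b[2]
print('top +x: +y corner,-y corner; blade-end +y corner',b[:,:2],'w',np.linalg.norm(v),np.degrees(np.arctan2(v[1],v[0]))-90,'len110',np.linalg.norm(w),np.degrees(np.arctan2(w[1],w[0])))
for y in(18.5,):
    u=np.array([np.cos(np.radians(y)),np.sin(np.radians(y))]);n=np.array([u[1],-u[0]]) # blade dir
    print('C from tip',tip.mean(0)[:2]+.037*u-.149*n)
    print('C from scene end',(a[0,:2]+a[1,:2])/2-.055*u, 'top',(b[0,:2]+b[1,:2])/2-.055*u,'top b',(b[0,:2]+b[2,:2])/2+.019*n)
E
```

```text
tip [[0.5231 0.0428]
 [0.5564 0.054 ]] [0.5397 0.0484] 0.035150793038213675 18.607532751790735
stock +x: far,near; inner near at blade [[0.5677 0.2379]
 [0.5793 0.206 ]
 [0.5102 0.1796]] w 0.03397802841568564 20.106699798132553 len(74) 0.07399917453343717 20.915656969098244
top +x: +y corner,-y corner; blade-end +y corner [[0.5694 0.2353]
 [0.5799 0.2035]
 [0.466  0.1981]] w 0.03343022155574106 18.29393414713526 len110 0.1098068306305702 19.776393929849785
C from tip [0.5275 0.2015]
C from scene end [0.5213 0.2045] top [0.5225 0.202 ] top b [0.5237 0.1987]
```

```bash
python3 - <<'E'
from h import *
go([.5334,.2053,.12],-70.7)
E
```

```text
t 18.78 pos [0.5384 0.0554 0.175 ] zyaw 19.01 down [ 0.015  0.001 -1.   ] q [-0.09  0.04  1.97  0.    1.12 -0.42] F [0.9 0.3 0.7] open 0.82
   txyz cm [-14.36   5.51   4.33]  axyz deg [-0.82 89.71 -0.46]
```

play_rows(
  steps=[
    {"claw":7,"tx":-1,"ty":0,"tz":0.3,"ax":0,"ay":4,"az":0},
    {"claw":7,"tx":-2.5,"ty":0,"tz":0.7,"ax":0,"ay":10,"az":0},
    {"claw":7,"tx":-4,"ty":0,"tz":1.2,"ax":0,"ay":17,"az":0},
    {"claw":7,"tx":-5.5,"ty":0,"tz":1.7,"ax":0,"ay":24,"az":0},
    {"claw":7,"tx":-7,"ty":0,"tz":2.2,"ax":0,"ay":31,"az":0},
    {"claw":7,"tx":-8.5,"ty":0,"tz":2.6,"ax":0,"ay":38,"az":0},
    {"claw":7,"tx":-10,"ty":0,"tz":3,"ax":0,"ay":45,"az":0},
    {"claw":7,"tx":-11.5,"ty":0,"tz":3.5,"ax":0,"ay":52,"az":0},
    {"claw":7,"tx":-12.8,"ty":0,"tz":3.9,"ax":0,"ay":59,"az":0},
    {"claw":7,"tx":-13.8,"ty":0.5,"tz":4.2,"ax":0,"ay":66,"az":0},
    {"claw":7,"tx":-14.3,"ty":1,"tz":4.3,"ax":0,"ay":73,"az":0},
    {"claw":7,"tx":-14.3,"ty":1.5,"tz":4.3,"ax":0,"ay":80,"az":0},
  ],
)

```text
time: 19.78
eef_pos: [0.5275, 0.2059, 0.1514]
tcp_rot: [-0.176, 0.686, -0.684, 0.175]
contact_force: [-0.7, -0.5, 0.1]
opening: 0.822
```

```bash
python3 - <<'E'
from h import *
go([.5334,.2053,.06],-70.7)
E
```

```text
t 19.78 pos [0.5275 0.2059 0.1514] zyaw -61.26 down [-0.001  0.002 -1.   ] q [0.19 0.13 1.91 0.   1.1  1.26] F [-0.7 -0.5  0.1] open 0.822
   txyz cm [-0.48  9.14  0.36]  axyz deg [ 0.13  9.44 -0.01]
```

play_rows(
  steps=[
    {"claw":7,"tx":-0.1,"ty":1,"tz":0.1,"ax":0,"ay":4,"az":0},
    {"claw":7,"tx":-0.25,"ty":2.5,"tz":0.2,"ax":0,"ay":7.5,"az":0},
    {"claw":7,"tx":-0.4,"ty":4.5,"tz":0.3,"ax":0,"ay":9,"az":0},
    {"claw":7,"tx":-0.45,"ty":6.5,"tz":0.35,"ax":0,"ay":9,"az":0},
    {"claw":7,"tx":-0.45,"ty":7.6,"tz":0.35,"ax":0,"ay":9,"az":0},
    {"claw":7,"tx":-0.45,"ty":8,"tz":0.35,"ax":0,"ay":9,"az":0},
    {"claw":7,"tx":-0.45,"ty":8,"tz":0.35,"ax":0,"ay":9,"az":0},
    {"claw":7,"tx":-0.45,"ty":8,"tz":0.35,"ax":0,"ay":9,"az":0},
  ],
)

```text
time: 20.45
eef_pos: [0.5343, 0.2042, 0.0729]
tcp_rot: [-0.122, 0.697, -0.696, 0.123]
contact_force: [-0.0, 0.3, 1.0]
opening: 0.82
```

```bash
python3 - <<'E'
from h import *
from plant import cams
p,z=cams.read_camera('scene');crop(p,235,110,335,205,7,'pics/z_s.png')
go([.5334,.2053,.004],-70.7)
E
```

```text
t 20.5 pos [0.5348 0.2043 0.0735] zyaw -70.0 down [ 0.003  0.002 -1.   ] q [0.19 0.24 1.94 0.   0.95 1.41] F [-0.1 -0.8  0.5] open 0.819
   txyz cm [ 0.12  6.95 -0.13]  axyz deg [ 0.08  0.7  -0.18]
```

View pics/z_s.png

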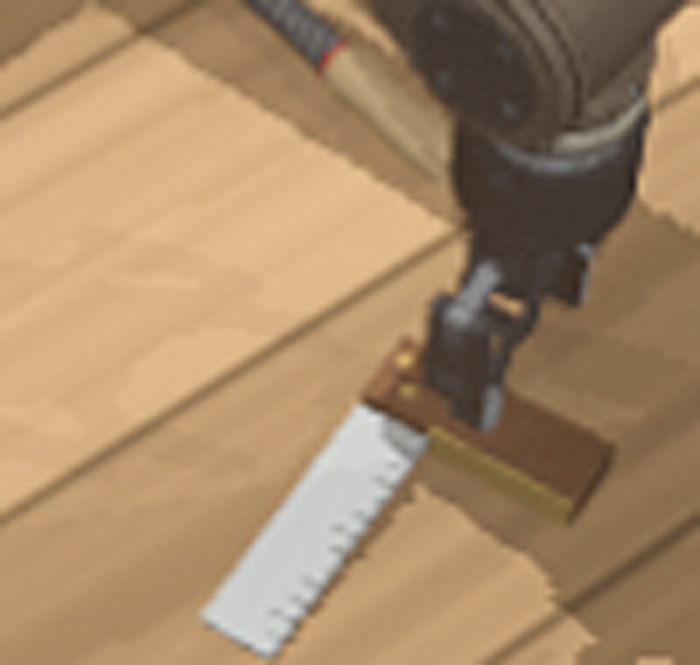

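play_rows(
  steps=[
    {"claw":7,"tx":0.05,"ty":1,"tz":-0.1,"ax":0,"ay":0.7,"az":0},
    {"claw":7,"tx":0.05,"ty":2.5,"tz":-0.1,"ax":0,"ay":0.7,"az":0},
    {"claw":7,"tx":0.05,"ty":4.5,"tz":-0.1,"ax":0,"ay":0.7,"az":0},
    {"claw":6.4,"tx":0.05,"ty":6,"tz":-0.1,"ax":0,"ay":0.7,"az":0},
    {"claw":5.6,"tx":0.05,"ty":6.8,"tz":-0.1,"ax":0,"ay":0.7,"az":0},
    {"claw":5,"tx":0.05,"ty":6.95,"tz":-0.1,"ax":0,"ay":0.7,"az":0},
    {"claw":4.6,"tx":0.05,"ty":6.95,"tz":-0.1,"ax":0,"ay":0.7,"az":0},
    {"claw":4.6,"tx":0.05,"ty":6.95,"tz":-0.1,"ax":0,"ay":0.7,"az":0},
  ],
  grip_force=60,
)

```text
time: 21.17
eef_pos: [0.5341, 0.2052, 0.0039]
tcp_rot: [-0.117, 0.698, -0.696, 0.12]
contact_force: [-0.0, -0.1, 0.4]
opening: 0.531
```

```bash
python3 - <<'E'
from h import *
from plant import cams
go([.5334,.2053,.003],-70.7)
p,z=cams.read_camera('scene');crop(p,235,110,335,205,7,'pics/za_s.png')
go([.5334,.2053,.003],-70.7)
E
```

```text
t 21.17 pos [0.5341 0.2052 0.0039] zyaw -70.71 down [ 0.003  0.002 -1.   ] q [0.19 0.36 1.96 0.   0.83 1.42] F [-0.  -0.1  0.4] open 0.531
   txyz cm [ 0.07  0.09 -0.03]  axyz deg [ 0.08 -0.01 -0.18]
t 21.22 pos [0.5344 0.2052 0.0042] zyaw -70.71 down [ 0.003  0.002 -1.   ] q [0.19 0.36 1.96 0.   0.83 1.42] F [ 0.7 -0.3 -0.6] open 0.539
   txyz cm [ 0.09  0.12 -0.04]  axyz deg [ 0.07 -0.01 -0.21]
```

View pics/za_s.png

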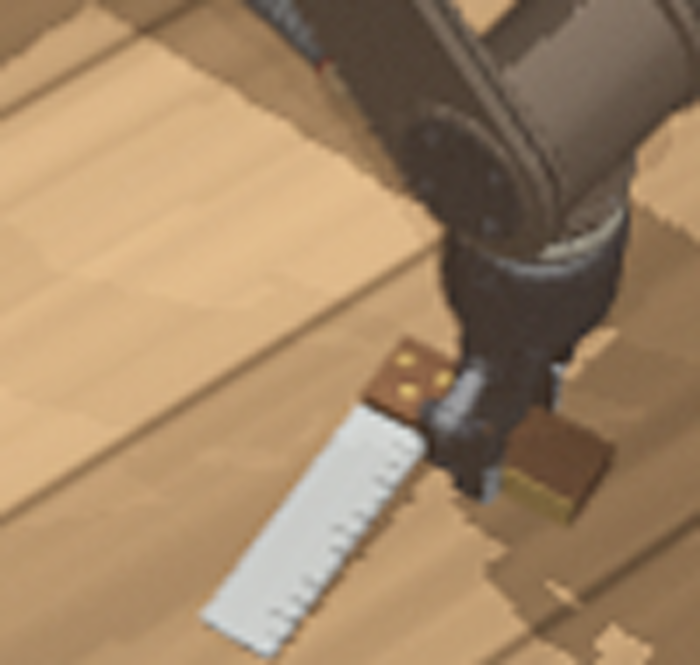

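play_rows(
  steps=[
    {"claw":4.2,"tx":0,"ty":0.05,"tz":0,"ax":0,"ay":0,"az":0},
    {"claw":3.8,"tx":0,"ty":0.05,"tz":0,"ax":0,"ay":0,"az":0},
    {"claw":3.2,"tx":0,"ty":0.05,"tz":0,"ax":0,"ay":0,"az":0},
    {"claw":3.0,"tx":0,"ty":0.05,"tz":0,"ax":0,"ay":0,"az":0},
    {"claw":3.0,"tx":0,"ty":0.05,"tz":0,"ax":0,"ay":0,"az":0},
    {"claw":3.0,"tx":0,"ty":0.05,"tz":0,"ax":0,"ay":0,"az":0},
  ],
  grip_force=80,
)

```text
time: 21.72
eef_pos: [0.5343, 0.2054, 0.004]
tcp_rot: [-0.117, 0.698, -0.696, 0.119]
contact_force: [-0.7, 1.2, 7.0]
opening: 0.424
```

```bash
python3 - <<'E'
from h import *
go([.5334,.2053,.003],-70.7)
w=tray2w([[-.0626+.010,.0532]],.03)[0];print('grip seat',w)
E
```

```text
t 21.72 pos [0.5343 0.2054 0.004 ] zyaw -70.73 down [ 0.003  0.003 -1.   ] q [0.19 0.36 1.96 0.   0.83 1.42] F [-0.7  1.2  7. ] open 0.424
   txyz cm [ 0.09  0.1  -0.02]  axyz deg [ 0.09 -0.03 -0.2 ]
grip seat [ 0.54129308 -0.14178791  0.03      ]
```

play_rows(
  steps=[
    {"claw":3,"tx":0,"ty":-0.3,"tz":0,"ax":0,"ay":0,"az":0},
    {"claw":3,"tx":0,"ty":-1,"tz":0,"ax":0,"ay":0,"az":0},
    {"claw":3,"tx":0,"ty":-2.2,"tz":0,"ax":0,"ay":0,"az":0},
    {"claw":3,"tx":0,"ty":-3.6,"tz":0,"ax":0,"ay":0,"az":0},
    {"claw":3,"tx":0,"ty":-5,"tz":0,"ax":0,"ay":0,"az":0},
    {"claw":3,"tx":0,"ty":-6,"tz":0,"ax":0,"ay":0,"az":0},
    {"claw":3,"tx":0,"ty":-6.5,"tz":0,"ax":0,"ay":0,"az":0},
  ],
)

```text
time: 22.3
eef_pos: [0.5342, 0.2051, 0.0697]
tcp_rot: [-0.117, 0.698, -0.696, 0.12]
contact_force: [0.1, 0.5, -2.0]
opening: 0.422
```

```bash
python3 - <<'E'
from h import *
from plant import cams
p,z=cams.read_camera('scene');crop(p,225,90,335,195,6,'pics/zb_s.png')
go([.5413,-.1418,.12],-84.2)
E
```

```text
t 22.35 pos [0.5345 0.2051 0.07  ] zyaw -70.7 down [ 0.004  0.003 -1.   ] q [0.19 0.25 1.94 0.   0.94 1.42] F [ 0.7  0.4 -2.2] open 0.422
   txyz cm [10.8  -5.09 32.96]  axyz deg [ 0.09 13.5  -0.28]
```

View pics/zb_s.png

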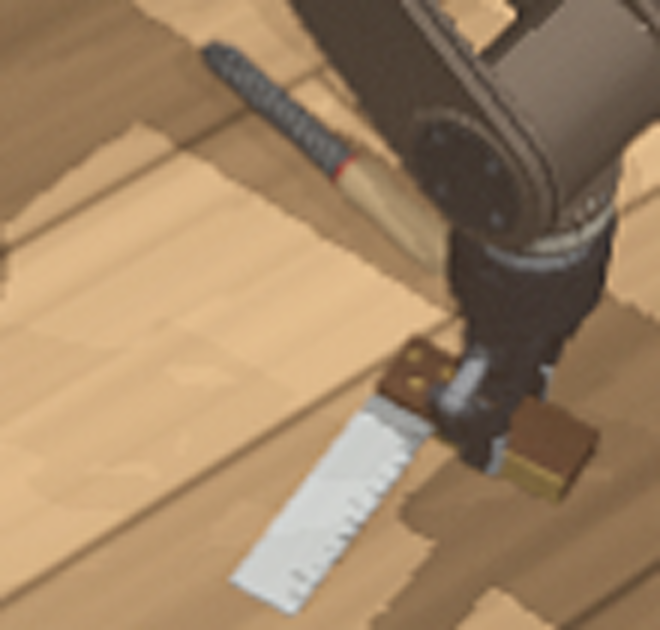

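play_rows(
  steps=[
    {"claw":3,"tx":0.4,"ty":-1,"tz":1.2,"ax":0,"ay":1,"az":0},
    {"claw":3,"tx":1.2,"ty":-2.5,"tz":3.6,"ax":0,"ay":2,"az":0},
    {"claw":3,"tx":2.2,"ty":-4,"tz":6.8,"ax":0,"ay":3,"az":0},
    {"claw":3,"tx":3.4,"ty":-5,"tz":10.3,"ax":0,"ay":4.5,"az":0},
    {"claw":3,"tx":4.5,"ty":-5,"tz":13.8,"ax":0,"ay":6,"az":0},
    {"claw":3,"tx":5.7,"ty":-5,"tz":17.3,"ax":0,"ay":7.5,"az":0},
    {"claw":3,"tx":6.8,"ty":-5,"tz":20.8,"ax":0,"ay":9,"az":0},
    {"claw":3,"tx":8,"ty":-5,"tz":24.3,"ax":0,"ay":10.5,"az":0},
    {"claw":3,"tx":9,"ty":-5,"tz":27.5,"ax":0,"ay":12,"az":0},
    {"claw":3,"tx":9.9,"ty":-5,"tz":30.3,"ax":0,"ay":13,"az":0},
    {"claw":3,"tx":10.5,"ty":-5,"tz":32.2,"ax":0,"ay":13.5,"az":0},
    {"claw":3,"tx":10.8,"ty":-5,"tz":32.96,"ax":0,"ay":13.5,"az":0},
  ],
)

```text
time: 23.35
eef_pos: [0.5395, -0.1453, 0.1165]
tcp_rot: [-0.034, 0.707, -0.706, 0.034]
contact_force: [0.4, 1.2, -2.3]
opening: 0.427
```

play_rows(
  steps=[
    {"claw":3,"tx":0,"ty":0.5,"tz":0,"ax":0,"ay":0,"az":0},
    {"claw":3,"tx":0,"ty":1.5,"tz":0,"ax":0,"ay":0,"az":0},
    {"claw":3,"tx":0,"ty":2.5,"tz":0,"ax":0,"ay":0,"az":0},
    {"claw":3,"tx":0,"ty":3,"tz":0,"ax":0,"ay":0,"az":0},
    {"claw":3,"tx":0,"ty":3,"tz":0,"ax":0,"ay":0,"az":0},
    {"claw":3,"tx":0,"ty":3,"tz":0,"ax":0,"ay":0,"az":0},
  ],
)

```text
time: 23.85
eef_pos: [0.5396, -0.1406, 0.0856]
tcp_rot: [-0.037, 0.707, -0.705, 0.036]
contact_force: [-0.6, -0.7, -2.1]
opening: 0.427
```

```bash
python3 - <<'E'
from h import *
from plant import cams
d={}
for n in('top','scene'):
    p,z=cams.read_camera(n);d[n]=(p,z,cams.camera_model(n))
pickle.dump(d,open('zc.pkl','wb'))
crop(d['scene'][0],140,165,285,290,5,'pics/zc_s.png');crop(d['top'][0],255,125,365,240,5,'pics/zc_t.png')
go([.5413,-.1418,.029],-84.2)
E
```

```text
t 23.95 pos [ 0.5405 -0.1414  0.0869] zyaw -84.14 down [ 0.001  0.002 -1.   ] q [-0.44  0.2   1.97  0.    0.97  1.03] F [ 0.6 -0.5 -1.2] open 0.425
   txyz cm [-0.07  5.79  0.06]  axyz deg [ 0.1   0.06 -0.07]
```

View pics/zc_s.png

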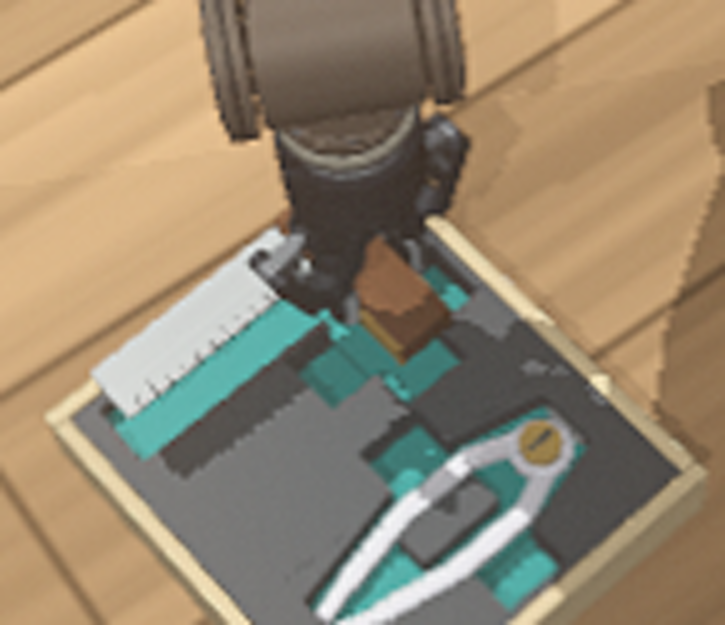

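View pics/zc_t.png

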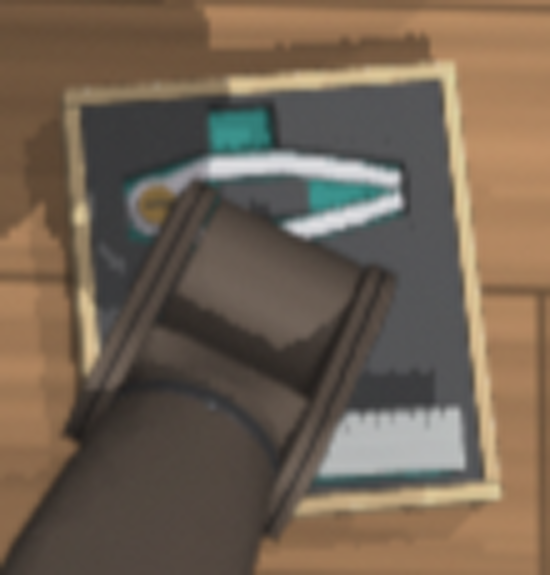

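```bash
python3 - <<'E'
from h import *
d=load('zc.pkl')
a=cv2.resize(d['scene'][0][225:255,150:190],None,fx=10,fy=10,interpolation=cv2.INTER_CUBIC)
b=cv2.resize(d['top'][0][198:228,320:360],None,fx=10,fy=10,interpolation=cv2.INTER_CUBIC)
c=cv2.resize(d['scene'][0][205:245,200:240],None,fx=10,fy=10,interpolation=cv2.INTER_CUBIC)
o=np.zeros((400,1200,3),np.uint8);o[:300,:400]=a;o[:300,400:800]=b;o[:,800:]=c
cv2.imwrite('pics/zd.png',cv2.resize(o,None,fx=.66,fy=.66))
E
```

```text
(no output)
```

View pics/zd.png

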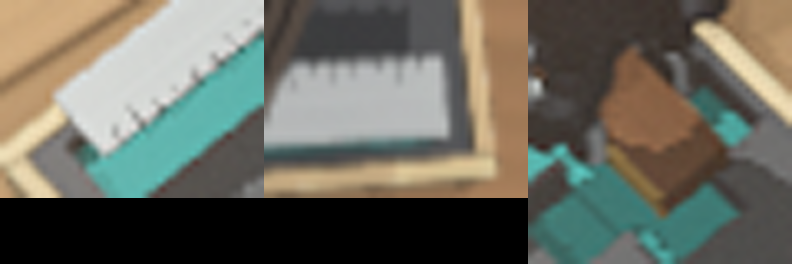

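```bash
cat > fit.py <<'E'
from h import *
np.set_printoptions(precision=4,suppress=True)
CT={'scene':np.array([.5979,-.1886]),'top':np.array([.6000,-.1902])}
RT=np.array([[np.cos(TY),np.sin(TY)],[-np.sin(TY),np.cos(TY)]])
def tr(m,n,px,z): return (onz(m,px,z)[:,:2]-CT[n])@RT.T*1000
E
python3 - <<'E'
from fit import *
d=load('zc.pkl');ms=d['scene'][2];m=d['top'][2]
s=tr(ms,'scene',[[158.19,239.4],[164.25,248.0]],.094);t=tr(m,'top',[[347.3,218.46],[346.67,205.9]],.094)
for q in(s,t):
    v=q[1]-q[0];print(q.ravel(),'mid',q.mean(0),'w',np.hypot(*v),'yaw rel',np.degrees(np.arctan2(v[1],v[0])))
e=tr(ms,'scene',[[230.9,228.0],[219.6,234.1]],.1025);print('stock end',e.ravel(),e.mean(0))
print(cross(ms,[[158.19,239.4]],m,[[347.3,218.46]]),cross(ms,[[164.25,248]],m,[[346.67,205.9]]))
# tip seat in tray: stock (-62.6,53.2) -> tip (-62.6-37, 53.2-149)
print('want tip',(-99.6,-95.8),'want +x end',(-7.6,53.2))
E
```

```text
[-115.0781  -94.9008  -83.5129  -98.3097] mid [-99.2955 -96.6053] w 31.748716999573393 yaw rel -6.163962331043937
[-122.8799  -91.3965  -85.5355  -93.5576] mid [-104.2077  -92.477 ] w 37.40691020821476 yaw rel -3.3119795714173086
stock end [ -3.3736  69.6853 -10.3085  35.3104] [-6.841  52.4978]
(array([ 0.4883, -0.2945,  0.0858]), np.float64(0.0016882963967000547)) (array([ 0.5242, -0.2935,  0.0916]), np.float64(0.0024252346307855215))
want tip (-99.6, -95.8) want +x end (-7.6, 53.2)
```

```bash
python3 - <<'E'
from fit import *
d=load('zc.pkl')
for n in('scene','top'):
    p,z,m=d[n];S=pts(m,z);hsv=cv2.cvtColor(p,cv2.COLOR_BGR2HSV)
    mask=((hsv[...,1]<35)&(hsv[...,2]>130)).astype(np.uint8)
    roi=np.zeros_like(mask)
    if n=='scene': roi[205:252,150:200]=1
    else: roi[195:225,318:352]=1
    mask=cv2.erode(mask*roi,np.ones((3,3)))
    k=(mask>0)&(abs(S[...,2]-.09)<.02)
    P=S[k];T=np.c_[(P[:,:2]-CT[n])@RT.T*1000,P[:,2]*1000]
    A=np.c_[T[:,:2]-[-99.6,-20],np.ones(len(T))];c=np.linalg.lstsq(A,T[:,2],rcond=None)[0]
    r=T[:,2]-A@c;ok=abs(r)<3*np.std(r);c=np.linalg.lstsq(A[ok],T[ok,2],rcond=None)[0]
    print(n,len(P),'slope x,y deg',np.degrees(np.arctan(c[:2])),'z at blade y=-20',c[2],'std',np.std(r[ok]),T[:,:2].min(0),T[:,:2].max(0))
    if n=='scene':
        # stock brown patch
        k=np.zeros_like(mask);k[212:238,212:234]=1
        b=(k>0)&(abs(S[...,2]-.1025)<.006);P=S[b];T=np.c_[(P[:,:2]-CT[n])@RT.T*1000,P[:,2]*1000];print('stock',len(P),T.min(0),T.max(0),np.median(T[:,2]))
E
```

```text
scene 346 slope x,y deg [2.4892 3.2206] z at blade y=-20 90.63438278876468 std 2.4591183259400973 [-119.4826  -92.3434] [-86.611   32.3537]
stock 264 [-69.6145  33.1099  96.6593] [ -7.3774  85.5789 108.4769] 103.06901089815935
top 240 slope x,y deg [0.1869 3.4296] z at blade y=-20 91.01416877930372 std 2.8351841522383205 [-117.9795  -91.941 ] [-88.6315 -11.6094]
```

```bash
python3 - <<'E'
from fit import *
d=load('zc.pkl');ms=d['scene'][2];m=d['top'][2]
for z in(.085,.088):
  s=tr(ms,'scene',[[158.19,239.4],[164.25,248.0]],z);t=tr(m,'top',[[347.3,218.46],[346.67,205.9]],z)
  for q in(s,t):
    v=q[1]-q[0];print(z,q.ravel(),'mid',q.mean(0),'w',np.hypot(*v),'yaw rel',np.degrees(np.arctan2(v[1],v[0])))
E
```

```text
0.085 [-119.6912  -93.4505  -87.8802  -96.886 ] mid [-103.7857  -95.1682] w 31.995995823854855 yaw rel -6.163962331043874
0.085 [-122.0551  -93.3872  -84.4579  -95.5629] mid [-103.2565  -94.475 ] w 37.660099046153384 yaw rel -3.311979571417297
0.088 [-118.1535  -93.9339  -86.4245  -97.3606] mid [-102.289   -95.6472] w 31.913569549094362 yaw rel -6.163962331043853
0.088 [-122.3301  -92.7236  -84.8171  -94.8944] mid [-103.5736  -93.809 ] w 37.575702766840536 yaw rel -3.3119795714173637
```

play_rows(
  steps=[
    {"claw":3,"tx":0,"ty":0.5,"tz":0,"ax":1,"ay":0,"az":0},
    {"claw":3,"tx":0,"ty":1,"tz":0,"ax":2,"ay":0,"az":0},
    {"claw":3,"tx":0,"ty":1.5,"tz":0,"ax":3,"ay":0,"az":0},
    {"claw":3,"tx":0,"ty":2,"tz":0,"ax":3.3,"ay":0,"az":0},
    {"claw":3,"tx":0,"ty":2.2,"tz":0,"ax":3.3,"ay":0,"az":0},
    {"claw":3,"tx":0,"ty":2.2,"tz":0,"ax":3.3,"ay":0,"az":0},
    {"claw":3,"tx":0,"ty":2.2,"tz":0,"ax":3.3,"ay":0,"az":0},
  ],
  grip_force=100,
)

```text
time: 24.53
eef_pos: [0.5401, -0.1418, 0.0645]
tcp_rot: [0.035, -0.686, 0.726, -0.037]
contact_force: [-0.0, -0.3, -1.9]
opening: 0.417
```

```bash
cat > chk.py <<'E'
from fit import *
from plant import cams
import sys
tag=sys.argv[1]
d={}
for n in('top','scene'):
    p,z=cams.read_camera(n);d[n]=(p,z,cams.camera_model(n))
pickle.dump(d,open(tag+'.pkl','wb'))
go([.5413,-.1418,.029],-84.2)
for n in('scene','top'):
    p,z,m=d[n];S=pts(m,z);hsv=cv2.cvtColor(p,cv2.COLOR_BGR2HSV)
    mask=((hsv[...,1]<35)&(hsv[...,2]>130)).astype(np.uint8)
    roi=np.zeros_like(mask)
    if n=='scene': roi[205:262,150:200]=1
    else: roi[195:225,318:352]=1
    mask=cv2.erode(mask*roi,np.ones((3,3)))
    k=(mask>0)&(S[...,2]>.025)&(S[...,2]<.12)
    P=S[k];T=np.c_[(P[:,:2]-CT[n])@RT.T*1000,P[:,2]*1000]
    A=np.c_[T[:,:2]-[-99.6,-96],np.ones(len(T))];c=np.linalg.lstsq(A,T[:,2],rcond=None)[0]
    r=T[:,2]-A@c;ok=abs(r)<2.5*np.std(r);c=np.linalg.lstsq(A[ok],T[ok,2],rcond=None)[0]
    print(n,len(P),'slope x,y deg',np.degrees(np.arctan(c[:2])),'z at tip',c[2],'z at y=30',c[2]+126*c[1],'std',np.std(r[ok]))
a=cv2.resize(d['scene'][0][225:265,150:190],None,fx=10,fy=10,interpolation=cv2.INTER_CUBIC)
b=cv2.resize(d['top'][0][198:228,320:360],None,fx=10,fy=10,interpolation=cv2.INTER_CUBIC)
c=cv2.resize(d['scene'][0][210:250,200:240],None,fx=10,fy=10,interpolation=cv2.INTER_CUBIC)
o=np.zeros((800,800,3),np.uint8);o[:400,:400]=a;o[:300,400:800]=b;o[400:,:400]=c
o[400:,400:]=cv2.resize(d['scene'][0][205:265,150:230],(400,300),interpolation=cv2.INTER_CUBIC)[:400][:,:400] if 0 else cv2.copyMakeBorder(cv2.resize(d['scene'][0][205:265,150:230],(400,300),interpolation=cv2.INTER_CUBIC),0,100,0,0,0)
cv2.imwrite(f'pics/{tag}.png',cv2.resize(o,(600,600),interpolation=cv2.INTER_AREA))
E
python3 chk.py ze
```

```text
t 24.63 pos [ 0.5405 -0.1421  0.065 ] zyaw -84.22 down [ 0.007 -0.056 -0.998] q [-0.42  0.22  1.99 -0.06  0.9   1.09] F [ 0.4 -0.  -2.4] open 0.411
   txyz cm [-0.08  3.6  -0.23]  axyz deg [-3.21 -0.02 -0.08]
scene 341 slope x,y deg [ 2.0291 -0.2867] z at tip 73.47760083211527 z at y=30 72.8470388825048 std 2.1935893741463373
top 258 slope x,y deg [ 0.6215 -1.0319] z at tip 74.52356428787022 z at y=30 72.25405773557034 std 2.5789129277764617
```

View pics/ze.png

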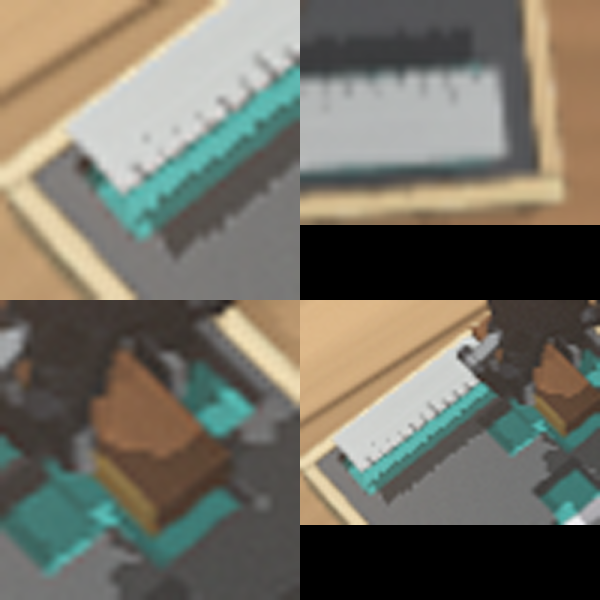

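```bash
python3 - <<'E'
from fit import *
d=load('ze.pkl');ms=d['scene'][2];m=d['top'][2]
s=tr(ms,'scene',[[158.62,241.62],[166.22,249.88]],.0735);t=tr(m,'top',[[346.9,218.5],[345.8,206.6]],.0735)
for q in(s,t):
    v=q[1]-q[0];print(q.ravel(),'mid',q.mean(0),'w',np.hypot(*v),'yaw rel',np.degrees(np.arctan2(v[1],v[0])))
print(cross(ms,[[158.62,241.62]],m,[[346.9,218.5]]),cross(ms,[[166.22,249.88]],m,[[345.8,206.6]]))
# blade long edges: subpixel edges in scene & top via toothed/clean edge
p,z,_=d['scene']
crop(p,150,200,240,262,8,'pics/zf_s.png')
E
```

```text
[-119.362   -94.8147  -85.3309  -94.5172] mid [-102.3464  -94.666 ] w 34.032454269429856 yaw rel 0.5008576993905999
[-121.0347  -94.728   -85.0058  -95.2991] mid [-103.0202  -95.0136] w 36.03349357155249 yaw rel -0.9081125380116751
(array([ 0.4892, -0.2957,  0.0751]), np.float64(0.001303068540609045)) (array([ 0.5246, -0.2922,  0.0782]), np.float64(0.000966167700876115))
```

View pics/zf_s.png

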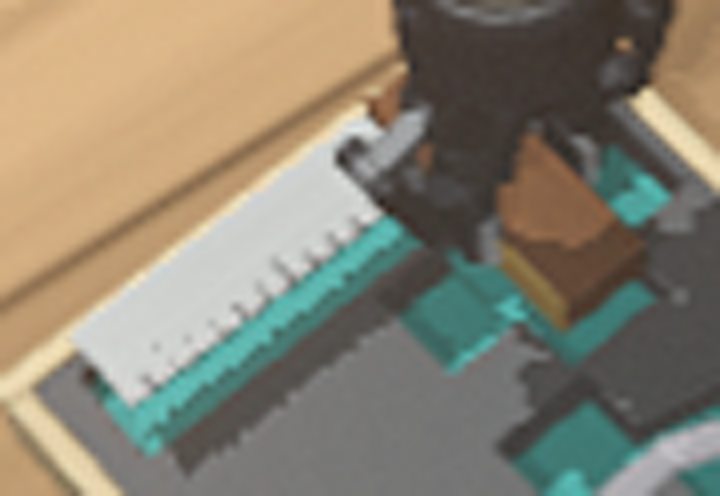

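play_rows(
  steps=[
    {"claw":3,"tx":-0.15,"ty":0.2,"tz":0,"ax":0,"ay":0,"az":-0.5},
    {"claw":3,"tx":-0.3,"ty":0.6,"tz":0,"ax":0,"ay":0,"az":-1},
    {"claw":3,"tx":-0.3,"ty":1.1,"tz":0.02,"ax":0,"ay":0,"az":-1},
    {"claw":3,"tx":-0.3,"ty":1.4,"tz":0.02,"ax":0,"ay":0,"az":-1},
    {"claw":3,"tx":-0.3,"ty":1.4,"tz":0.02,"ax":0,"ay":0,"az":-1},
    {"claw":3,"tx":-0.3,"ty":1.4,"tz":0.02,"ax":0,"ay":0,"az":-1},
    {"claw":3,"tx":-0.3,"ty":1.4,"tz":0.02,"ax":0,"ay":0,"az":-1},
  ],
)

```text
time: 25.22
eef_pos: [0.5432, -0.1425, 0.0507]
tcp_rot: [0.041, -0.686, 0.726, -0.031]
contact_force: [-0.6, 0.5, -2.6]
opening: 0.416
```

```bash
python3 - <<'E'
from fit import *
ms=load('ze.pkl')['scene'][2]
print('stock +x end at ze',tr(ms,'scene',[[230.56,229.56],[221.06,235.8]],.0823).ravel())
E
python3 chk.py zg
```

```text
stock +x end at ze [ -8.8743  71.9951 -12.2666  40.4195]
t 25.32 pos [ 0.5434 -0.1426  0.051 ] zyaw -84.21 down [-0.011 -0.057 -0.998] q [-0.41  0.26  1.98 -0.07  0.9   1.1 ] F [ 0.2  0.2 -1.1] open 0.416
   txyz cm [ 0.17  2.19 -0.22]  axyz deg [-3.2  -0.04  0.93]
scene 355 slope x,y deg [ 0.5009 -0.4097] z at tip 60.12647425921715 z at y=30 59.22538674609571 std 2.3412175694328674
top 249 slope x,y deg [-0.8128 -0.1497] z at tip 60.50610568630509 z at y=30 60.1769157184384 std 2.562724354381775
```

View pics/zg.png

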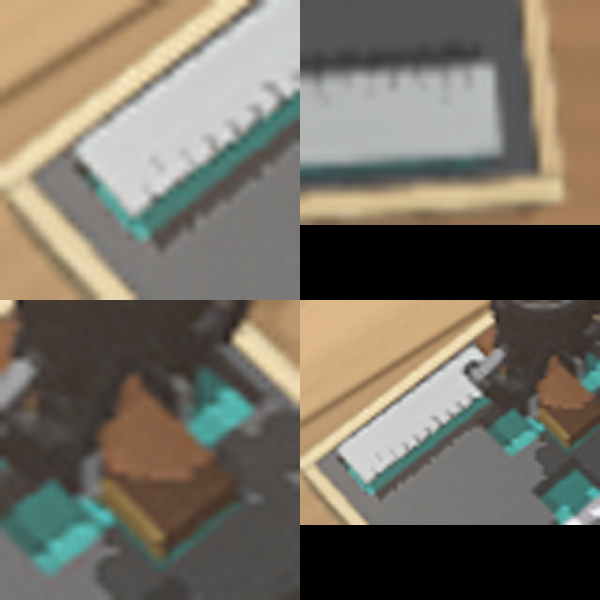

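```bash
python3 - <<'E'
from fit import *
d=load('zg.pkl');ms=d['scene'][2];m=d['top'][2]
s=tr(ms,'scene',[[159.95,244.55],[167.8,253.2]],.060);t=tr(m,'top',[[346.2,217.8],[345.55,206.2]],.060)
for q in(s,t):
    v=q[1]-q[0];print(q.ravel(),'mid',q.mean(0),'w',np.hypot(*v),'yaw rel',np.degrees(np.arctan2(v[1],v[0])))
print('end',tr(ms,'scene',[[231.55,235.3],[221.15,240.9]],.0685).ravel())
E
```

```text
[-116.5065  -95.3766  -80.9167  -95.2693] mid [-98.7116 -95.323 ] w 35.58994855167453 yaw rel 0.1727681016377662
[-117.5276  -95.8271  -82.133   -97.6551] mid [-99.8303 -96.7411] w 35.441770590457125 yaw rel -2.956420360172533
end [ 0.5338 66.4114 -6.1233 34.205 ]
```

play_rows(
  steps=[
    {"claw":3,"tx":0.05,"ty":0.2,"tz":-0.01,"ax":0,"ay":0,"az":0},
    {"claw":3,"tx":0.05,"ty":0.45,"tz":-0.02,"ax":0,"ay":0,"az":0},
    {"claw":3,"tx":0.05,"ty":0.7,"tz":-0.04,"ax":0,"ay":0,"az":0},
    {"claw":3,"tx":0.05,"ty":0.9,"tz":-0.05,"ax":0,"ay":0,"az":0},
    {"claw":3,"tx":0.05,"ty":1.0,"tz":-0.06,"ax":0,"ay":0,"az":0},
    {"claw":3,"tx":0.05,"ty":1.0,"tz":-0.06,"ax":0,"ay":0,"az":0},
  ],
)

```text
time: 25.82
eef_pos: [0.5423, -0.1426, 0.0406]
tcp_rot: [0.041, -0.686, 0.726, -0.03]
contact_force: [-2.8, -0.5, -0.0]
opening: 0.415
```

```bash
python3 chk.py zh
```

```text
t 25.92 pos [ 0.5423 -0.1426  0.0406] zyaw -84.2 down [-0.012 -0.057 -0.998] q [-0.41  0.27  1.98 -0.07  0.88  1.1 ] F [-1.9 -0.4  0.2] open 0.419
   txyz cm [ 0.07  1.15 -0.15]  axyz deg [-3.18 -0.03  1.  ]
scene 375 slope x,y deg [ 0.5656 -0.113 ] z at tip 49.809608271389564 z at y=30 49.56110885559308 std 2.3096117952416684
top 242 slope x,y deg [-1.3774 -0.3376] z at tip 50.96887869200362 z at y=30 50.22654329822162 std 2.607089125616848
```

View pics/zh.png

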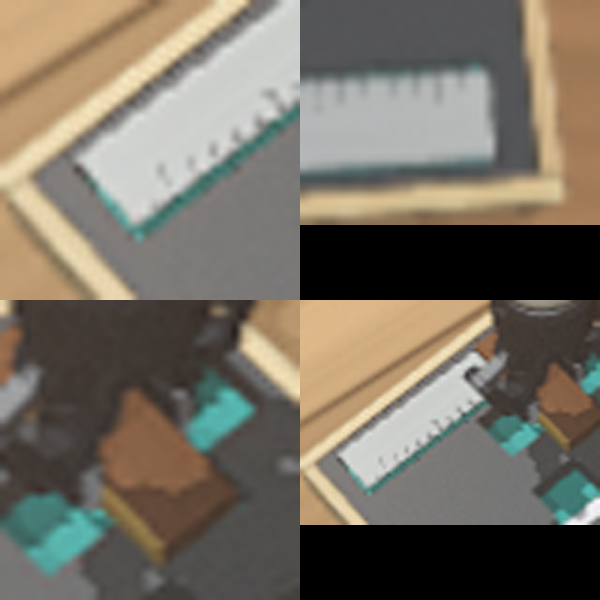

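play_rows(
  steps=[
    {"claw":3,"tx":0.08,"ty":0.1,"tz":0,"ax":0,"ay":0,"az":0},
    {"claw":3,"tx":0.08,"ty":0.25,"tz":-0.02,"ax":0,"ay":0,"az":0},
    {"claw":3,"tx":0.08,"ty":0.4,"tz":-0.03,"ax":0,"ay":0,"az":0},
    {"claw":3,"tx":0.08,"ty":0.55,"tz":-0.03,"ax":0,"ay":0,"az":0},
    {"claw":3,"tx":0.08,"ty":0.6,"tz":-0.03,"ax":0,"ay":0,"az":0},
    {"claw":3,"tx":0.08,"ty":0.6,"tz":-0.03,"ax":0,"ay":0,"az":0},
  ],
)

```text
time: 26.42
eef_pos: [0.5429, -0.1432, 0.0361]
tcp_rot: [0.04, -0.685, 0.726, -0.032]
contact_force: [-2.0, -0.2, 5.8]
opening: 0.417
```

```bash
python3 - <<'E'
from h import *
go([.5413,-.1418,.029],-84.2)
E
```

```text
t 26.42 pos [ 0.5429 -0.1432  0.0361] zyaw -84.2 down [-0.008 -0.058 -0.998] q [-0.41  0.28  1.98 -0.07  0.87  1.11] F [-2.  -0.2  5.8] open 0.417
   txyz cm [ 0.14  0.7  -0.19]  axyz deg [-3.27 -0.03  0.82]
```

play_rows(
  steps=[
    {"claw":3,"tx":0.03,"ty":0.1,"tz":0,"ax":0,"ay":0,"az":0},
    {"claw":3,"tx":0.05,"ty":0.25,"tz":-0.02,"ax":0,"ay":0,"az":0},
    {"claw":3,"tx":0.05,"ty":0.4,"tz":-0.03,"ax":0,"ay":0,"az":0},
    {"claw":3,"tx":0.05,"ty":0.5,"tz":-0.04,"ax":0,"ay":0,"az":0},
    {"claw":3,"tx":0.05,"ty":0.5,"tz":-0.04,"ax":0,"ay":0,"az":0},
    {"claw":3,"tx":0.05,"ty":0.5,"tz":-0.04,"ax":0,"ay":0,"az":0},
  ],
)

```text
time: 26.92
eef_pos: [0.5418, -0.1431, 0.03]
tcp_rot: [0.04, -0.686, 0.726, -0.031]
contact_force: [0.5, -0.8, 1.9]
opening: 0.417
```

```bash
python3 chk.py zi
```

```text
t 27.02 pos [ 0.5418 -0.1431  0.03  ] zyaw -84.2 down [-0.009 -0.058 -0.998] q [-0.41  0.29  1.98 -0.08  0.85  1.11] F [ 0.1 -2.3  2. ] open 0.419
   txyz cm [ 0.03  0.1  -0.14]  axyz deg [-3.26 -0.03  0.87]
scene 340 slope x,y deg [ 0.79   -0.5562] z at tip 39.40937341028104 z at y=30 38.186174976093774 std 2.375092722347873
top 223 slope x,y deg [-1.7531 -1.0464] z at tip 41.01100751354465 z at y=30 38.709510649326 std 3.0105359908933487
```

View pics/zi.png

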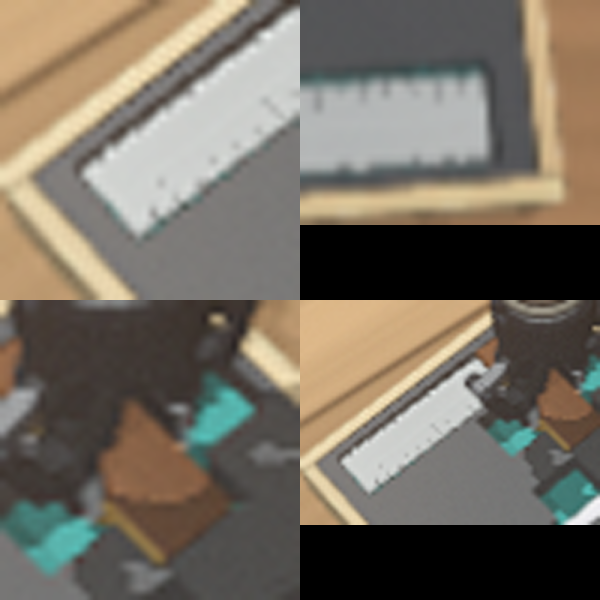

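play_rows(
  steps=[
    {"claw":3,"tx":0,"ty":0.1,"tz":0,"ax":-0.3,"ay":0,"az":0},
    {"claw":3,"tx":0,"ty":0.2,"tz":-0.01,"ax":-0.6,"ay":0,"az":0},
    {"claw":3,"tx":0,"ty":0.3,"tz":-0.02,"ax":-0.6,"ay":0,"az":0},
    {"claw":3,"tx":0,"ty":0.4,"tz":-0.02,"ax":-0.6,"ay":0,"az":0},
    {"claw":3,"tx":0,"ty":0.4,"tz":-0.02,"ax":-0.6,"ay":0,"az":0},
    {"claw":3,"tx":0,"ty":0.4,"tz":-0.02,"ax":-0.6,"ay":0,"az":0},
  ],
)

```text
time: 27.52
eef_pos: [0.5415, -0.143, 0.0284]
tcp_rot: [0.041, -0.69, 0.722, -0.03]
contact_force: [-6.4, 1.1, 16.1]
opening: 0.417
```

```bash
python3 chk.py zj
```

```text
t 27.62 pos [ 0.5415 -0.143   0.0284] zyaw -84.22 down [-0.012 -0.047 -0.999] q [-0.42  0.29  1.98 -0.06  0.86  1.09] F [-7.2  0.7 15.9] open 0.417
   txyz cm [ 0.01 -0.07 -0.12]  axyz deg [-2.6  -0.05  0.97]
scene 312 slope x,y deg [3.2859 0.28  ] z at tip 35.575973642534045 z at y=30 36.19165193620448 std 2.216091422015869
top 206 slope x,y deg [ 0.109  -0.8974] z at tip 37.23494033568606 z at y=30 35.26119759602493 std 2.503152230980209
```

View pics/zj.png

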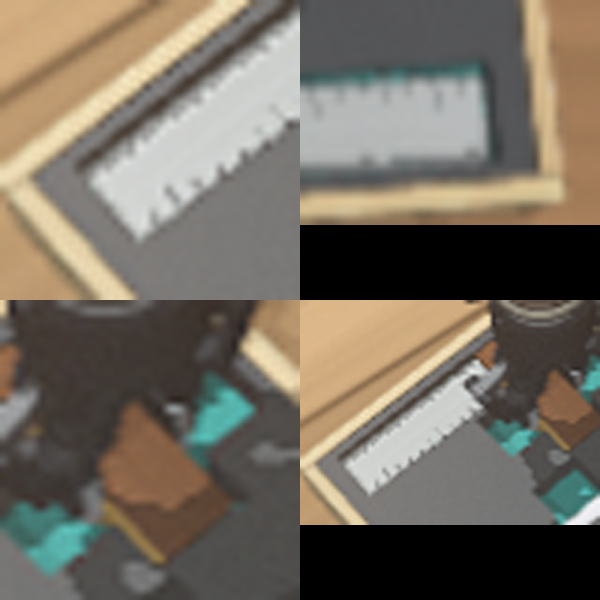

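```bash
python3 - <<'E'
from fit import *
d=load('zj.pkl');p,z,ms=d['scene'];S=pts(ms,z)
T=(S[...,:2]-CT['scene'])@RT.T*1000
hsv=cv2.cvtColor(p,cv2.COLOR_BGR2HSV)
k=np.zeros(z.shape,bool);k[222:246,212:234]=1
k&=(hsv[...,1]>80)&(hsv[...,0]<25)&(S[...,2]>.038)&(S[...,2]<.056)
q=T[k];zz=S[k][:,2]*1000;print(len(q),q.min(0),q.max(0))
for a in range(-60,0,10):
    m=(q[:,0]>a)&(q[:,0]<a+10)
    if m.sum()>3: print(a,m.sum(),np.median(zz[m]),np.mean(zz[m]))
crop(p,195,215,245,255,14,'pics/zk.png')
E
```

```text
210 [-65.1352  29.8659] [-7.3736 72.0739]
-60 19 44.76649677653555 44.6874527287276
-50 39 45.352606616860804 45.11979645605981
-40 44 44.38982200835584 44.373694871975665
-30 45 45.04128048286105 44.88014518062566
-20 41 44.467791743282525 44.774920551069556
-10 16 44.71113397757609 44.849926172542574
```

View pics/zk.png

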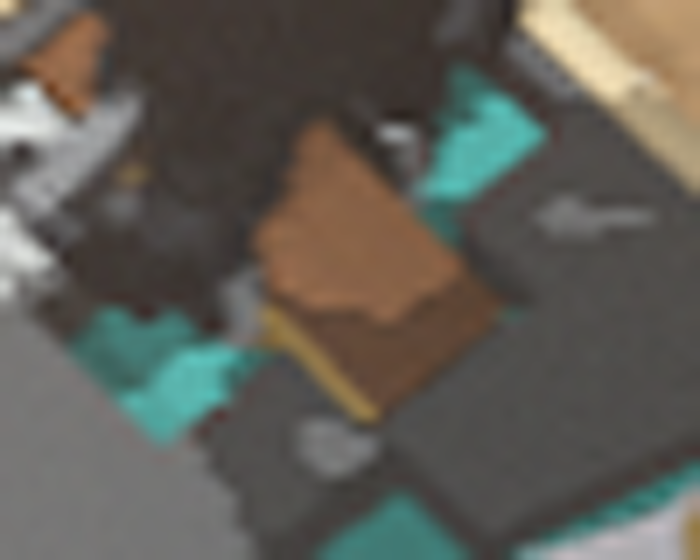

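play_rows(
  steps=[
    {"claw":3,"tx":0,"ty":0.15,"tz":0,"ax":0,"ay":0,"az":0},
    {"claw":3,"tx":0,"ty":0.25,"tz":0,"ax":0,"ay":0,"az":0},
    {"claw":3,"tx":0,"ty":0.25,"tz":0,"ax":0,"ay":0,"az":0},
    {"claw":3,"tx":0,"ty":0.25,"tz":0,"ax":0,"ay":0,"az":0},
    {"claw":3,"tx":0,"ty":0,"tz":0,"ax":0,"ay":0,"az":0},
    {"claw":3.6,"tx":0,"ty":-0.25,"tz":0,"ax":0,"ay":0,"az":0},
    {"claw":4.4,"tx":0,"ty":-0.25,"tz":0,"ax":0,"ay":0,"az":0},
    {"claw":5.4,"tx":0,"ty":-0.25,"tz":0,"ax":0,"ay":0,"az":0},
    {"claw":5.6,"tx":0,"ty":-0.25,"tz":0,"ax":0,"ay":0,"az":0},
    {"claw":5.6,"tx":0,"ty":-0.25,"tz":0,"ax":0,"ay":0,"az":0},
  ],
)

```text
time: 28.45
eef_pos: [0.5405, -0.1421, 0.0274]
tcp_rot: [0.041, -0.69, 0.722, -0.03]
contact_force: [-0.2, 0.3, -0.1]
opening: 0.656
```

```bash
python3 chk.py zl
```

```text
t 28.55 pos [ 0.5408 -0.1422  0.0277] zyaw -84.21 down [-0.013 -0.046 -0.999] q [-0.42  0.29  1.98 -0.06  0.86  1.09] F [ 0.2 -0.7 -0.4] open 0.659
   txyz cm [-0.05 -0.13 -0.03]  axyz deg [-2.54 -0.04  1.01]
scene 305 slope x,y deg [5.1888 0.6539] z at tip 34.28119764121644 z at y=30 35.71931974003293 std 2.4474586972322565
top 196 slope x,y deg [-0.6504  1.5218] z at tip 34.73636694475106 z at y=30 38.083724043309594 std 2.6263425874072297
```

View pics/zl.png

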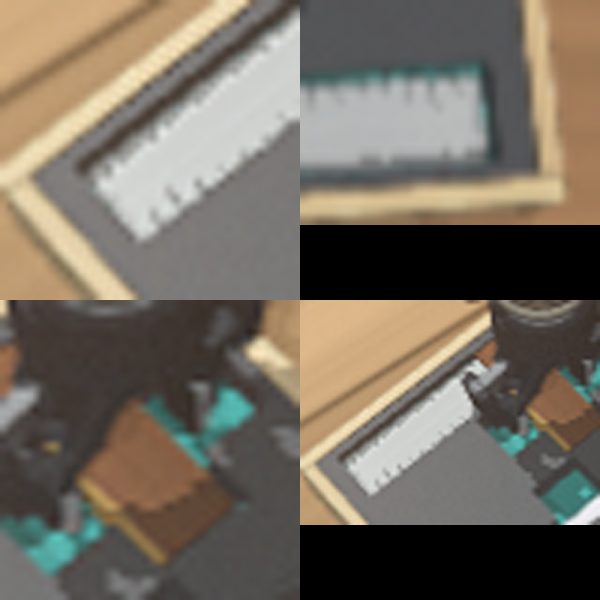

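play_rows(
  steps=[
    {"claw":5.6,"tx":0,"ty":-0.8,"tz":0.03,"ax":0,"ay":0,"az":0},
    {"claw":5.6,"tx":0,"ty":-1.8,"tz":0.08,"ax":0,"ay":0,"az":0},
    {"claw":5.6,"tx":0,"ty":-3.5,"tz":0.15,"ax":0,"ay":0,"az":0},
    {"claw":6,"tx":0,"ty":-6,"tz":0.2,"ax":0,"ay":0,"az":0},
    {"claw":7,"tx":0,"ty":-9,"tz":0,"ax":0,"ay":0,"az":0},
    {"claw":7,"tx":0,"ty":-12,"tz":-3,"ax":0,"ay":0,"az":0},
    {"claw":7,"tx":0,"ty":-15,"tz":-7,"ax":0,"ay":0,"az":0},
    {"claw":7,"tx":0,"ty":-16,"tz":-11,"ax":0,"ay":0,"az":0},
    {"claw":7,"tx":0,"ty":-16,"tz":-15,"ax":0,"ay":0,"az":0},
    {"claw":7,"tx":0,"ty":-16,"tz":-19,"ax":0,"ay":0,"az":0},
    {"claw":7,"tx":0,"ty":-16,"tz":-22,"ax":0,"ay":0,"az":0},
    {"claw":7,"tx":0,"ty":-16,"tz":-24,"ax":0,"ay":0,"az":0},
  ],
)

```text
time: 29.55
eef_pos: [0.5182, 0.1068, 0.1787]
tcp_rot: [0.041, -0.69, 0.722, -0.032]
contact_force: [0.1, -0.3, 0.2]
opening: 0.822
```

```bash
python3 - <<'E'
from fit import *
from plant import cams
d={}
for n in('top','scene'):
    p,z=cams.read_camera(n);d[n]=(p,z,cams.camera_model(n))
pickle.dump(d,open('fin.pkl','wb'))
go([.5413,-.1418,.2],-84.2)
crop(d['scene'][0],145,190,285,325,5,'pics/fin_s.png');crop(d['top'][0],255,125,365,240,5,'pics/fin_t.png')
for n in d:
    p,z,m=d[n];S=pts(m,z);T=(S[...,:2]-CT[n])@RT.T*1000;Z=S[...,2]*1000
    def reg(l,x0,x1,y0,y1):
        k=(T[...,0]>x0)&(T[...,0]<x1)&(T[...,1]>y0)&(T[...,1]<y1)&(Z>15)&(Z<80)
        print(n,l,k.sum(),'med',np.median(Z[k]).round(1),'mean',Z[k].mean().round(2))
    reg('foam',-60,-10,-90,-20)
    reg('stock +x',-35,-12,40,66);reg('stock -x',-115,-90,40,66);reg('stock mid',-88,-38,40,66);reg('stock +y',-110,-15,58,68);reg('stock -y',-110,-15,38,48)
    reg('blade root',-113,-87,0,28);reg('blade mid',-113,-87,-50,-10);reg('blade tip',-113,-87,-92,-70)
    reg('nut',57,65,66,74)
E
```

```text
t 29.65 pos [0.5184 0.1063 0.1784] zyaw -83.95 down [-0.01  -0.046 -0.999] q [ 0.03  0.03  1.97 -0.05  1.16  1.52] F [ 1.2 -1.3 -1.3] open 0.819
   txyz cm [ 0.35 -1.04 24.99]  axyz deg [-2.56  0.23  0.87]
top foam 363 med 45.1 mean 45.04
top stock +x 67 med 45.0 mean 45.32
top stock -x 68 med 45.5 mean 45.77
top stock mid 135 med 46.3 mean 45.82
top stock +y 98 med 45.4 mean 45.89
top stock -y 98 med 45.9 mean 45.63
top blade root 77 med 36.2 mean 36.59
top blade mid 110 med 36.5 mean 36.69
top blade tip 60 med 35.0 mean 35.08
top nut 6 med 47.8 mean 46.92
scene foam 423 med 44.3 mean 44.24
scene stock +x 66 med 45.1 mean 45.06
scene stock -x 69 med 45.9 mean 45.62
scene stock mid 141 med 44.9 mean 44.98
scene stock +y 104 med 44.9 mean 44.8
scene stock -y 105 med 45.3 mean 45.23
scene blade root 84 med 36.3 mean 36.06
scene blade mid 116 med 35.0 mean 35.17
scene blade tip 67 med 34.4 mean 34.2
scene nut 7 med 45.5 mean 45.16
```

View pics/fin_s.png

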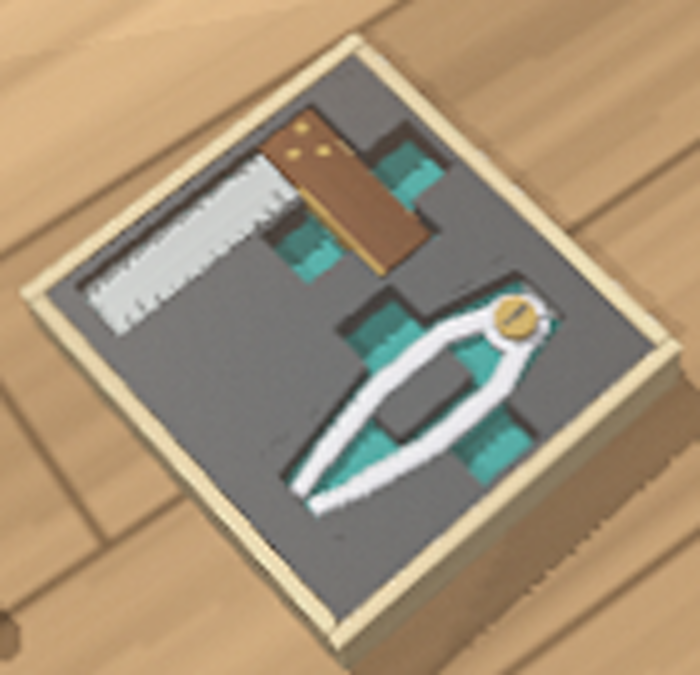

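View pics/fin_t.png

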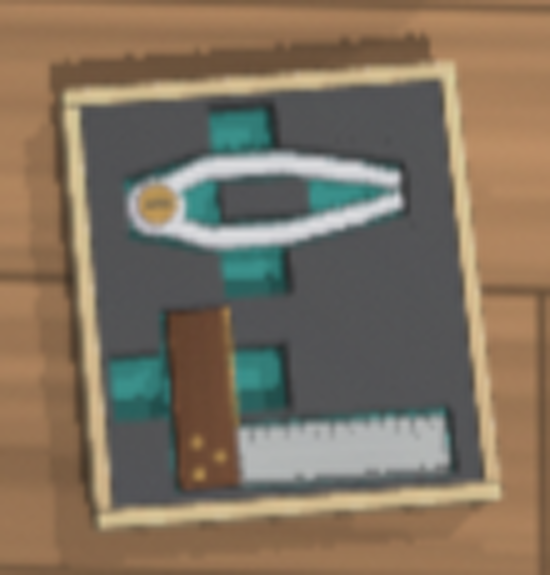

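```bash
python3 - <<'E'
from fit import *
w=tray2w([[-.088,.0535]],.08)[0];print(w)
go([w[0],w[1],.10],-84.2)
E
```

```text
[ 0.506  -0.1451  0.08  ]
t 29.65 pos [0.5184 0.1063 0.1784] zyaw -83.95 down [-0.01  -0.046 -0.999] q [ 0.03  0.03  1.97 -0.05  1.16  1.52] F [ 1.2 -1.3 -1.3] open 0.819
   txyz cm [ 3.74  9.   24.5 ]  axyz deg [-2.56  0.23  0.87]
```

play_rows(
  steps=[
    {"claw":5,"tx":0.3,"ty":0.3,"tz":2,"ax":-1,"ay":0,"az":0.4},
    {"claw":3,"tx":0.8,"ty":1,"tz":5,"ax":-2,"ay":0.2,"az":0.87},
    {"claw":1,"tx":1.3,"ty":2,"tz":8.5,"ax":-2.56,"ay":0.23,"az":0.87},
    {"claw":0,"tx":1.8,"ty":3,"tz":12,"ax":-2.56,"ay":0.23,"az":0.87},
    {"claw":0,"tx":2.4,"ty":4,"tz":15.5,"ax":-2.56,"ay":0.23,"az":0.87},
    {"claw":0,"tx":2.9,"ty":5,"tz":19,"ax":-2.56,"ay":0.23,"az":0.87},
    {"claw":0,"tx":3.4,"ty":6.2,"tz":22,"ax":-2.56,"ay":0.23,"az":0.87},
    {"claw":0,"tx":3.7,"ty":7.5,"tz":24,"ax":-2.56,"ay":0.23,"az":0.87},
    {"claw":0,"tx":3.74,"ty":8.7,"tz":24.5,"ax":-2.56,"ay":0.23,"az":0.87},
    {"claw":0,"tx":3.74,"ty":9,"tz":24.5,"ax":-2.56,"ay":0.23,"az":0.87},
    {"claw":0,"tx":3.74,"ty":9,"tz":24.5,"ax":-2.56,"ay":0.23,"az":0.87},
  ],
)

```text
time: 30.57
eef_pos: [0.5043, -0.1479, 0.0981]
tcp_rot: [-0.035, 0.707, -0.706, 0.032]
contact_force: [-0.3, 0.6, 0.8]
opening: 0.002
```

```bash
python3 - <<'E'
from fit import *
go([.506,-.1451,.048],-84.2)
E
```

```text
t 30.57 pos [ 0.5043 -0.1479  0.0981] zyaw -84.54 down [-0.003  0.001 -1.   ] q [-0.48  0.11  2.04 -0.    0.99  1.  ] F [-0.3  0.6  0.8] open 0.002
   txyz cm [-0.21  5.01 -0.26]  axyz deg [ 0.06 -0.34  0.19]
```

play_rows(
  steps=[
    {"claw":0,"tx":0,"ty":1,"tz":0,"ax":0,"ay":0,"az":0},
    {"claw":0,"tx":-0.1,"ty":2.5,"tz":-0.1,"ax":0,"ay":0,"az":0},
    {"claw":0,"tx":-0.1,"ty":4,"tz":-0.1,"ax":0,"ay":0,"az":0},
    {"claw":0,"tx":-0.1,"ty":4.8,"tz":-0.1,"ax":0,"ay":0,"az":0},
    {"claw":0,"tx":-0.1,"ty":5.1,"tz":-0.1,"ax":0,"ay":0,"az":0},
    {"claw":0,"tx":-0.1,"ty":5.3,"tz":-0.1,"ax":0,"ay":0,"az":0},
    {"claw":0,"tx":-0.1,"ty":5.4,"tz":-0.1,"ax":0,"ay":0,"az":0},
    {"claw":0,"tx":-0.1,"ty":5.4,"tz":-0.1,"ax":0,"ay":0,"az":0},
  ],
)

```text
time: 31.23
eef_pos: [0.5067, -0.1469, 0.0457]
tcp_rot: [0.034, -0.706, 0.707, -0.034]
contact_force: [0.4, 0.3, -1.6]
opening: 0.001
```

```bash
python3 - <<'E'
from fit import *
go([.506,-.1451,.048],-84.2)
E
```

```text
t 31.23 pos [ 0.5067 -0.1469  0.0457] zyaw -84.44 down [-0.    -0.001 -1.   ] q [-0.47  0.2   2.06 -0.    0.88  1.  ] F [ 0.4  0.3 -1.6] open 0.001
   txyz cm [ 0.05 -0.23 -0.19]  axyz deg [-0.07 -0.24  0.01]
```

play_rows(
  steps=[
    {"claw":0,"tx":0,"ty":0.1,"tz":-0.1,"ax":0,"ay":0,"az":0},
    {"claw":0,"tx":0,"ty":0.2,"tz":-0.1,"ax":0,"ay":0,"az":0},
    {"claw":0,"tx":0,"ty":0.3,"tz":-0.1,"ax":0,"ay":0,"az":0},
    {"claw":0,"tx":0,"ty":0.3,"tz":-0.1,"ax":0,"ay":0,"az":0},
    {"claw":0,"tx":0,"ty":0.3,"tz":-0.1,"ax":0,"ay":0,"az":0},
  ],
)

```text
time: 31.65
eef_pos: [0.507, -0.1466, 0.045]
tcp_rot: [0.034, -0.706, 0.707, -0.034]
contact_force: [-5.0, 1.6, 13.0]
opening: 0.001
```

```bash
python3 - <<'E'
from fit import *
go([.506,-.1451,.048],-84.2)
E
```

```text
t 31.65 pos [ 0.507  -0.1466  0.045 ] zyaw -84.45 down [-0.    -0.002 -1.   ] q [-0.47  0.2   2.06 -0.    0.88  1.  ] F [-5.   1.6 13. ] open 0.001
   txyz cm [ 0.09 -0.3  -0.15]  axyz deg [-0.09 -0.25  0.02]
```

play_rows(
  steps=[
    {"claw":0,"tx":0,"ty":-0.3,"tz":-0.1,"ax":0,"ay":0,"az":0},
    {"claw":0,"tx":0,"ty":-1.5,"tz":-0.1,"ax":0,"ay":0,"az":0},
    {"claw":0,"tx":0,"ty":-4,"tz":-0.1,"ax":0,"ay":0,"az":0},
    {"claw":0,"tx":0,"ty":-7,"tz":-1,"ax":0,"ay":0,"az":0},
    {"claw":0,"tx":0,"ty":-10,"tz":-4,"ax":0,"ay":0,"az":0},
    {"claw":0,"tx":0,"ty":-13,"tz":-8,"ax":0,"ay":0,"az":0},
    {"claw":0,"tx":0,"ty":-15,"tz":-12,"ax":0,"ay":0,"az":0},
    {"claw":0,"tx":0,"ty":-15,"tz":-16,"ax":0,"ay":0,"az":0},
    {"claw":0,"tx":0,"ty":-15,"tz":-20,"ax":0,"ay":0,"az":0},
    {"claw":0,"tx":0,"ty":-15,"tz":-23,"ax":0,"ay":0,"az":0},
    {"claw":0,"tx":0,"ty":-15,"tz":-24,"ax":0,"ay":0,"az":0},
    {"claw":0,"tx":0,"ty":-15,"tz":-24,"ax":0,"ay":0,"az":0},
  ],
)

```text
time: 32.65
eef_pos: [0.4826, 0.0953, 0.1925]
tcp_rot: [0.036, -0.706, 0.706, -0.036]
contact_force: [-0.3, 0.1, 0.3]
opening: -0.002
```

```bash
python3 - <<'E'
from fit import *
from plant import cams
d={}
for n in('top','scene'):
    p,z=cams.read_camera(n);d[n]=(p,z,cams.camera_model(n))
pickle.dump(d,open('fin2.pkl','wb'))
go([.5413,-.1418,.2],-84.2)
cv2.imwrite('pics/fin2_s.png',d['scene'][0]);
cv2.imwrite('pics/fin2_t.png',d['top'][0]);
for n in d:
    p,z,m=d[n];S=pts(m,z);T=(S[...,:2]-CT[n])@RT.T*1000;Z=S[...,2]*1000;hsv=cv2.cvtColor(p,cv2.COLOR_BGR2HSV)
    def reg(l,x0,x1,y0,y1,k0=True):
        k=(T[...,0]>x0)&(T[...,0]<x1)&(T[...,1]>y0)&(T[...,1]<y1)&(Z>15)&(Z<80)&k0
        print(n,l,k.sum(),'med',np.median(Z[k]).round(1),'mean',Z[k].mean().round(2))
    w=cv2.erode(((hsv[...,1]<30)&(hsv[...,2]>150)).astype(np.uint8),np.ones((2,2)))>0
    reg('foam',-60,-10,-90,-20)
    reg('stock +x',-35,-12,40,66);reg('stock -x',-115,-90,40,66)
    reg('blade root',-113,-87,0,28);reg('blade tip',-113,-87,-92,-70)
    reg('nut',56,66,65,75);reg('legs +y',20,100,20,55,w);reg('legs mid',20,100,-25,20,w);reg('legs tip',20,100,-90,-40,w)
E
```

```text
t 32.75 pos [0.4831 0.0927 0.1922] zyaw -84.42 down [-0.001 -0.001 -1.   ] q [-0.02 -0.09  2.05 -0.    1.17  1.46] F [ 0.5 -1.4 -0.6] open 0.003
   txyz cm [-3.51 -0.75 23.9 ]  axyz deg [-0.08 -0.22  0.04]
top foam 360 med 45.1 mean 45.06
top stock +x 60 med 45.5 mean 45.4
top stock -x 67 med 45.5 mean 45.45
top blade root 75 med 36.0 mean 36.26
top blade tip 57 med 35.9 mean 35.84
top nut 10 med 45.3 mean 46.3
top legs +y 62 med 37.5 mean 37.4
top legs mid 84 med 37.4 mean 37.21
top legs tip 64 med 36.2 mean 36.39
scene foam 422 med 44.1 mean 44.22
scene stock +x 74 med 44.7 mean 44.63
scene stock -x 70 med 44.7 mean 44.86
scene blade root 85 med 36.2 mean 35.95
scene blade tip 65 med 35.3 mean 35.12
scene nut 11 med 45.7 mean 45.04
scene legs +y 83 med 35.8 mean 35.98
scene legs mid 105 med 36.9 mean 36.62
scene legs tip 81 med 37.6 mean 37.5
```

View pics/fin2_s.png

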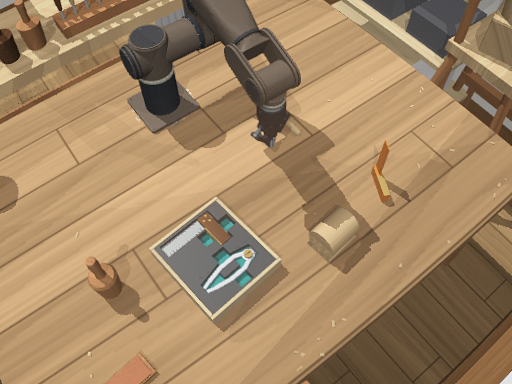

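View pics/fin2_t.png

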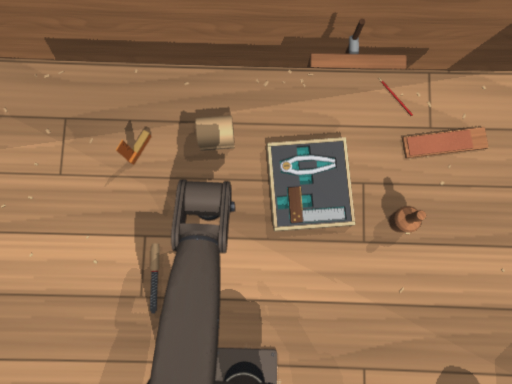

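All is home: stock flush, legs about 37 mm up, nut flush. Block, mallet, rasp and the orange look-alike are where they started. Handing in.

```bash
python3 -c "
from plant import ctrl
print(ctrl.sign_off()); print(ctrl.get_state()['time'])"
```

```text
the job is handed in; nothing more can be done
None
the job is handed in; nothing more can be done
```

Both tools are pressed fully home in the foam and the job is handed in, at 32.8 s of the 72 s allowed.

- **Calipers:** I gripped them at the middle, turned them and pressed them past the lips, nut up, until the force rose sharply at the floor (15, then 23 N). The last depth check put the leg tops at about 37 mm (home is 37) and the nut at 45 to 46 mm (home is 45).
- **Square:** I pinched it by the blade tip, let it down to its -y side without a topple and let go. I then gripped it again by the stock and pressed it in. In the grip it sagged about 3° towards the blade tip, so I tilted the tool to level it before it went in.
- **Square, last check:** Before a final press the stock's blade end read about 0.5 mm high, so I pushed on it with the closed fingers, and its top stood at 45.0 mm under 13 N. Afterwards the stock read 44.6 to 45.5 mm (home is 45) and the blade 35 to 36 mm (home is 36.5). The blade tip therefore sits about 1 mm low, probably resting on the foam under it.
- **Bystanders:** The block, mallet, rasp and the orange look-alike look to be in the same places as in the first pictures. I judged this by eye only.
- **Disagreements:** The two cameras differ by 1 to 2 mm over the tray, within their calibration. During the let-down the fingertips pressed on the bench once with about 13 N.

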